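# Clear the clip strip: sort slicer inserts by length into their lidded case

## Robot

A 6-joint arm with a two-finger parallel gripper is mounted at the origin on a cart in front of the work surface, level with it; the furniture and walls round the work are solid. World frame = base frame: x ahead of the robot, y to its left, z up, the work surface at z = 0. Lengths are in m, angles in rad, forces in N, time in s.
With the tool pointing down it reaches from about 0.425 to 0.95 m from the base axis. Payload 3.5 kg.
Tool frame: the origin (TCP) lies at the very end of the fingers, on their centre line; the grasp point (between the pads) lies 19 mm behind it; z points along the fingers, y is the direction in which the jaws open and shut (so a half turn about z gives the same grasp; the last joint's range is limited). The gripper opens to 85 mm and grips with 20 to 120 N. Pads are 22 mm wide; open, the fingers measure 114 mm over their backs; the gripper's body (76 mm by 85 mm) begins 54 mm behind the grasp point. The pads swing forward as they close: fully open they stand 13 mm farther back than shut.
Start: joints at [-1.47, 0.286, 1.577, -0, 1.279, -0.15], TCP at [0.168, -0.654, 0.204] pointing down, gripper open.
Joint ranges: [-2.77, 2.77], [-0.9, 2.22], [0.21, 2.48], [-1.53, 4.67], [0.24, 2.81], [-2.84, 2.84]. Speed limits (rad/s): [2.79, 2.79, 3.14, 3.14, 3.14, 3.14].

## Interface

Orientations are given as a unit quaternion [x, y, z, w].
In Python, from plant import get_state, read_camera, get_calibration, ticket, search_frame, cut_out, pinpoint gives the robot as it stands.
- The arm moves only by the tool move_arm, never from a script. Its argument "plan" is a list that holds one entry, the list of rows, each a list of 7 numbers: the turn, a rotation vector about the tool's x, y, z in degrees, then the shift along the tool's x, y, z in m, then the finger opening in m, from 0 to 0.0854. In form: [[[ax, ay, az, x, y, z, hand], ...]]. A call has exactly 5 rows; each row is the pose to reach, as a shift and turn from the pose measured when the call began, along the tool's axes at that moment; what a row does not reach only later rows make up. A row lasts 1/8 s, in which the tool goes at most 62.5 mm and 10.7 degrees, less where a joint would pass 70% of its speed; a pose out of reach is approached as far as the arm can. A call with a gripper value outside its range is refused whole. The fingers move at their own pace and stop on an object; "force" is the grip in N (left out, the last holds). Time passes only in rows, so rows that repeat a pose let the fingers close, or fill a call up. It gives the time, the measured TCP pose, the force and the opening at its end, in the units of the state.
- get_state(): the state, without advancing time (a new reading comes with each control period).
- read_camera(name): name is "scene" or "side" or "wrist"; returns the picture (400x640x3 uint8, red, green, blue); there is no depth.
- get_calibration(name): a dict with "mtx" (3x3 intrinsics, pixels), "extrinsics" (4x4, takes a point from camera to world coordinates); the wrist camera has in their place "hand_eye" (4x4, takes a point from camera to tool coordinates, whose origin is the TCP and whose axes are the flange's). Camera axes: x right, y up, looking along -z (the intrinsics and any distortion apply to the point x, -y, -z); pixel columns grow to the right and rows downward; lengths in m; the calibration is good to about 2 mm. The wrist camera is an equidistant fisheye: a pixel r from the principal point sees the ray r / f radians off the axis. A picture is of the moment at which its call begins: read the wrist's pose just before it. get_calibration takes no time and is no camera call.
- ticket.sign_off(): hands the job in, once; it reports no verdict.
Trained networks look in the newest picture that a camera, given by its name, has taken for a name from the list of things; names that differ only in an ending like _2 or _b are one class to them, and where a whole thing is asked for, a point or a joint stands for the part that bears it (a point fixed in the world has none). Each returns a list of dicts, best first, with "p" (0 to 1); they miss things now and then, are a little off and sometimes report something else, mostly with a low value. They report only what shows in the picture. A call takes as long as a camera call. They do not tell look-alikes from the thing itself.
- search_frame(camera, query): "centre" ([column, row] in pixels, amid what is visible of it).
- cut_out(camera, query): "pixels" (400x640 bool, what is visible of it) and "centre" ([column, row] in pixels, amid what is visible of it).
- pinpoint(camera, query): "centre" ([column, row] in pixels: a listed point, or the origin of a listed thing).
The state is a dict: "time": time; "qpos": joint angles; "dq": joint speeds; "joint_efforts": joint torques, N m; "eef_pos": TCP position; "tcp_rot": TCP orientation; "contact_force": force on the tool from outside, world axes, zero at the start; "wrist_torque": the same for the moment, N m; "opening": opening from 0.0 (shut) to 1.0 (fully open).
Only numpy, scipy, OpenCV 4.12 (cv2) and the standard library are available. Lean on these libraries where they do the work, as an engineer would, in place of code of your own. Each camera call takes 0.05 s, during which the arm holds its last target.

## Task

Put the vegetable-slicer inserts away: swing the storage case's lid open, pull every insert out of the spring clips, and lay the long ones in the long bay and the short ones in the short bay, each lying lengthwise on the bay's floor. Then close the lid fully, and leave the timer, the spice jar and the salt shaker where they stand.

Things in the scene. Friction and masses are not known exactly. Their poses are not given: they have to be found in the camera images.
- case: White plastic storage case, 152 (x) x 268 (y) x 68 mm high to its rim, fixed to the table; origin at the centre of its underside, z up, x axis from the handle side to the hinge side. Walls and partition 6 mm, floor 5 mm thick. Two bays side by side, each 125 mm wide (y) and 63 mm deep: the long bay in the +y half, the short bay in the -y half.
- long_bay (a point): Centre of the floor of the long bay, 5 mm above the table; axes as the case. The bay is 140 mm long (x), 125 mm wide (y).
- short_bay (a point): Centre of the floor of the short bay, 5 mm above the table; axes as the case. The bay is 104 mm long (x), 125 mm wide (y), shortened by a fixed block 18 mm thick and 45 mm high at each end.
- lid (a joint): Angle of the case's grey lid (0.22 kg) about its rear hinge in rad: 0 lies flat on the rim (closed), opens upward to 1.85. The hinge is stiff: left at about 1.1 or more the lid stays; from smaller angles it may sink shut by itself. Swinging it by the handle takes less than 3 N.
- lid_hinge (a point): Middle of the lid's hinge axis at the rear rim, 81 mm behind the case's centre and 68 mm up; the axis runs along the case's y. Axes as the case. Mind the wall shelf overhead: its underside is 0.69 m above the table and its front edge at x = 0.595 m from the robot's axis, so lean the hand back towards the robot while the lid swings up.
- lid_handle (a point): Middle of the lid's handle, a round steel bar 10 mm thick, 110 mm long, along the case's y, 27 mm in front of the lid's edge on two 7 mm rods 50 mm either side of its middle. It lies 191 mm from the hinge axis, 3.5 mm above it when closed, and moves with the lid. Pinched by one finger before and one behind, it can turn between the pads, so the hand may stay upright.
- strip: Steel clip strip, slab 84 (x) x 312 (y) x 14 mm, fixed to the table, origin at the centre of its underside. Six spring clips at y = -125, -75, -25, 25, 75, 125 mm, some empty. An insert stands on the slab with its bar along x, held by jaws with noses over the bar's long edges, 25 to 39 mm from its middle, up to 20 mm above the slab. A pull straight up of 8 to 15 N spreads them in the first 4 mm; clear of them after 20 mm.
- long_0: Long slicer comb insert (may be absent): steel bar 120 mm long (x), 26 mm wide (y), 12 mm high with teeth 5 mm high on top; in its middle an upright black grip tab 28 (x) x 14 mm (y) rising to 57 mm above the underside. Long ones are 120, short ones 85 mm long, otherwise alike. Origin at the centre of the underside, z up along the tab. About 150 g.
- long_0_tab (a point): Grip point of long_0: middle of the tab, 42 mm above the underside (15 mm below the tab's top); axes as the insert.
- long_1: Long slicer comb insert (may be absent): steel bar 120 mm long (x), 26 mm wide (y), 12 mm high with teeth 5 mm high on top; in its middle an upright black grip tab 28 (x) x 14 mm (y) rising to 57 mm above the underside. Long ones are 120, short ones 85 mm long, otherwise alike. Origin at the centre of the underside, z up along the tab. About 150 g.
- long_1_tab (a point): Grip point of long_1: middle of the tab, 42 mm above the underside (15 mm below the tab's top); axes as the insert.
- long_2: Long slicer comb insert (may be absent): steel bar 120 mm long (x), 26 mm wide (y), 12 mm high with teeth 5 mm high on top; in its middle an upright black grip tab 28 (x) x 14 mm (y) rising to 57 mm above the underside. Long ones are 120, short ones 85 mm long, otherwise alike. Origin at the centre of the underside, z up along the tab. About 150 g.
- long_2_tab (a point): Grip point of long_2: middle of the tab, 42 mm above the underside (15 mm below the tab's top); axes as the insert.
- short_0: Short slicer comb insert (may be absent): steel bar 85 mm long (x), 26 mm wide (y), 12 mm high with teeth 5 mm high on top; in its middle an upright black grip tab 28 (x) x 14 mm (y) rising to 57 mm above the underside. Long ones are 120, short ones 85 mm long, otherwise alike. Origin at the centre of the underside, z up along the tab. About 106 g.
- short_0_tab (a point): Grip point of short_0: middle of the tab, 42 mm above the underside (15 mm below the tab's top); axes as the insert.
- short_1: Short slicer comb insert (may be absent): steel bar 85 mm long (x), 26 mm wide (y), 12 mm high with teeth 5 mm high on top; in its middle an upright black grip tab 28 (x) x 14 mm (y) rising to 57 mm above the underside. Long ones are 120, short ones 85 mm long, otherwise alike. Origin at the centre of the underside, z up along the tab. About 106 g.
- short_1_tab (a point): Grip point of short_1: middle of the tab, 42 mm above the underside (15 mm below the tab's top); axes as the insert.
- short_2: Short slicer comb insert (may be absent): steel bar 85 mm long (x), 26 mm wide (y), 12 mm high with teeth 5 mm high on top; in its middle an upright black grip tab 28 (x) x 14 mm (y) rising to 57 mm above the underside. Long ones are 120, short ones 85 mm long, otherwise alike. Origin at the centre of the underside, z up along the tab. About 106 g.
- short_2_tab (a point): Grip point of short_2: middle of the tab, 42 mm above the underside (15 mm below the tab's top); axes as the insert.
- timer: Red and white wind-up kitchen timer, 65 mm across, 46 mm high, a bystander; origin at the centre of its underside.
- pepper: Spice jar with a yellow cap, 45 mm across, 100 mm high, a bystander; origin at the centre of its underside.
- salt: Salt shaker with a grey cap, 44 mm across, 90 mm high, a bystander; origin at the centre of its underside.
Things that resemble listed ones, but are neither listed nor needed, are in the scene too. What is shaped like the short_1 but red is not meant.

How it is judged:
By the outcome, as a careful person would: the job done as asked, in the order asked, and still so for the second after the job is handed in, with the robot touching nothing.
Of long_0, short_0, long_1, short_1, long_2, short_2 only 4 to 6 are there at a start; the rules pass over those that are not, and their reading is None.
At some moment in a run one of long_0, long_1, long_2, short_0, short_1, short_2 may be knocked a few centimetres aside while the robot is not near it.
Once in a run the grip may slacken for a moment while it holds something.
It also fails if it takes over 210 s, if anything falls off the work surface, if the arm or the gripper's body presses on something with over 40 N, if the wrist force passes 120 N, or if a joint passes its speed limit or range.

## Working session

There is one attempt and no reset: what is moved stays moved. The work goes in short steps, Python scripts to look and compute and a tool call to move; the robot and the scene stay as the last step left them, time stands still between calls to the robot, and variables do not carry over. Pictures are saved under pics/ and viewed, and the job is handed in when it is done.

Besides the shell and the picture viewer there is one more tool, called after ">>>" by a JSON object that holds its "op" and its "data", one argument or row to a line. move_arm: Moves the arm, as the interface text tells. Its arguments: {"type":"object","properties":{"plan":{"type":"array","items":{"type":"array","items":{"type":"array","items":{"type":"number"}}}},"force":{"type":"number"}},"required":["plan"]}

```bash
ls; mkdir -p pics; python3 - <<'E'
from plant import *
import cv2
s=get_state();print(s)
for c in ['scene','side','wrist']:
    im=read_camera(c);cv2.imwrite(f'pics/a_{c}.png',im[:,:,::-1])
    print(c,get_calibration(c))
E
```

```text
pics
{'time': 0.0, 'qpos': array([-1.46998995e+00,  2.87174224e-01,  1.57817592e+00,  1.74297435e-05,
        1.27859803e+00, -1.50005856e-01]), 'dq': array([ 0.00112442, -0.00038034, -0.00029793,  0.00015282,  0.00015008,
        0.00021398]), 'joint_efforts': array([ 2.27362943e-04, -4.05976331e+01, -2.92627984e+01, -4.24699840e-05,
        5.77885075e-03,  6.87490214e-06]), 'eef_pos': array([ 0.16748491, -0.65314791,  0.20214214]), 'tcp_rot': array([ 9.92146580e-01,  1.25075083e-01,  3.73096654e-05, -1.17719885e-03]), 'contact_force': array([ 0.05951077, -0.35579544,  0.46979884]), 'wrist_torque': array([-0.01253661, -0.03586253,  0.01753977]), 'opening': 0.9996590666711448}
scene {'mtx': array([[361.23339806,   0.        , 320.47882597],
       [  0.        , 361.23339806, 199.27090497],
       [  0.        ,   0.        ,   1.        ]]), 'extrinsics': array([[-0.76386416,  0.2890081 , -0.57704927, -0.07292854],
       [-0.64498584, -0.31073324,  0.69816768,  0.79992627],
       [ 0.02246772,  0.90549389,  0.42376412,  0.54163863],
       [ 0.        ,  0.        ,  0.        , 
[... 266 characters left out ...]
[-0.35654573,  0.33117265, -0.87361308, -1.12179883],
       [-0.01837334,  0.93240143,  0.36095704,  0.54182807],
       [ 0.        ,  0.        ,  0.        ,  1.        ]])}
wrist {'mtx': array([[309.70691629,   0.        , 316.12707066],
       [  0.        , 309.70691629, 198.06345207],
       [  0.        ,   0.        ,   1.        ]]), 'hand_eye': array([[ 3.45330326e-04,  9.59135208e-01,  2.82947935e-01,
         7.24444849e-02],
       [ 9.99999183e-01, -6.79391353e-04,  1.08252468e-03,
        -8.52821943e-04],
       [ 1.23051992e-03,  2.82947330e-01, -9.59134659e-01,
        -1.71259764e-01],
       [ 0.00000000e+00,  0.00000000e+00,  0.00000000e+00,
         1.00000000e+00]])}
```

View pics/a_scene.png

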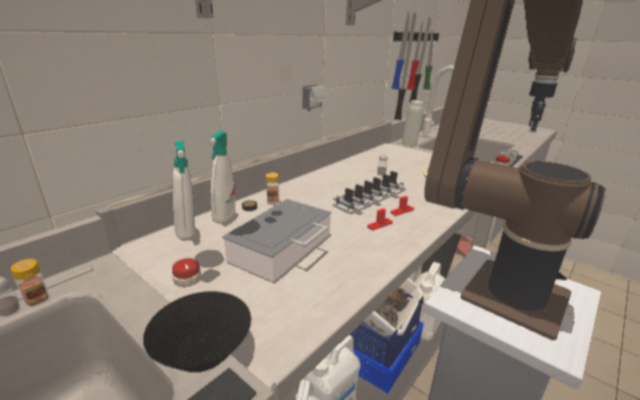

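View pics/a_side.png

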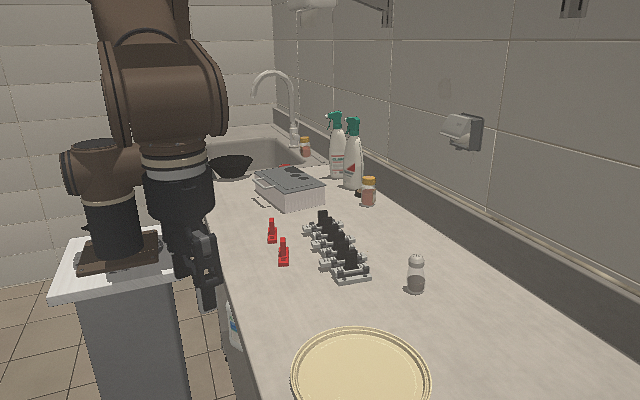

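View pics/a_wrist.png

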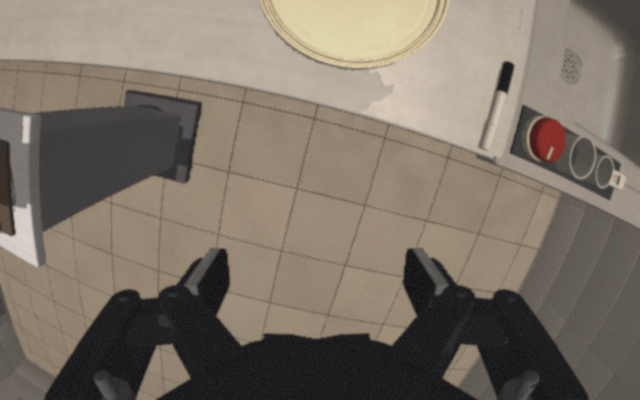

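```bash
cat > h.py <<'E'
import numpy as np, cv2, sys
from scipy.spatial.transform import Rotation as R
from plant import *
np.set_printoptions(precision=4,suppress=True)
def tool(s=None):
    s=s or get_state()
    T=np.eye(4);T[:3,:3]=R.from_quat(s['tcp_rot']).as_matrix();T[:3,3]=s['eef_pos'];return T
def camT(c,T=None):
    k=get_calibration(c)
    if c=='wrist': return k['mtx'],(tool() if T is None else T)@k['hand_eye']
    return k['mtx'],k['extrinsics']
def ray(c,px,T=None):
    K,E=camT(c,T); u=(px[0]-K[0,2])/K[0,0]; v=(px[1]-K[1,2])/K[1,1]
    if c=='wrist':
        r=np.hypot(u,v); d=np.array([u/r*np.sin(r),v/r*np.sin(r),np.cos(r)]) if r>1e-9 else np.array([0,0,1.])
    else: d=np.array([u,v,1.])
    d=E[:3,:3]@np.array([d[0],-d[1],-d[2]]); return E[:3,3],d/np.linalg.norm(d)
def atz(c,px,z,T=None):
    o,d=ray(c,px,T); return o+d*(z-o[2])/d[2]
def proj(c,p,T=None):
    K,E=camT(c,T); q=E[:3,:3].T@(np.asarray(p,float)-E[:3,3]); d=np.array([q[0],-q[1],-q[2]])
    if c=='wrist':
        th=np.arctan2(np.hypot(d[0],d[1]),d[2]); n=np.hypot(d[0],d[1])+1e-12
        return np.array([K[0,2]+K[0,0]*th*d[0]/n,K[1,2]+K[1,1]*th*d[1]/n])
    return np.array([K[0,2]+K[0,0]*d[0]/d[2],K[1,2]+K[1,1]*d[1]/d[2]])
def triang(obs): # list of (o,d)
    A=0;b=0
    for o,d in obs:
        P=np.eye(3)-np.outer(d,d);A=A+P;b=b+P@o
    x=np.linalg.solve(A,b);return x,[np.linalg.norm((np.eye(3)-np.outer(d,d))@(x-o)) for o,d in obs]
def snap(c,name,crop=None,scale=1,gray=0):
    T=tool(); im=read_camera(c)
    if crop: 
        x0,y0,x1,y1=crop; im2=cv2.resize(im[y0:y1,x0:x1],None,fx=scale,fy=scale,interpolation=cv2.INTER_CUBIC)
    else: im2=im
    cv2.imwrite(f'pics/{name}.png',im2[:,:,::-1]); np.save('pics/lastT.npy',T); return im,T
def down(yaw):  # tool pointing down; yaw = world heading of jaw axis (tool y)
    z=np.array([0,0,-1.]);y=np.array([np.cos(yaw),np.sin(yaw),0]);return np.stack([np.cross(y,z),y,z],1)
def go(p,M=None):
    """turn (deg rotvec) and shift in tool axes from the present pose to world pose"""
    T=tool(); M=T[:3,:3] if M is None else M
    w=np.degrees(R.from_matrix(T[:3,:3].T@M).as_rotvec()); d=T[:3,:3].T@(np.asarray(p)-T[:3,3])
    print('turn',w.round(2),'shift',d.round(4)); return w,d
def st():
    s=get_state();T=tool(s)
    print('t %.2f'%s['time'],'p',s['eef_pos'],'F',s['contact_force'].round(2),'op %.3f'%s['opening'],'yaw(y) %.2f deg tilt %.2f'%(np.degrees(np.arctan2(T[1,1],T[0,1])),np.degrees(np.arccos(-T[2,2]))),'q',s['qpos'].round(2))
E
python3 - <<'E'
from h import *
for c in ['scene','side']:
    read_camera(c)
    for q in ['case','strip','lid_handle','lid_hinge','long_0_tab','short_0_tab','timer','pepper','salt']:
        print(c,q,[(np.round(r['centre'],1).tolist(),round(r['p'],2)) for r in pinpoint(c,q)])
E
```

```text
scene case [([277.8, 245.8], 0.59), ([355.7, 199.8], 0.5)]
scene strip [([370.4, 196.5], 0.75)]
scene lid_handle [([315.5, 236.5], 0.74), ([376.8, 191.6], 0.28)]
scene lid_hinge [([258.2, 215.8], 0.9)]
scene long_0_tab [([367.7, 189.0], 0.5)]
scene short_0_tab [([375.7, 184.6], 0.69), ([347.1, 192.9], 0.65)]
scene timer [([188.0, 281.1], 0.87)]
scene pepper [([272.1, 201.9], 0.56)]
scene salt [([382.8, 175.6], 0.52)]
side case [([285.3, 196.5], 0.88)]
side strip [([337.4, 252.1], 0.84)]
side lid_handle [([258.5, 182.0], 0.96), ([332.9, 239.6], 0.67)]
side lid_hinge [([307.7, 175.3], 0.64)]
side long_0_tab [([331.2, 230.4], 0.53)]
side short_0_tab [([339.5, 237.1], 0.61)]
side timer [([286.4, 172.6], 0.61), ([335.8, 252.9], 0.32)]
side pepper [([367.7, 203.6], 0.6), ([319.3, 229.5], 0.6)]
side salt [([418.0, 294.1], 0.83), ([348.2, 256.6], 0.54)]
```

```bash
python3 - <<'E'
import cv2
a=cv2.imread('pics/a_scene.png');cv2.imwrite('pics/b1.png',cv2.resize(a[150:290,210:420],None,fx=3.8,fy=3.8,interpolation=cv2.INTER_CUBIC))
a=cv2.imread('pics/a_side.png');cv2.imwrite('pics/b2.png',cv2.resize(a[140:300,240:440],None,fx=3.7,fy=3.7,interpolation=cv2.INTER_CUBIC))
E
```

```text
(no output)
```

View pics/b1.png

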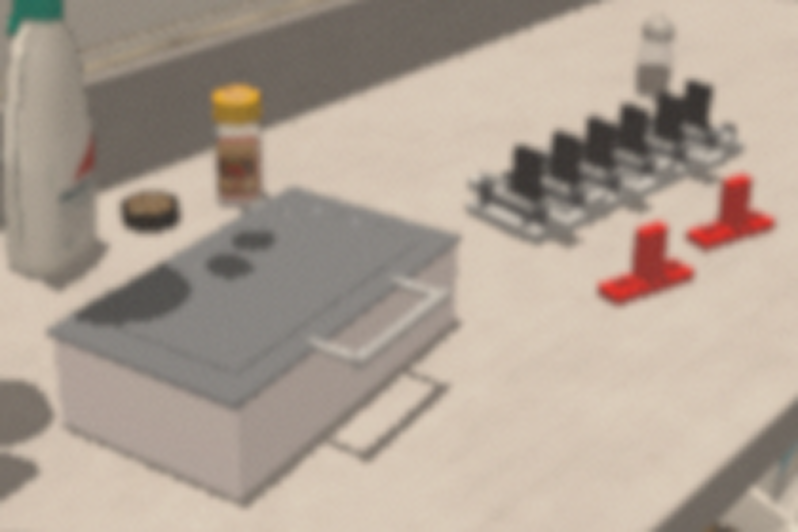

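View pics/b2.png

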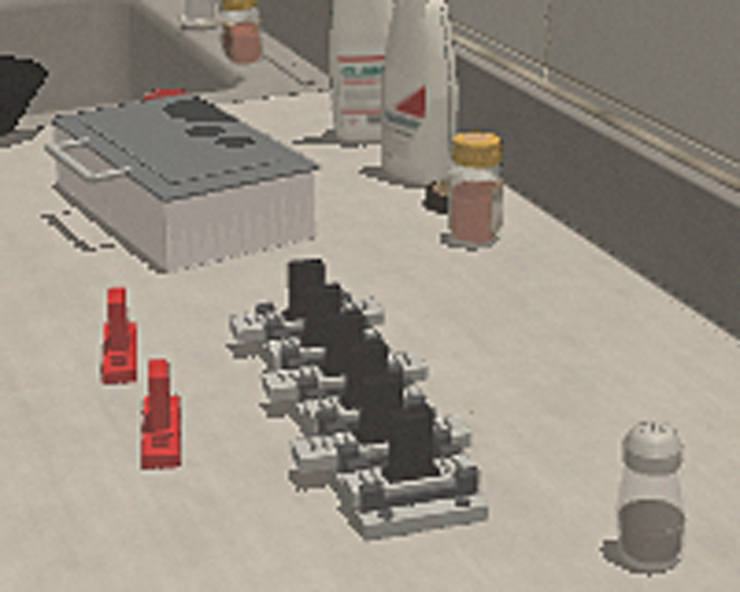

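The lid handle is at scene (315,236), and the bar below it is only its shadow. Six black tabs stand in the strip around scene (370,190), so all six clips look filled. The red pair at scene (380,218) and (402,206) are look-alikes and not needed. Next I'll get coarse positions.

```bash
python3 - <<'E'
from h import *
P=dict(case=([277.8,245.8],[285.3,196.5],0),strip=([370.4,196.5],[337.4,252.1],0),handle=([315.5,236.5],[258.5,182],.0715),hinge=([258.2,215.8],[307.7,175.3],.068),timer=([188,281.1],[286.4,172.6],0),pepper=([272.1,201.9],[367.7,203.6],0),salt=([382.8,175.6],[418,294.1],0))
for k,(a,b,z) in P.items():
    print(k,triang([ray('scene',a),ray('side',b)]),atz('scene',a,z)[:2],atz('side',b,z)[:2])
for q in [[380,222],[403,210]]: print('red',atz('scene',q,0))
st()
E
```

```text
case (array([0.544 , 0.2255, 0.0016]), [np.float64(0.006357737916925856), np.float64(0.006357737916925865)]) [0.5555 0.2195] [0.5375 0.2176]
strip (array([ 0.5473, -0.2333,  0.0007]), [np.float64(0.0005307154426596892), np.float64(0.0005307154426597476)]) [ 0.5472 -0.2339] [ 0.5484 -0.2316]
handle (array([0.4376, 0.2015, 0.0726]), [np.float64(0.0033152782663704167), np.float64(0.003315278266370428)]) [0.4339 0.2027] [0.442  0.2113]
hinge (array([0.6279, 0.2223, 0.068 ]), [np.float64(0.0007856508814795114), np.float64(0.0007856508814793724)]) [0.6294 0.2216] [0.6269 0.2206]
timer (array([0.6118, 0.4646, 0.0006]), [np.float64(0.007828641264149911), np.float64(0.007828641264149908)]) [0.6001 0.4673] [0.6225 0.4846]
pepper (array([ 0.777 ,  0.0361, -0.0001]), [np.float64(0.0018038239508047342), np.float64(0.0018038239508049137)]) [0.7735 0.0381] [0.7796 0.0391]
salt (array([ 0.6403, -0.4701, -0.0077]), [np.float64(0.0036440312487244944), np.float64(0.003644031248724485)]) [ 0.6244 -0.4466] [ 0.6383 -0.4759]
red [ 0.4187 -0.0913  0.    ]
red [ 0.406  -0.2168  0.    ]
t 1.15 p [ 0.1675 -0.6539  0.2036] F [ 0.83 -0.63  0.63] op 1.001 yaw(y) -75.63 deg tilt 0.00 q [-1.47  0.29  1.58 -0.    1.28 -0.15]
```

```bash
python3 - <<'E'
from h import *
go([0.50,-0.235,0.32],down(np.radians(-90)))
E
```

```text
turn [ 0.    0.   14.37] shift [ 0.426  -0.3233 -0.1165]
```

>>> {"op": "move_arm", "data": {
  "plan": [
    [[0,0,2,0.045,-0.035,-0.015,0.085],[0,0,3,0.09,-0.07,-0.03,0.085],[0,0,5,0.135,-0.105,-0.045,0.085],[0,0,6,0.18,-0.14,-0.06,0.085],[0,0,7,0.225,-0.17,-0.07,0.085]]
  ]
}}

```text
time: 1.78
eef_pos: [0.3444, -0.4319, 0.2747]
tcp_rot: [0.998, 0.064, 0.0, 0.001]
contact_force: [-0.1, -0.4, 0.4]
opening: 0.996
```

```bash
python3 - <<'E'
from h import *
st();go([0.50,-0.235,0.32],down(np.radians(-90)))
E
```

```text
t 1.77 p [ 0.3444 -0.4319  0.2747] F [-0.14 -0.44  0.45] op 0.996 yaw(y) -82.67 deg tilt 0.10 q [-1.08 -0.03  1.8   0.    1.37  0.36]
turn [ 0.09 -0.05  7.33] shift [ 0.1795 -0.1754 -0.0454]
```

>>> {"op": "move_arm", "data": {
  "plan": [
    [[0,0,2,0.045,-0.044,-0.011,0.085],[0,0,4,0.09,-0.088,-0.022,0.085],[0,0,6,0.135,-0.132,-0.034,0.085],[0,0,7.3,0.18,-0.175,-0.045,0.085],[0,0,7.3,0.18,-0.175,-0.045,0.085]]
  ]
}}

```text
time: 2.4
eef_pos: [0.5026, -0.2325, 0.3211]
tcp_rot: [1.0, 0.003, 0.002, 0.001]
contact_force: [0.2, -1.0, -0.0]
opening: 0.994
```

```bash
cat > look.py <<'E'
from h import *
st()
im,T=snap('wrist',sys.argv[1])
for q in sys.argv[2:]:
    for r in pinpoint('wrist',q): print(q,np.round(r['centre'],1),round(r['p'],2))
E
python3 look.py w1 strip long_0 short_0 long_0_tab short_0_tab
```

```text
t 2.40 p [ 0.5026 -0.2325  0.3211] F [ 0.18 -0.99 -0.01] op 0.994 yaw(y) -89.66 deg tilt 0.24 q [-0.62 -0.05  1.74 -0.    1.45  0.95]
strip [230.9 126.3] 0.72
strip [312.4 129.3] 0.71
strip [294.2 133.5] 0.6
long_0 [360.1 138.2] 0.93
long_0 [234.4 121.9] 0.69
long_0 [301.  126.4] 0.68
long_0 [330.4 135.3] 0.51
short_0 [394.5 141.5] 0.96
short_0 [298.2 213.3] 0.89
short_0 [222.7 209.9] 0.84
short_0 [263.2 127.7] 0.79
short_0 [330.6 130.5] 0.7
long_0_tab [294.6 135.8] 0.92
long_0_tab [159.2   0.4] 0.61
short_0_tab [329.6 133.1] 0.83
```

View pics/w1.png

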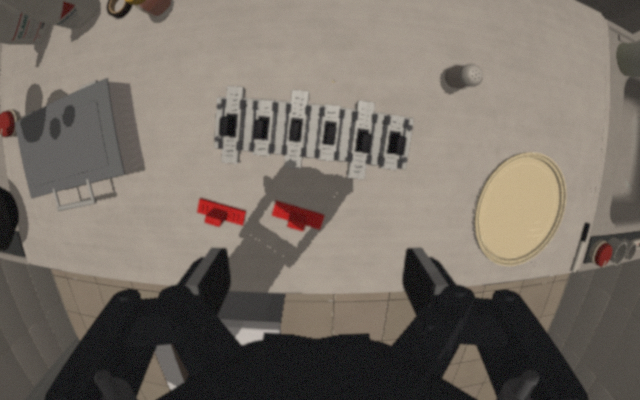

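```bash
python3 - <<'E'
from h import *
im=cv2.imread('pics/w1.png')
cv2.imwrite('pics/w1c.png',cv2.resize(im[75:185,205:425],None,fx=3.6,fy=3.6,interpolation=cv2.INTER_CUBIC))
cv2.imwrite('pics/w1d.png',cv2.resize(im[60:230,0:170],None,fx=3.5,fy=3.5,interpolation=cv2.INTER_CUBIC))
E
```

```text
(no output)
```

View pics/w1c.png

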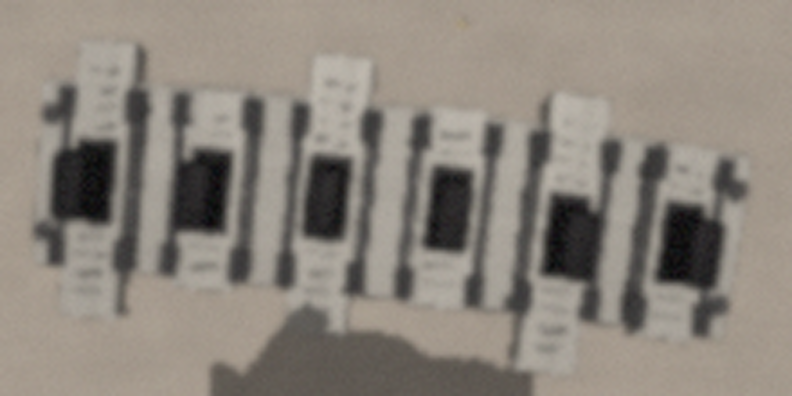

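View pics/w1d.png

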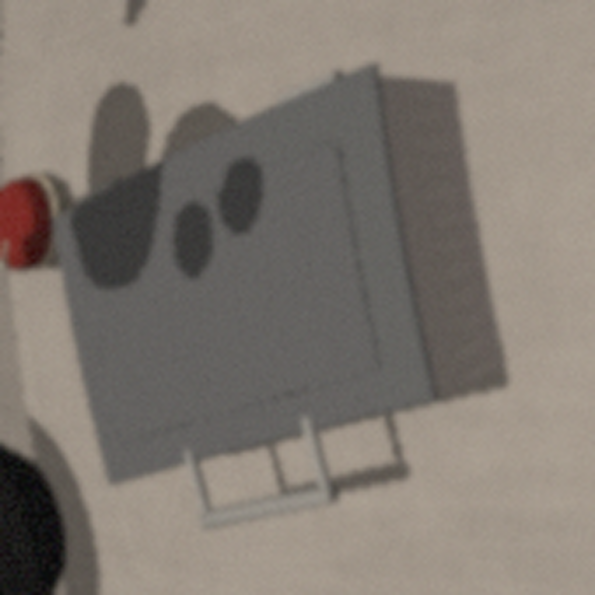

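Six black inserts stand in the clips, at wrist columns 232, 298 and 364 (long) and 263, 330 and 396 (short). The red ones at (221,213) and (298,215) lie outside the strip and are not meant. Next I'll look at the case from above.

```bash
python3 - <<'E'
from h import *
go([0.45,0.21,0.32],down(np.radians(-90)))
E
```

```text
turn [ 0.07  0.01 -0.1 ] shift [-0.0504 -0.4465 -0.0015]
```

>>> {"op": "move_arm", "data": {
  "plan": [
    [[0,0,0,-0.005,-0.05,0,0.085],[0,0,0,-0.01,-0.1,0,0.085],[0,0,0,-0.015,-0.15,0,0.085],[0,0,0,-0.02,-0.2,0,0.085],[0,0,0,-0.025,-0.25,0,0.085]]
  ]
}}

```text
time: 3.32
eef_pos: [0.4745, 0.0136, 0.3185]
tcp_rot: [1.0, -0.002, -0.0, 0.001]
contact_force: [0.4, 0.1, -0.3]
opening: 0.995
```

>>> {"op": "move_arm", "data": {
  "plan": [
    [[0,0,0,-0.005,-0.05,0,0.085],[0,0,0,-0.01,-0.1,0,0.085],[0,0,0,-0.015,-0.15,0,0.085],[0,0,0,-0.025,-0.2,0,0.085],[0,0,0,-0.025,-0.2,0,0.085]]
  ]
}}

```text
time: 3.95
eef_pos: [0.4498, 0.2151, 0.3178]
tcp_rot: [1.0, -0.001, -0.0, 0.001]
contact_force: [-1.3, 1.4, -0.4]
opening: 0.994
```

```bash

python3 look.py w2 case lid_handle lid_hinge timer pepper; python3 - <<'E'
from h import *
im=cv2.imread('pics/w2.png')
cv2.imwrite('pics/w2c.png',cv2.resize(im[20:260,180:440],None,fx=2.4,fy=2.4,interpolation=cv2.INTER_CUBIC))
E
```

```text
t 3.95 p [0.4498 0.2151 0.3178] F [-1.26  1.41 -0.43] op 0.994 yaw(y) -90.10 deg tilt 0.08 q [ 0.24 -0.18  1.86 -0.    1.47  1.82]
case [315.1  92.9] 0.96
lid_handle [324.4 170.1] 0.91
lid_hinge [307.5  36.4] 0.62
timer [167.6  65.1] 0.91
pepper [315.7  97.8] 0.53
pepper [517.7 102.7] 0.3
pepper [538.3 108.8] 0.18
```

View pics/w2.png

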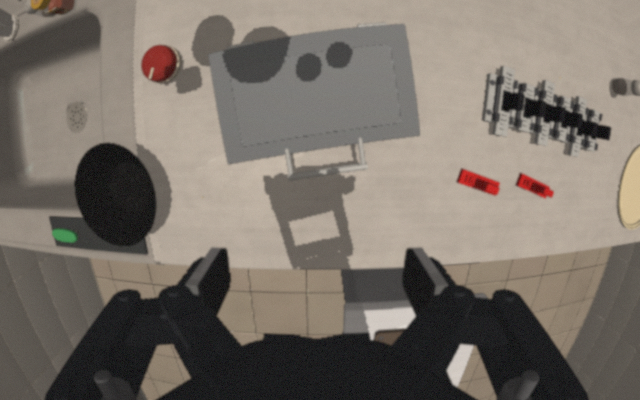

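The case's closed lid has corners at about (210,54), (404,24), (420,136) and (229,163). The handle bar runs from (290,174) to (366,167).

```bash
python3 - <<'E'
from h import *
T=np.load('pics/lastT.npy')
C=[atz('wrist',p,0.072,T) for p in [(210,54),(404,24),(420,136),(229,163)]]
print(np.array(C)); C=np.array(C)
for a,b in [(0,1),(3,2),(0,3),(1,2)]:
    d=C[b]-C[a];print(np.linalg.norm(d),np.degrees(np.arctan2(d[1],d[0])))
h=[atz('wrist',p,0.0715,T) for p in [(290,174),(366,167.5)]];print(h,np.linalg.norm(h[0]-h[1]), (h[0]+h[1])/2)
d=h[0]-h[1];print(np.degrees(np.arctan2(d[1],d[0]))-90)
print('net handle',atz('wrist',[324.4,170.1],.0715,T),'case',atz('wrist',[315.1,92.9],0,T),'hinge',atz('wrist',[307.5,36.4],.068,T))
print('timer',atz('wrist',[167.6,65.1],.0,T))
E
```

```text
[[0.6048 0.3615 0.072 ]
 [0.6458 0.0961 0.072 ]
 [0.4885 0.0714 0.072 ]
 [0.45   0.3382 0.072 ]]
0.2684733207857852 -81.23354998381569
0.26959392376509217 -81.77328271736839
0.1566139736973593 -171.44557241496136
0.15915334860535538 -171.04307376279345
[array([0.4331, 0.2522, 0.0715]), array([0.4424, 0.1472, 0.0715])] 0.10542013291258046 [0.4377 0.1997 0.0715]
5.038264889763752
net handle [0.4385 0.2048 0.0715] case [0.5473 0.2176 0.    ] hinge [0.6225 0.2274 0.068 ]
timer [ 0.6094  0.4642 -0.    ]
```

View pics/w2c.png

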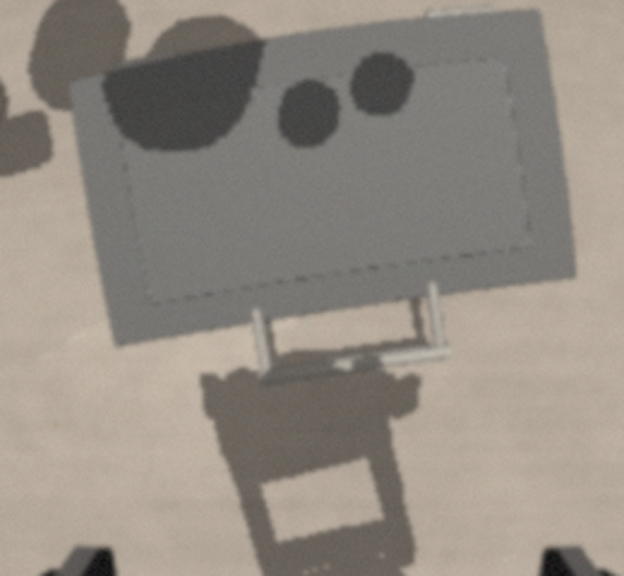

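```bash
python3 - <<'E'
from h import *
go([0.4383,0.2015,0.20],down(np.radians(8.5)))
E
```

```text
turn [  0.06   0.08 -98.92] shift [-0.0125  0.0107  0.1182]
```

>>> {"op": "move_arm", "data": {
  "plan": [
    [[0,0,-10.5,-0.003,0.002,0.01,0.018],[0,0,-21,-0.005,0.004,0.02,0.018],[0,0,-31.5,-0.007,0.006,0.03,0.018],[0,0,-42,-0.009,0.008,0.04,0.018],[0,0,-52,-0.011,0.009,0.05,0.018]]
  ],
  "force": 30
}}

```text
time: 4.88
eef_pos: [0.4401, 0.2021, 0.2679]
tcp_rot: [0.9, 0.437, -0.0, 0.001]
contact_force: [-0.2, -0.2, 0.5]
opening: 0.212
```

```bash
python3 - <<'E'
from h import *
st();go([0.4383,0.2015,0.20],down(np.radians(8.5)))
E
```

```text
t 4.88 p [0.4401 0.2021 0.2679] F [-0.24 -0.17  0.51] op 0.212 yaw(y) -38.21 deg tilt 0.10 q [ 0.22 -0.19  1.96 -0.    1.38  0.89]
turn [  0.03   0.09 -46.71] shift [-0.0015 -0.0011  0.0679]
```

>>> {"op": "move_arm", "data": {
  "plan": [
    [[0,0,-10.5,-0.001,-0.001,0.02,0.018],[0,0,-21,-0.001,-0.001,0.04,0.018],[0,0,-31.5,-0.001,-0.001,0.055,0.018],[0,0,-42,-0.002,-0.001,0.068,0.018],[0,0,-46.7,-0.002,-0.001,0.068,0.018]]
  ]
}}

```text
time: 5.5
eef_pos: [0.4376, 0.1997, 0.1984]
tcp_rot: [0.652, 0.758, -0.002, -0.0]
contact_force: [0.1, 0.4, 0.7]
opening: 0.209
```

```bash

python3 look.py w3 lid_handle lid_hinge; python3 - <<'E'
from h import *
T=np.load('pics/lastT.npy')
print(proj('wrist',[.4383,.2015,.0715],T))
E
```

```text
t 5.50 p [0.4376 0.1997 0.1984] F [0.08 0.42 0.73] op 0.209 yaw(y) 8.56 deg tilt 0.20 q [ 0.22 -0.15  2.04 -0.    1.25  0.07]
lid_handle [310.9 179.9] 0.67
lid_hinge [490.2 185.6] 0.89
[317.1157 182.0077]
```

View pics/w3.png

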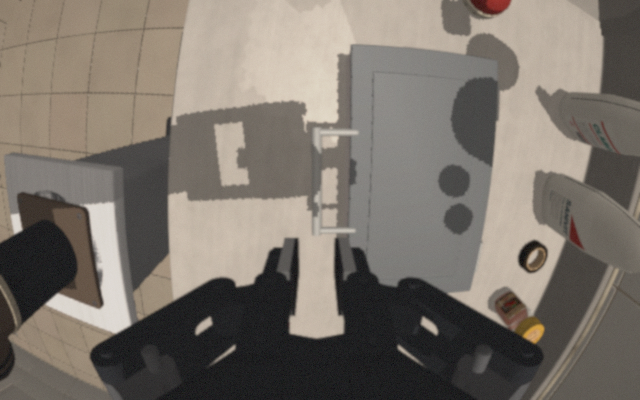

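The handle bar sits at column 317, rows 130–233, between the fingers and where I predicted it (317,182). Descending and pinching now.

>>> {"op": "move_arm", "data": {
  "plan": [
    [[0,0,0,0,0.001,0.045,0.018],[0,0,0,0,0.001,0.09,0.018],[0,0,0,0,0.001,0.12,0.018],[0,0,0,0,0.001,0.142,0.018],[0,0,0,0,0.001,0.142,0.018]]
  ]
}}

```text
time: 6.28
eef_pos: [0.4382, 0.1994, 0.0564]
tcp_rot: [0.655, 0.756, -0.002, -0.001]
contact_force: [0.7, 0.5, 0.2]
opening: 0.209
```

>>> {"op": "move_arm", "data": {
  "plan": [
    [[0,0,0,0,0,0,0.0],[0,0,0,0,0,0,0.0],[0,0,0,0,0,0,0.0],[0,0,0,0,0,0,0.0],[0,0,0,0,0,0,0.0]]
  ],
  "force": 30
}}

```text
time: 6.9
eef_pos: [0.4383, 0.1995, 0.0566]
tcp_rot: [0.655, 0.756, -0.002, -0.0]
contact_force: [-0.2, 0.8, -0.8]
opening: 0.008
```

```bash

python3 look.py w4 lid_handle
```

```text
t 6.90 p [0.4383 0.1995 0.0566] F [-0.21  0.76 -0.79] op 0.008 yaw(y) 8.21 deg tilt 0.24 q [ 0.22  0.04  2.15 -0.    0.96  0.07]
lid_handle [311. 239.] 0.69
```

View pics/w4.png

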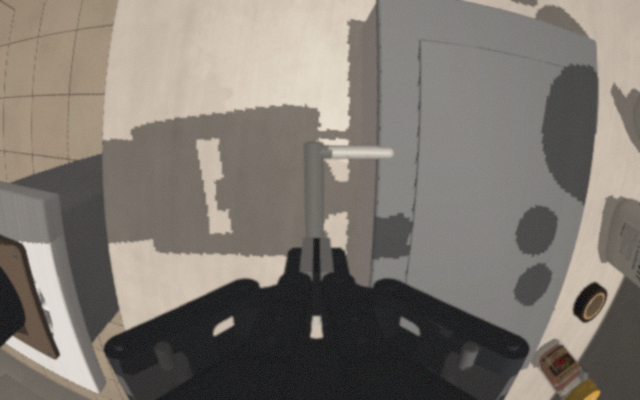

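```bash
python3 - <<'E'
from h import *
snap('side','s1',(220,130,340,220),6); snap('scene','c1',(260,190,360,290),6)
E
```

```text
(no output)
```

View pics/s1.png

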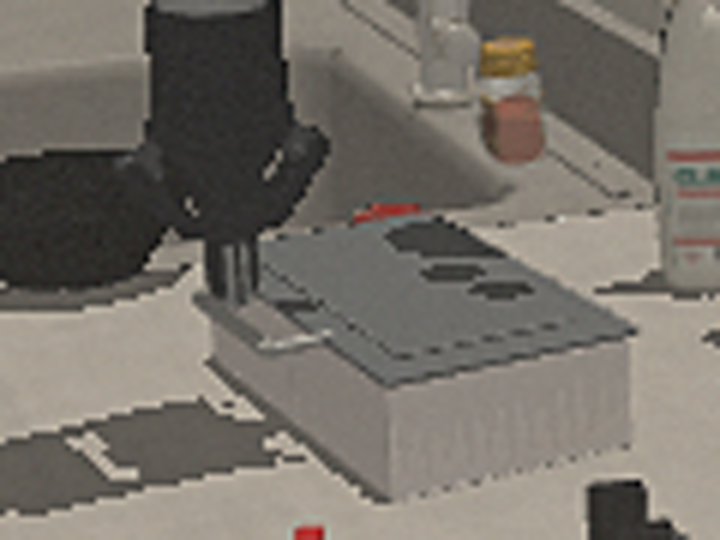

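View pics/c1.png

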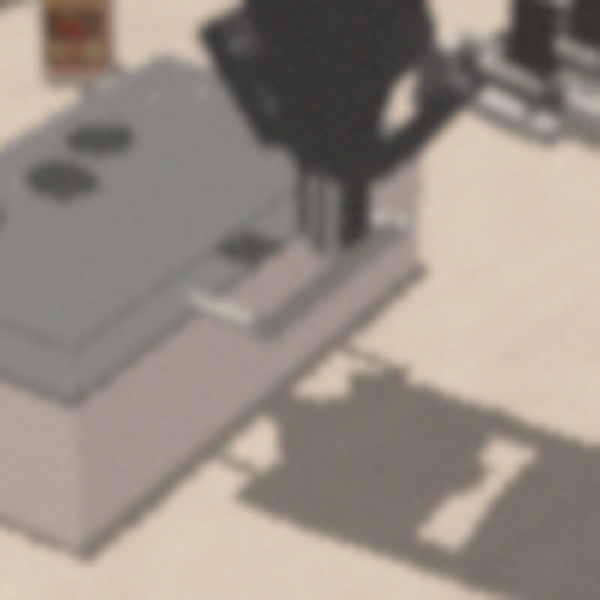

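```bash
python3 - <<'E'
from h import *
st();p=get_state()['eef_pos']
for c,cr,s in [('side',(220,130),6),('scene',(260,190),6)]:
    for q in (p,p+[0,0,.019],p+[0,0,.04],[.4383,.2013,.0715],[.4383,.2013,0.0]): print(c,(proj(c,q)-cr)*s)
E
```

```text
t 7.10 p [0.4382 0.1994 0.0564] F [-0.48 -0.26  0.08] op 0.002 yaw(y) 8.22 deg tilt 0.26 q [ 0.22  0.04  2.15 -0.    0.95  0.07]
side [231.1691 343.8087]
side [228.8415 312.7589]
side [226.2424 278.0882]
side [228.7336 318.1616]
side [237.361  433.1241]
scene [329.8239 303.1547]
scene [330.5469 264.4433]
scene [331.3609 220.8537]
scene [327.311  274.0954]
scene [324.7599 415.9607]
```

```bash
python3 - <<'E'
from h import *
print('start tcp in side',proj('side',[.1675,-.6535,.203]),proj('side',[.1675,-.6535,.216]),proj('side',[.1675,-.6535,.228]))
T=tool();p=T[:3,3]
for dz in (0,.01,.02,.03,.04): print(dz,proj('wrist',p+[0,0,dz],T))
im=cv2.imread('pics/a_side.png');cv2.imwrite('pics/s0.png',cv2.resize(im[200:330,150:270],None,fx=4.5,fy=4.5,interpolation=cv2.INTER_CUBIC))
im=cv2.imread('pics/w4.png');cv2.imwrite('pics/w4c.png',cv2.resize(im[180:350,230:400],None,fx=3.5,fy=3.5,interpolation=cv2.INTER_CUBIC))
E
```

```text
start tcp in side [197.6804 317.5708] [196.4304 309.2618] [195.2567 301.4599]
0 [315.2798 234.0509]
0.01 [315.1421 240.917 ]
0.02 [314.9895 248.5287]
0.03 [314.8197 257.0033]
0.04 [314.6298 266.4814]
```

View pics/s0.png

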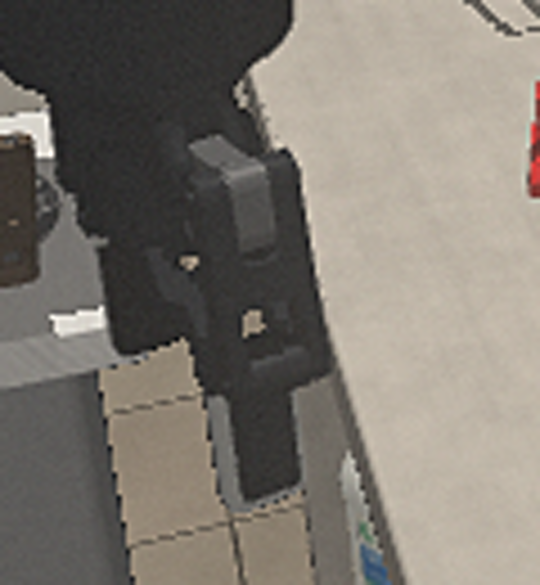

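View pics/w4c.png

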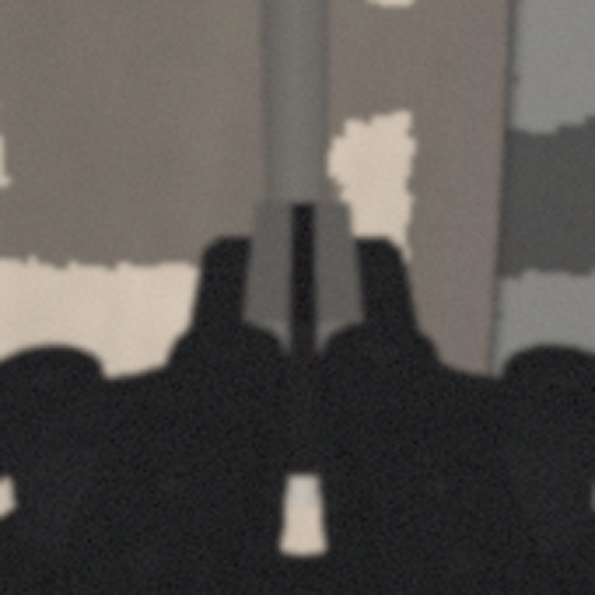

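```bash
python3 - <<'E'
from h import *
T=tool()
for z in (0,-.01,-.02,-.03,-.04):
    print(z,[proj('wrist',(T@[.011,y,z,1])[:3],T).round(1) for y in (0,.01)])
# bar lateral apparent size at various height: width px
for zz in (.0715,.055,.045):
    a=proj('wrist',[.4383-.005,.215,zz],T);b=proj('wrist',[.4383+.005,.215,zz],T);print(zz,a,b)
a=cv2.imread('pics/w4.png')
E
```

```text
0 [array([315.3, 216.8]), array([332.3, 216.8])]
-0.01 [array([315.2, 222.9]), array([333.1, 222.9])]
-0.02 [array([315.1, 229.6]), array([334.1, 229.6])]
-0.03 [array([315. , 237.2]), array([335.2, 237.2])]
-0.04 [array([314.9, 245.8]), array([336.4, 245.7])]
0.0715 [310.1326 217.4097] [328.563  219.9373]
0.055 [310.7985 207.7865] [327.6437 210.1243]
0.045 [311.1503 202.7208] [327.1566 204.9548]
```

```bash
python3 - <<'E'
from h import *
for z in (.203,.216,.23,.245): print(proj('side',[.1675+.0124,-.6535-.048,z]))
# wrist open image: fingertip rows; w3 at opening .018
T=np.load('pics/lastT.npy')
for c in ('w3','w1'):
    print(c)
for op in (.0425,.009):
  for z in (0,-.013,-.02,-.03,-.04): print(op,z,[proj('wrist',(T@[x,s*op,z,1])[:3],T).round(0) for s in(-1,1) for x in (.011,-.011)])
im=cv2.imread('pics/w3.png');cv2.imwrite('pics/w3c.png',cv2.resize(im[200:350,230:400],None,fx=3.5,fy=3.5,interpolation=cv2.INTER_CUBIC))
E
```

```text
[212.2592 338.6587]
[211.0522 329.9097]
[209.7262 320.2985]
[208.2745 309.7763]
w3
w1
0.0425 0 [array([244., 216.]), array([247., 250.]), array([386., 217.]), array([384., 250.])]
0.0425 -0.013 [array([239., 224.]), array([243., 259.]), array([391., 224.]), array([388., 259.])]
0.0425 -0.02 [array([236., 229.]), array([240., 265.]), array([394., 229.]), array([391., 265.])]
0.0425 -0.03 [array([232., 236.]), array([236., 274.]), array([399., 236.]), array([394., 274.])]
0.0425 -0.04 [array([226., 244.]), array([231., 283.]), array([404., 245.]), array([399., 284.])]
0.009 0 [array([300., 217.]), array([301., 250.]), array([331., 217.]), array([330., 250.])]
0.009 -0.013 [array([299., 225.]), array([300., 260.]), array([332., 225.]), array([331., 260.])]
0.009 -0.02 [array([298., 230.]), array([299., 266.]), array([332., 230.]), array([331., 266.])]
0.009 -0.03 [array([297., 237.]), array([298., 275.]), array([333., 237.]), array([332., 275.])]
0.009 -0.04 [array([296., 246.]), array([297., 285.]), array([334., 246.]), array([333., 285.])]
```

View pics/w3c.png

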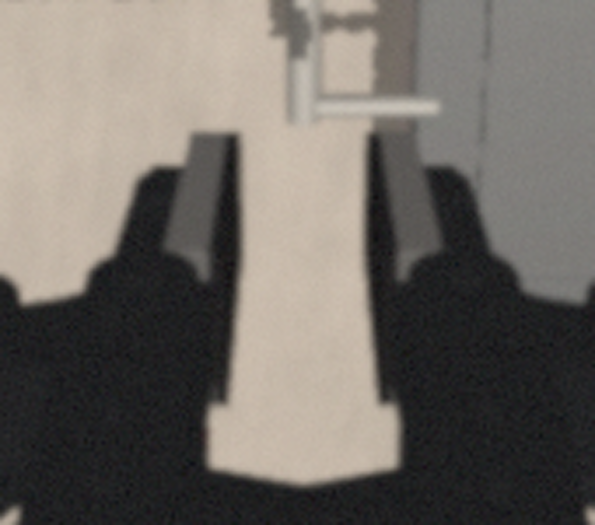

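The fingers closed fully with no bar between them. The wrist view puts the real finger ends about 29 mm behind the reported TCP, and the side and scene views agree within a few mm. That leaves the tips above the bar. From here on I take the tip at tool z = −0.029 and the grasp point at −0.048. I'll reopen, descend 28 mm and pinch again.

>>> {"op": "move_arm", "data": {
  "plan": [
    [[0,0,0,0,0,-0.01,0.018],[0,0,0,0,0,-0.01,0.018],[0,0,0,0,0,0.0,0.018],[0,0,0,0,0,0.015,0.018],[0,0,0,0,0,0.028,0.018]]
  ]
}}

```text
time: 7.72
eef_pos: [0.4372, 0.1991, 0.0266]
tcp_rot: [0.655, 0.756, -0.003, -0.001]
contact_force: [-0.1, 0.6, -0.2]
opening: 0.207
```

>>> {"op": "move_arm", "data": {
  "plan": [
    [[0,0,0,0,0,0,0.018],[0,0,0,0,0,0,0.0],[0,0,0,0,0,0,0.0],[0,0,0,0,0,0,0.0],[0,0,0,0,0,0,0.0]]
  ],
  "force": 30
}}

```text
time: 8.35
eef_pos: [0.4373, 0.1991, 0.0268]
tcp_rot: [0.655, 0.756, -0.003, -0.001]
contact_force: [0.9, -1.3, -1.8]
opening: 0.106
```

```bash

python3 look.py w5 lid_handle
```

```text
t 8.35 p [0.4373 0.1991 0.0268] F [ 0.91 -1.35 -1.8 ] op 0.106 yaw(y) 8.22 deg tilt 0.35 q [ 0.22  0.09  2.16 -0.    0.89  0.07]
lid_handle [312.6 267.1] 0.93
```

View pics/w5.png

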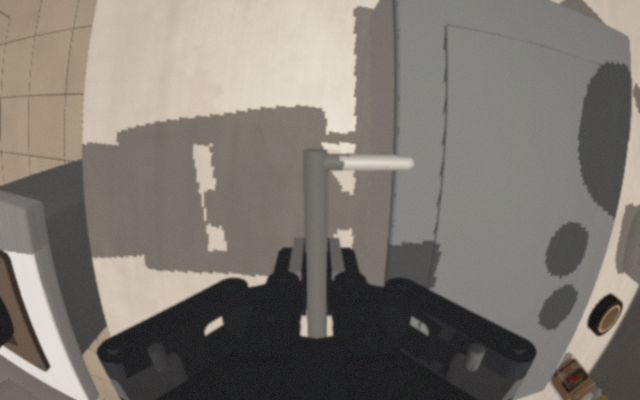

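The reading is now 0.106 (9 mm), so the bar is held. Next I'll work out the lid arc with the hand leaning back.

```bash
cat > lid.py <<'E'
from h import *
# usage: lid.py theta1..theta5  ; geometry stored
YAW=np.radians(8.4); u=np.array([np.cos(YAW),np.sin(YAW),0]); yc=np.array([-u[1],u[0],0]); Z=np.array([0,0,1.])
BZ=-.0447
B0=np.array([.4375,.2000,.0715]); H=B0+.191*u; H[2]=.068
def lean(th): return .45*th
def bar(th): a=th+.018; return H-.191*np.cos(a)*u+.191*np.sin(a)*Z
def pose(th,lam=None):
    lam=lean(th) if lam is None else lam
    M=R.from_rotvec(-lam*yc).as_matrix()@down(YAW)
    return bar(th)-M@[0,0,BZ],M
if __name__=='__main__':
    st(); T=tool(); b=(T@[0,0,BZ,1])[:3]; v=b-H; print('bar now',b,'theta',np.arctan2(v[2],-(v@u))-.018,'r',np.hypot(v@u,v[2]),'y off',v@yc)
    for t in map(float,sys.argv[1:]):
        p,M=pose(t); w=np.degrees(R.from_matrix(T[:3,:3].T@M).as_rotvec()); d=T[:3,:3].T@(p-T[:3,3]); print(t,w.round(2),d.round(4))
E
python3 lid.py .06 .12 .2 .28 .36
```

```text
t 8.45 p [0.4373 0.1991 0.0268] F [ 0.41 -0.35 -0.91] op 0.099 yaw(y) 8.22 deg tilt 0.36 q [ 0.22  0.09  2.16 -0.    0.89  0.07]
bar now [0.4375 0.1992 0.0715] theta 0.00024517696567566416 r 0.1911155629036608 y off -0.0007853893425935706
0.06 [-1.88  0.14 -0.18] [ 0.0009  0.0021 -0.0114]
0.12 [-3.42  0.14 -0.18] [ 0.0009  0.0044 -0.0229]
0.2 [-5.49  0.14 -0.18] [ 0.0008  0.0087 -0.0381]
0.28 [-7.55  0.15 -0.17] [ 0.0008  0.0141 -0.053 ]
0.36 [-9.61  0.15 -0.17] [ 0.0008  0.0206 -0.0677]
```

>>> {"op": "move_arm", "data": {
  "plan": [
    [[-1.9,0,0,0,0.002,-0.0115,0],[-3.4,0,0,0,0.0045,-0.023,0],[-5.5,0,0,0,0.0085,-0.038,0],[-7.5,0,0,0,0.014,-0.053,0],[-9.6,0,0,0,0.0205,-0.0675,0]]
  ]
}}

```text
time: 9.07
eef_pos: [0.4579, 0.2022, 0.0952]
tcp_rot: [0.652, 0.754, 0.061, 0.054]
contact_force: [1.9, -0.2, -3.1]
opening: 0.103
```

```bash
python3 lid.py .42 .5 .58 .66 .74 .82
```

```text
t 9.07 p [0.4579 0.2022 0.0952] F [ 1.87 -0.19 -3.11] op 0.103 yaw(y) 8.25 deg tilt 9.37 q [ 0.22 -0.08  2.19 -0.02  0.86  0.09]
bar now [0.4507 0.2012 0.1393] theta 0.36328955536481744 r 0.19153061310523492 y off -0.0007153706156815237
0.42 [-1.46  0.17 -0.15] [ 0.0008  0.0075 -0.0088]
0.5 [-3.52  0.17 -0.15] [ 0.0008  0.0182 -0.0211]
0.58 [-5.58  0.18 -0.14] [ 0.0008  0.0299 -0.0327]
0.66 [-7.65  0.18 -0.14] [ 0.0008  0.0425 -0.0436]
0.74 [-9.71  0.18 -0.14] [ 0.0008  0.0559 -0.0535]
0.82 [-11.77   0.18  -0.13] [ 0.0008  0.07   -0.0626]
```

>>> {"op": "move_arm", "data": {
  "plan": [
    [[-1.5,0,0,0,0.0075,-0.009,0],[-3.5,0,0,0,0.018,-0.021,0],[-5.6,0,0,0,0.03,-0.0325,0],[-7.6,0,0,0,0.0425,-0.0435,0],[-9.7,0,0,0,0.056,-0.0535,0]]
  ]
}}

```text
time: 9.7
eef_pos: [0.5024, 0.2089, 0.1578]
tcp_rot: [0.645, 0.746, 0.123, 0.108]
contact_force: [-2.4, -0.6, -0.2]
opening: 0.103
```

```bash
python3 lid.py .8 .9 1.0 1.1 1.2
```

```text
t 9.70 p [0.5024 0.2089 0.1578] F [-2.38 -0.63 -0.24] op 0.103 yaw(y) 8.29 deg tilt 18.86 q [ 0.22 -0.15  2.15 -0.04  0.81  0.1 ]
bar now [0.4881 0.207  0.2001] theta 0.7385730242006492 r 0.1924330802566932 y off -0.0004928963511175478
0.8 [-1.76  0.21 -0.1 ] [ 0.0007  0.0126 -0.0039]
0.9 [-4.34  0.21 -0.09] [ 0.0007  0.0324 -0.011 ]
1.0 [-6.92  0.21 -0.09] [ 0.0007  0.0528 -0.0163]
1.1 [-9.5   0.21 -0.08] [ 0.0007  0.0735 -0.0199]
1.2 [-12.08   0.22  -0.08] [ 0.0007  0.0946 -0.0217]
```

>>> {"op": "move_arm", "data": {
  "plan": [
    [[-1.8,0,0,0,0.0125,-0.004,0],[-4.3,0,0,0,0.0325,-0.011,0],[-6.9,0,0,0,0.053,-0.0165,0],[-9.5,0,0,0,0.0735,-0.02,0],[-12.1,0,0,0,0.0945,-0.0215,0]]
  ]
}}

```text
time: 10.32
eef_pos: [0.5852, 0.2216, 0.2104]
tcp_rot: [0.63, 0.728, 0.203, 0.177]
contact_force: [-2.9, 0.7, 1.2]
opening: 0.097
```

```bash
python3 lid.py 1.25 1.35 1.45 1.55 1.65
```

```text
t 10.32 p [0.5852 0.2216 0.2104] F [-2.9   0.72  1.16] op 0.097 yaw(y) 8.30 deg tilt 31.19 q [ 0.22 -0.11  2.06 -0.07  0.65  0.12]
bar now [0.5623 0.2183 0.2486] theta 1.207812924341422 r 0.1919275785541719 y off -8.753427255308376e-05
1.25 [-1.04  0.17 -0.08] [0.0002 0.0085 0.0027]
1.35 [-3.62  0.17 -0.08] [0.0003 0.0288 0.0081]
1.45 [-6.19  0.17 -0.08] [0.0003 0.0484 0.0152]
1.55 [-8.77  0.17 -0.07] [0.0004 0.0673 0.0239]
1.65 [-11.35   0.17  -0.07] [0.0004 0.0851 0.0342]
```

>>> {"op": "move_arm", "data": {
  "plan": [
    [[-1.0,0,0,0,0.0085,0.0025,0],[-3.6,0,0,0,0.029,0.008,0],[-6.2,0,0,0,0.0485,0.015,0],[-8.8,0,0,0,0.0675,0.024,0],[-11.3,0,0,0,0.085,0.034,0]]
  ]
}}

```text
time: 10.95
eef_pos: [0.6754, 0.2352, 0.2258]
tcp_rot: [0.61, 0.705, 0.275, 0.238]
contact_force: [-3.1, 1.2, 0.6]
opening: 0.106
```

```bash
python3 lid.py 1.68 1.72 1.76 1.8 ;python3 look.py w6; python3 - <<'E'
from h import *
snap('side','s2')
E
```

```text
t 10.95 p [0.6754 0.2352 0.2258] F [-3.14  1.15  0.56] op 0.106 yaw(y) 8.29 deg tilt 42.63 q [ 0.21  0.02  1.97 -0.12  0.41  0.16]
bar now [0.6454 0.2309 0.2587] theta 1.653157076841907 r 0.1916266063273514 y off 0.00016303845533406828
1.68 [-0.69  0.13 -0.08] [-0.      0.0034  0.0043]
1.72 [-1.72  0.13 -0.08] [-0.      0.009   0.0102]
1.76 [-2.75  0.13 -0.07] [-0.      0.0144  0.0163]
1.8 [-3.78  0.13 -0.07] [0.     0.0195 0.0226]
t 10.95 p [0.6754 0.2352 0.2258] F [-3.14  1.15  0.56] op 0.106 yaw(y) 8.29 deg tilt 42.63 q [ 0.21  0.02  1.97 -0.12  0.41  0.16]
```

View pics/s2.png

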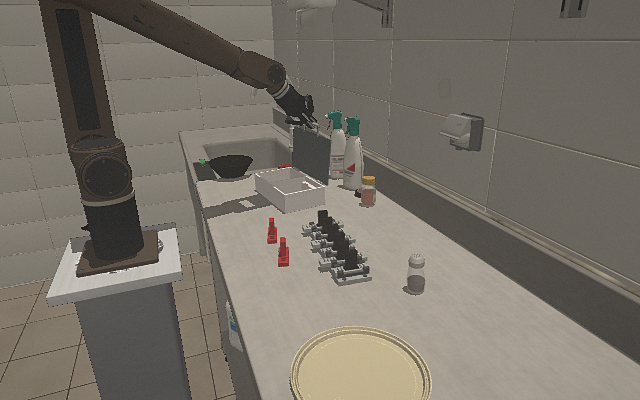

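View pics/w6.png

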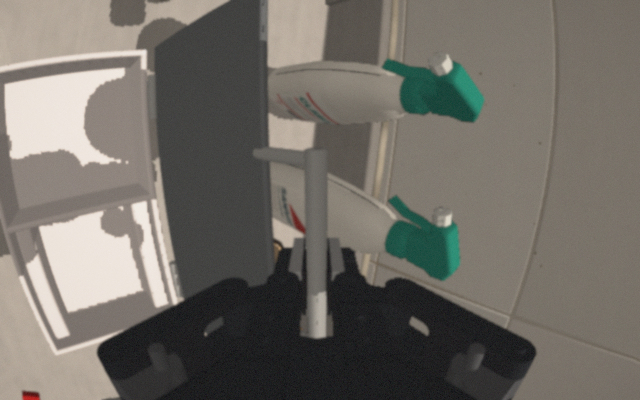

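The lid stands at about 1.65 and both bays are empty; the blocks mark the short bay on the −y side. I'll nudge it to 1.72, release and retreat.

>>> {"op": "move_arm", "data": {
  "plan": [
    [[-0.8,0,0,0,0.005,0.005,0],[-1.7,0,0,0,0.009,0.01,0],[-1.7,0,0,0,0.009,0.01,0.02],[-1.7,0,0,0,0.009,0.01,0.022],[-1.7,0,0,0,0.009,0.01,0.022]]
  ]
}}

```text
time: 11.68
eef_pos: [0.6892, 0.237, 0.2249]
tcp_rot: [0.606, 0.7, 0.285, 0.247]
contact_force: [-0.3, -0.4, 0.6]
opening: 0.256
```

>>> {"op": "move_arm", "data": {
  "plan": [
    [[0,0,0,0,0,-0.02,0.022],[0,0,0,0,0,-0.05,0.022],[5,0,0,0,0,-0.09,0.022],[12,0,0,0,-0.02,-0.13,0.022],[20,0,0,0,-0.04,-0.16,0.022]]
  ]
}}

```text
time: 12.3
eef_pos: [0.5488, 0.2168, 0.3135]
tcp_rot: [0.64, 0.739, 0.159, 0.138]
contact_force: [-0.1, 0.3, 0.5]
opening: 0.258
```

```bash
python3 - <<'E'
from h import *
st();snap('scene','c3',(180,100,420,280),3.3)
go([0.42,-0.10,0.30],down(np.radians(-90)))
E
```

```text
t 12.30 p [0.5488 0.2168 0.3135] F [-0.1   0.29  0.53] op 0.258 yaw(y) 8.27 deg tilt 24.31 q [ 0.22 -0.21  1.94 -0.04  1.    0.09]
turn [ 18.06 -20.88  96.62] shift [-0.2952 -0.1648 -0.0561]
```

View pics/c3.png

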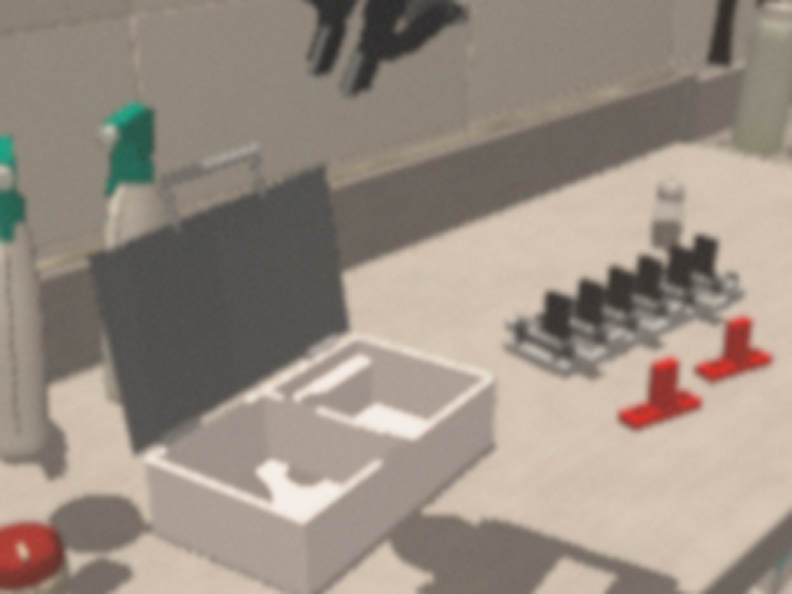

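```bash
python3 - <<'E'
from h import *
go([0.50,0.20,0.33],down(np.radians(53)))
go([0.50,0.20,0.33],down(np.radians(98.5)))
E
```

```text
turn [ 23.12   9.51 -44.04] shift [-0.0098 -0.041  -0.033 ]
turn [ 19.1   19.17 -88.74] shift [-0.0098 -0.041  -0.033 ]
```

>>> {"op": "move_arm", "data": {
  "plan": [
    [[4.6,1.9,-8.8,-0.002,-0.01,-0.008,0.022],[9.2,3.8,-17.6,-0.004,-0.02,-0.016,0.022],[13.8,5.7,-26.4,-0.007,-0.03,-0.024,0.022],[18.4,7.6,-35.2,-0.01,-0.041,-0.033,0.022],[23.1,9.5,-44,-0.01,-0.041,-0.033,0.022]]
  ]
}}

```text
time: 12.98
eef_pos: [0.5005, 0.1994, 0.3304]
tcp_rot: [0.316, 0.949, -0.0, 0.001]
contact_force: [0.3, 0.2, -0.4]
opening: 0.257
```

>>> {"op": "move_arm", "data": {
  "plan": [
    [[0,0,-10,0,0,0,0.022],[0,0,-20,0,0,0,0.022],[0,0,-30,0,0,0,0.022],[0,0,-40,0,0,0,0.022],[0,0,-46,0,0,0,0.022]]
  ]
}}

```text
time: 13.6
eef_pos: [0.5011, 0.1993, 0.3295]
tcp_rot: [-0.082, 0.997, -0.001, 0.002]
contact_force: [-0.2, -0.8, 0.0]
opening: 0.256
```

```bash
python3 look.py w7 case long_0_tab
```

```text
t 13.60 p [0.5011 0.1993 0.3295] F [-0.17 -0.78  0.03] op 0.256 yaw(y) 99.40 deg tilt 0.19 q [ 0.19 -0.09  1.75 -0.    1.47 -1.54]
case [321.5 182.5] 0.73
long_0_tab [ 87.7 154.8] 0.61
```

View pics/w7.png

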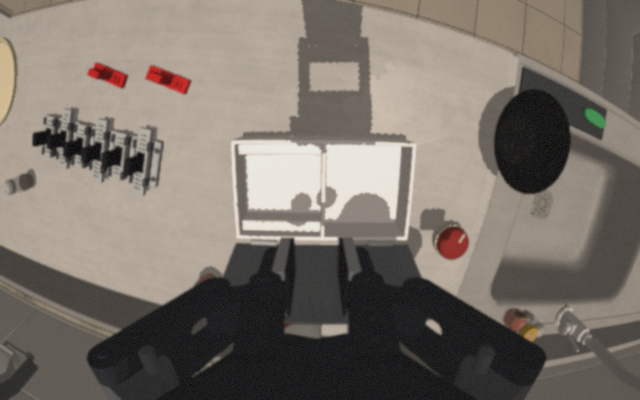

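```bash
python3 - <<'E'
from h import *
T=np.load('pics/lastT.npy')
im=cv2.imread('pics/w7.png');cv2.imwrite('pics/w7c.png',cv2.resize(im[125:255,220:430],None,fx=3.8,fy=3.8,interpolation=cv2.INTER_CUBIC))
for p in [(234,142),(416,143),(411,240),(236,238),(323,145)]: print(p,atz('wrist',p,.068,T))
c=np.array([.547,.217,0]);yaw=np.radians(8.5)
def W(x,y,z):return c+[x*np.cos(yaw)-y*np.sin(yaw),x*np.sin(yaw)+y*np.cos(yaw),z]
for q in [(-.076,.134,.068),(-.076,-.134,.068),(.076,.134,.068),(.076,-.134,.068),(-.076,0,.068),(.076,0,.068)]:
    g=proj('wrist',W(*q),T);print(q,g.round(1),((g-[220,125])*3.8).round(0))
E
```

```text
(234, 142) [0.4934 0.0802 0.068 ]
(416, 143) [0.4511 0.3386 0.068 ]
(411, 240) [0.6003 0.3687 0.068 ]
(236, 238) [0.6412 0.097  0.068 ]
(323, 145) [0.4787 0.2065 0.068 ]
(-0.076, 0.134, 0.068) [415.7 143.6] [744.  71.]
(-0.076, -0.134, 0.068) [229.6 140.2] [36. 58.]
(0.076, 0.134, 0.068) [406.  240.6] [707. 439.]
(0.076, -0.134, 0.068) [235.2 238.3] [ 58. 431.]
(-0.076, 0, 0.068) [323.3 140.1] [393.  58.]
(0.076, 0, 0.068) [321.1 240.5] [384. 439.]
```

View pics/w7c.png

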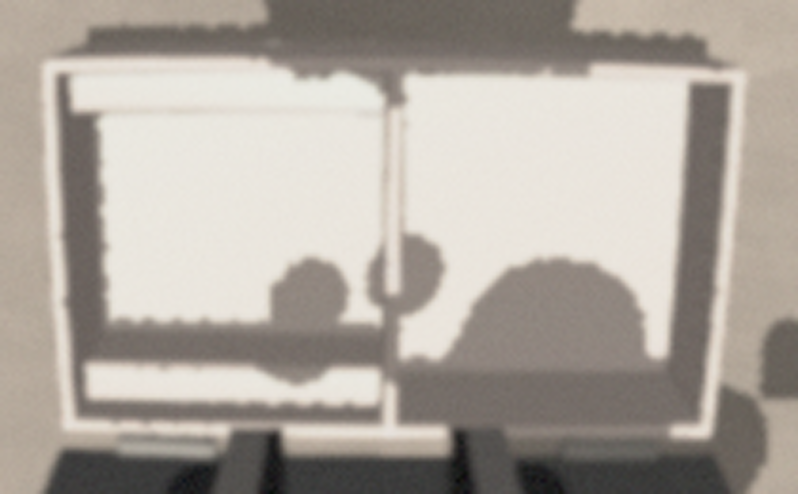

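```bash
python3 - <<'E'
from h import *
from scipy.optimize import least_squares
T=np.load('pics/lastT.npy')
obs=np.array([(747,68),(42,62),(716,435),(62,432)])/3.8+[220,125]
loc=[(-.076,.134,.068),(-.076,-.134,.068),(.076,.134,.068),(.076,-.134,.068)]
def f(v):
    c,s=np.cos(v[2]),np.sin(v[2])
    return np.concatenate([proj('wrist',[v[0]+c*x-s*y,v[1]+s*x+c*y,z],T)-o for (x,y,z),o in zip(loc,obs)])
r=least_squares(f,[.547,.217,.15]);print(r.x[:2],np.degrees(r.x[2]),r.fun)
E
```

```text
[0.5465 0.2192] 9.021267030486367 [ 0.1929 -0.1681 -0.4154 -0.4371 -0.5101  0.2947  0.7359  0.3221]
```

The fit gives case origin (0.547, 0.219) and yaw 8.9°. Now to the strip.

```bash
python3 - <<'E'
from h import *
go([0.54,-0.235,0.28],down(np.radians(83)))
E
```

```text
turn [-0.05  0.13 16.09] shift [ 0.03   -0.435   0.0501]
```

>>> {"op": "move_arm", "data": {
  "plan": [
    [[0,0,2,0.004,-0.055,0,0.04],[0,0,4,0.008,-0.11,0,0.04],[0,0,6,0.012,-0.165,0,0.04],[0,0,8,0.016,-0.22,0.005,0.04],[0,0,10,0.02,-0.275,0.01,0.04]]
  ]
}}

```text
time: 14.38
eef_pos: [0.5248, -0.0773, 0.3198]
tcp_rot: [0.01, 1.0, -0.001, 0.002]
contact_force: [0.1, 0.4, 0.1]
opening: 0.466
```

```bash
python3 - <<'E'
from h import *
st();go([0.54,-0.235,0.28],down(np.radians(83)))
E
```

```text
t 14.38 p [ 0.5248 -0.0773  0.3198] F [0.07 0.39 0.07] op 0.466 yaw(y) 88.90 deg tilt 0.25 q [-0.34 -0.11  1.79  0.    1.46 -1.89]
turn [-0.06  0.24  5.9 ] shift [-0.0181 -0.1573  0.0401]
```

>>> {"op": "move_arm", "data": {
  "plan": [
    [[0,0,2,-0.005,-0.05,0.01,0.04],[0,0,4,-0.01,-0.1,0.02,0.04],[0,0,5.9,-0.018,-0.15,0.035,0.04],[0,0,5.9,-0.018,-0.157,0.04,0.04],[0,0,5.9,-0.018,-0.157,0.04,0.04]]
  ]
}}

```text
time: 15.0
eef_pos: [0.5397, -0.2346, 0.2792]
tcp_rot: [0.062, 0.998, -0.0, 0.002]
contact_force: [0.3, -0.3, -0.3]
opening: 0.471
```

```bash
python3 look.py w8 strip long_0 short_0 long_0_tab short_0_tab
```

```text
t 15.00 p [ 0.5397 -0.2346  0.2792] F [ 0.3  -0.33 -0.35] op 0.471 yaw(y) 82.91 deg tilt 0.18 q [-0.58  0.05  1.71  0.    1.38 -2.03]
strip [321.6 157.7] 0.68
long_0 [338.4 160.9] 0.92
long_0 [406.3 158.5] 0.78
long_0 [270. 157.] 0.72
short_0 [419.4  61.7] 0.95
short_0 [307.6 157.9] 0.71
short_0 [374.3 160.8] 0.7
short_0 [323.5  62.8] 0.68
short_0 [236.  162.6] 0.63
long_0_tab [341.6 169.2] 0.88
short_0_tab [300.9 165.5] 0.74
short_0_tab [562.  141.2] 0.33
short_0_tab [239.2 161.4] 0.33
```

View pics/w8.png

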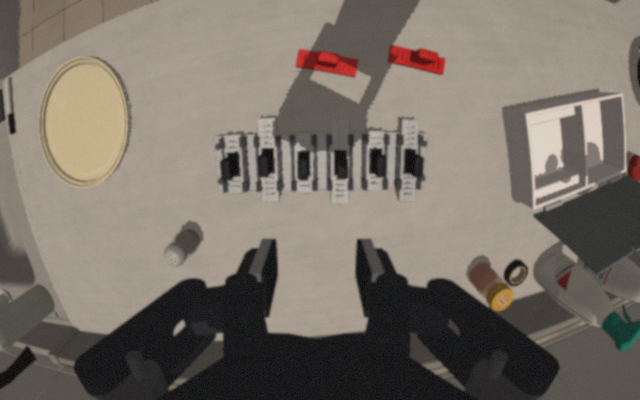

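```bash
python3 - <<'E'
from h import *
from scipy.optimize import least_squares
T=np.load('pics/lastT.npy')
im=cv2.imread('pics/w8.png');cv2.imwrite('pics/w8c.png',cv2.resize(im[105:215,205:440],None,fx=3.4,fy=3.4,interpolation=cv2.INTER_CUBIC))
px=[(236,162.6),(270,157),(307.6,157.9),(338.4,161),(374.3,160.8),(406.3,158.5)]
ys=[-.125,-.075,-.025,.025,.075,.125]
def f(v):
    c,s=np.cos(v[2]),np.sin(v[2])
    return np.concatenate([proj('wrist',[v[0]-s*y,v[1]+c*y,.014],T)-o for y,o in zip(ys,px)])
r=least_squares(f,[.547,-.233,-.12]);print(r.x[:2],np.degrees(r.x[2]),r.fun.round(1))
c,s=np.cos(r.x[2]),np.sin(r.x[2])
W=lambda x,y,z:[r.x[0]+c*x-s*y,r.x[1]+s*x+c*y,z]
for q in [(-.042,-.156,.014),(-.042,.156,.014),(.042,.156,.014),(.042,-.156,.014)]+[(0,y,.071) for y in ys]:
    g=proj('wrist',W(*q),T);print(q,g.round(1),((g-[205,105])*3.4).round(0))
E
```

```text
[ 0.5404 -0.2243] -6.729579216995815 [ 0.3 -2.  -0.   2.8 -2.8  1.4  1.5 -1.9  0.  -1.5  1.1  1.3]
(-0.042, -0.156, 0.014) [214.6 132.8] [33. 95.]
(-0.042, 0.156, 0.014) [428.5 132.1] [760.  92.]
(0.042, 0.156, 0.014) [424.9 187.5] [748. 281.]
(0.042, -0.156, 0.014) [218.5 188.7] [ 46. 284.]
(0, -0.125, 0.071) [225.5 168. ] [ 70. 214.]
(0, -0.075, 0.071) [263.5 167.2] [199. 211.]
(0, -0.025, 0.071) [303.2 166.7] [334. 210.]
(0, 0.025, 0.071) [343.3 166.5] [470. 209.]
(0, 0.075, 0.071) [382.5 166.7] [604. 210.]
(0, 0.125, 0.071) [419.8 167.1] [730. 211.]
```

View pics/w8c.png

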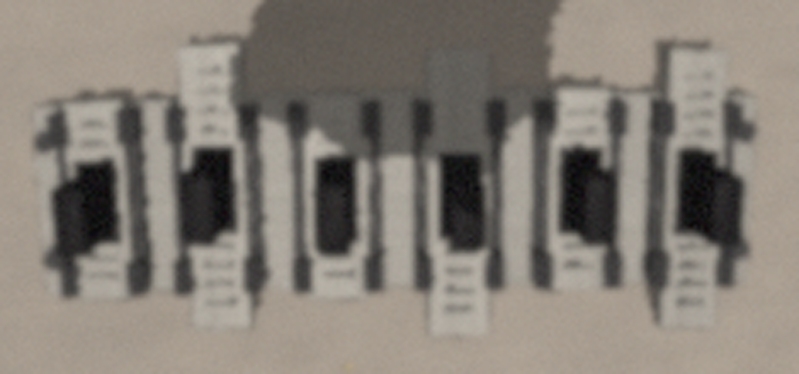

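```bash
python3 - <<'E'
from h import *
from scipy.optimize import least_squares
T=np.load('pics/lastT.npy')
ys=[-.125,-.075,-.025,.025,.075,.125]
loc=[(0,y,.071) for y in ys]+[(-.042,-.156,.014),(-.042,.156,.014),(.042,.156,.014),(.042,-.156,.014)]
obs=np.array([(71,218),(197,208),(335,212),(464,212),(599,208),(728,210),(35,100),(757,92),(746,282),(58,292)])/3.4+[205,105]
def f(v):
    c,s=np.cos(v[2]),np.sin(v[2])
    return np.concatenate([proj('wrist',[v[0]+c*x-s*y,v[1]+s*x+c*y,z],T)-o for (x,y,z),o in zip(loc,obs)])
r=least_squares(f,[.547,-.233,-.12],loss='soft_l1');print(r.x,np.degrees(r.x[2]),r.fun.round(1))
E
```

```text
[ 0.5411 -0.2249 -0.11  ] -6.300978852534405 [-0.7  0.2  0.2  2.1 -0.7  0.1  1.4 -0.4  1.   0.7  0.3  0.3 -1.1 -0.2
  0.4 -0.2  0.4 -0.7 -3.5 -1. ]
```

```bash
cat > sp.py <<'E'
from h import *
SP=np.array([.541,-.2247]);SY=-.11
CP=np.array([.5467,.2189]);CY=np.radians(8.9)
def S(x,y,z=0):
    c,s=np.cos(SY),np.sin(SY);return np.array([SP[0]+c*x-s*y,SP[1]+s*x+c*y,z])
def C(x,y,z=0):
    c,s=np.cos(CY),np.sin(CY);return np.array([CP[0]+c*x-s*y,CP[1]+s*x+c*y,z])
YS=np.pi/2+SY; YC=np.pi/2+CY
E
cat > to.py <<'E'
from sp import *
# to.py s|c x y z  : TCP target in strip/case frame
st(); k,x,y,z=sys.argv[1],*map(float,sys.argv[2:5]); p=(S if k=='s' else C)(x,y,z); print(p); go(p,down(YS if k=='s' else YC))
E
python3 to.py s 0 .125 .12
```

```text
t 15.30 p [ 0.5403 -0.2337  0.281 ] F [ 0.23  0.11 -0.42] op 0.466 yaw(y) 83.08 deg tilt 0.34 q [-0.58  0.04  1.71  0.    1.38 -2.03]
[ 0.5547 -0.1005  0.12  ]
turn [-0.09  0.32 -0.61] shift [0.0027 0.1342 0.1608]
```

>>> {"op": "move_arm", "data": {
  "plan": [
    [[0,0,-0.6,0.002,0.035,0.04,0.03],[0,0.3,-0.6,0.003,0.07,0.08,0.03],[0,0.3,-0.6,0.003,0.105,0.12,0.03],[0,0.3,-0.6,0.003,0.134,0.16,0.03],[0,0.3,-0.6,0.003,0.134,0.16,0.03]]
  ],
  "force": 100
}}

```text
time: 15.92
eef_pos: [0.5517, -0.0974, 0.1171]
tcp_rot: [0.053, 0.999, 0.0, -0.004]
contact_force: [-0.6, -0.6, 0.7]
opening: 0.35
```

```bash
python3 to.py s 0 .125 .017; python3 look.py w9 long_0_tab
```

```text
t 15.93 p [ 0.5517 -0.0974  0.1171] F [-0.64 -0.56  0.74] op 0.350 yaw(y) 83.90 deg tilt 0.41 q [-0.36  0.13  1.93 -0.    1.09 -1.82]
[ 0.5547 -0.1005  0.017 ]
turn [ 0.02 -0.41  0.2 ] shift [-0.0041 -0.0027  0.1001]
t 15.93 p [ 0.5517 -0.0974  0.1171] F [-0.64 -0.56  0.74] op 0.350 yaw(y) 83.90 deg tilt 0.41 q [-0.36  0.13  1.93 -0.    1.09 -1.82]
long_0_tab [191.4 209.1] 0.75
```

View pics/w9.png

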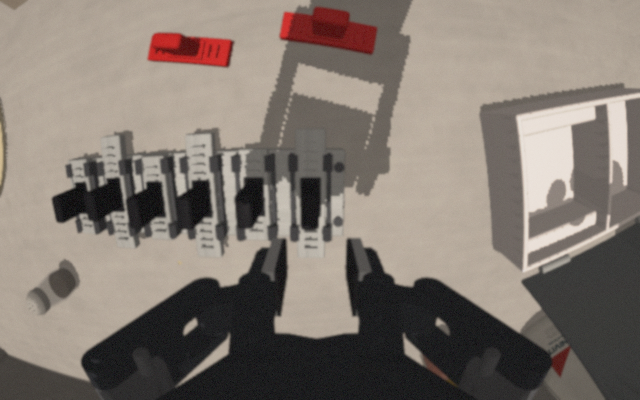

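The long insert's tab is at (311,205), between the fingers and about 3 mm to the left, which matches the computed correction. Descending.

>>> {"op": "move_arm", "data": {
  "plan": [
    [[0,-0.4,0,-0.004,-0.0027,0.01,0.03],[0,-0.4,0,-0.004,-0.0027,0.045,0.03],[0,-0.4,0,-0.004,-0.0027,0.075,0.03],[0,-0.4,0,-0.004,-0.0027,0.1,0.03],[0,-0.4,0,-0.004,-0.0027,0.1,0.03]]
  ]
}}

```text
time: 16.65
eef_pos: [0.5579, -0.1047, 0.0206]
tcp_rot: [0.055, 0.998, -0.001, 0.003]
contact_force: [-0.7, -0.8, -0.5]
opening: 0.353
```

>>> {"op": "move_arm", "data": {
  "plan": [
    [[0,0,0,0,0,0,0.0],[0,0,0,0,0,0,0.0],[0,0,0,0,0,0,0.0],[0,0,0,0,0,0,0.0],[0,0,0,0,0,0,0.0]]
  ],
  "force": 100
}}

```text
time: 17.27
eef_pos: [0.5594, -0.1053, 0.0223]
tcp_rot: [0.055, 0.998, -0.002, 0.005]
contact_force: [1.2, 0.1, 5.8]
opening: 0.136
```

```bash
python3 to.py s 0 .125 .017; python3 look.py w10
```

```text
t 17.27 p [ 0.5594 -0.1053  0.0223] F [1.25 0.06 5.77] op 0.136 yaw(y) 83.69 deg tilt 0.58 q [-0.36  0.27  1.96 -0.    0.9  -1.82]
[ 0.5547 -0.1005  0.017 ]
turn [-0.17  0.55 -0.01] shift [0.0053 0.0043 0.0053]
t 17.27 p [ 0.5594 -0.1053  0.0223] F [1.25 0.06 5.77] op 0.136 yaw(y) 83.69 deg tilt 0.58 q [-0.36  0.27  1.96 -0.    0.9  -1.82]
```

View pics/w10.png

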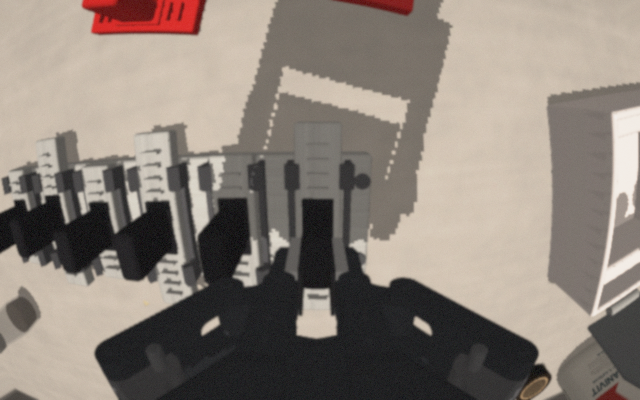

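The tab is held between both pads (opening 0.136). Pulling straight up.

>>> {"op": "move_arm", "data": {
  "plan": [
    [[0,0,0,0,0,-0.004,0.0],[0,0,0,0,0,-0.01,0.0],[0,0,0,0,0,-0.018,0.0],[0,0,0,0,0,-0.028,0.0],[0,0,0,0,0,-0.04,0.0]]
  ]
}}

```text
time: 17.95
eef_pos: [0.5594, -0.1054, 0.0636]
tcp_rot: [0.055, 0.998, -0.002, 0.005]
contact_force: [-0.0, 0.3, -0.9]
opening: 0.138
```

```bash
python3 to.py s 0 .125 .017; python3 look.py w11
```

```text
t 17.95 p [ 0.5594 -0.1054  0.0636] F [-0.05  0.31 -0.86] op 0.138 yaw(y) 83.69 deg tilt 0.64 q [-0.36  0.21  1.95 -0.    0.98 -1.82]
[ 0.5547 -0.1005  0.017 ]
turn [-0.19  0.61 -0.01] shift [0.0057 0.0046 0.0465]
t 17.95 p [ 0.5594 -0.1054  0.0636] F [-0.05  0.31 -0.86] op 0.138 yaw(y) 83.69 deg tilt 0.64 q [-0.36  0.21  1.95 -0.    0.98 -1.82]
```

View pics/w11.png

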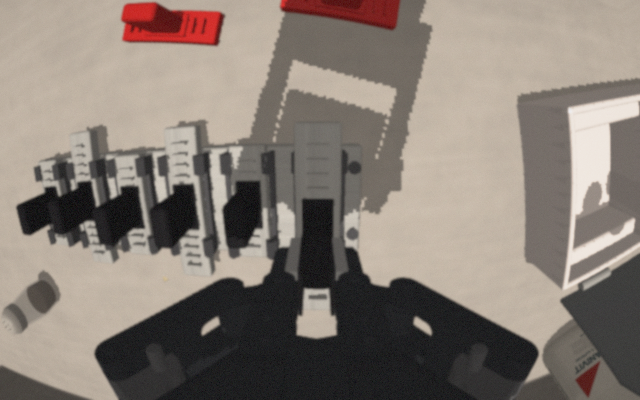

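```bash
python3 - <<'E'
from h import *
T=np.load('pics/lastT.npy')
for x0 in (-.006,-.003,0,.003,.006): print(x0,proj('wrist',(T@[x0+.06,0,-.0037,1])[:3],T).round(1),proj('wrist',(T@[x0+.06,.013,-.0037,1])[:3],T).round(1),'tabtop',proj('wrist',(T@[x0+.014,0,-.0487,1])[:3],T).round(1))
im=cv2.imread('pics/w11.png');cv2.imwrite('pics/w11c.png',cv2.resize(im[105:335,250:390],None,fx=2.6,fy=2.6,interpolation=cv2.INTER_CUBIC))
E
```

```text
-0.006 [313.9 141.7] [337.9 141.8] tabtop [313.4 257.5]
-0.003 [313.9 136.2] [338.  136.3] tabtop [313.4 251.4]
0 [313.9 130.7] [338.  130.8] tabtop [313.4 245.2]
0.003 [313.9 125.2] [338.1 125.3] tabtop [313.4 239. ]
0.006 [313.9 119.6] [338.1 119.8] tabtop [313.4 232.6]
```

View pics/w11c.png

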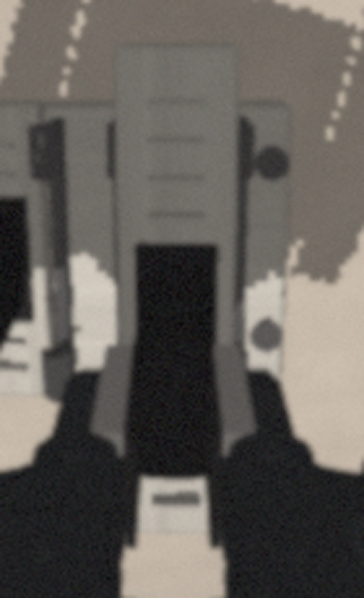

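Held insert: its centre is 5 mm toward the robot from the TCP and 8 mm below it, squarely gripped. The view also shows a hand-eye bias of about 2.5 mm in tool y, so I'm correcting the strip and case estimates.

```bash
sed -i 's/^SP=.*/SP=np.array([.541,-.2287]);SY=-.11/; s/^CP=.*/CP=np.array([.5467,.2180]);CY=np.radians(8.8)/' sp.py; python3 to.py c .005 .1025 .14
```

```text
t 18.00 p [ 0.5607 -0.1058  0.0656] F [1.11 0.78 0.03] op 0.136 yaw(y) 83.69 deg tilt 0.82 q [-0.36  0.21  1.95 -0.    0.98 -1.82]
[0.536  0.3201 0.14  ]
turn [ -0.34   0.75 -15.11] shift [ 0.0703  0.4203 -0.0771]
```

>>> {"op": "move_arm", "data": {
  "plan": [
    [[0,0,0,0,0.005,-0.04,0],[0,0.5,-1,0.005,0.035,-0.075,0],[0,0.5,-3,0.012,0.075,-0.077,0],[0,0.5,-5,0.02,0.12,-0.077,0],[0,0.7,-7,0.028,0.165,-0.077,0]]
  ]
}}

```text
time: 18.62
eef_pos: [0.5501, 0.0628, 0.1425]
tcp_rot: [-0.006, 1.0, -0.003, 0.001]
contact_force: [0.5, -0.5, -0.6]
opening: 0.134
```

```bash
python3 to.py c .005 .1025 .14
```

```text
t 18.62 p [0.5501 0.0628 0.1425] F [ 0.51 -0.45 -0.65] op 0.134 yaw(y) 90.73 deg tilt 0.33 q [-0.07  0.08  1.93 -0.01  1.13 -1.65]
[0.536  0.3201 0.14  ]
turn [-0.31  0.13 -8.07] shift [0.0108 0.2574 0.0011]
```

>>> {"op": "move_arm", "data": {
  "plan": [
    [[0,0,-1.5,0.002,0.055,0,0],[0,0,-3,0.004,0.11,0,0],[0,0,-5,0.007,0.165,0,0],[-0.3,0,-7,0.01,0.22,0,0],[-0.3,0,-8,0.011,0.257,0,0]]
  ]
}}

```text
time: 19.25
eef_pos: [0.5354, 0.322, 0.1417]
tcp_rot: [-0.077, 0.997, 0.0, 0.002]
contact_force: [1.1, -0.3, -1.1]
opening: 0.142
```

```bash
python3 to.py c .005 .1025 .10;python3 look.py w12
```

```text
t 19.25 p [0.5354 0.322  0.1417] F [ 1.13 -0.34 -1.09] op 0.142 yaw(y) 98.86 deg tilt 0.18 q [ 0.38  0.23  1.76 -0.    1.15 -1.35]
[0.536  0.3201 0.1   ]
turn [-0.    0.18  0.06] shift [-0.0001 -0.002   0.0417]
t 19.25 p [0.5354 0.322  0.1417] F [ 1.13 -0.34 -1.09] op 0.142 yaw(y) 98.86 deg tilt 0.18 q [ 0.38  0.23  1.76 -0.    1.15 -1.35]
```

View pics/w12.png

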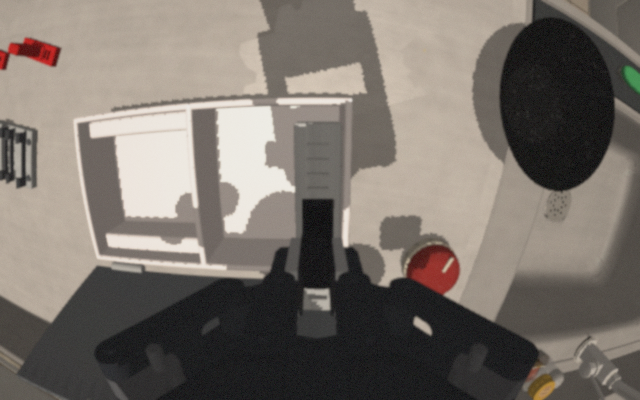

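>>> {"op": "move_arm", "data": {
  "plan": [
    [[0,0.2,0,0,-0.002,0.01,0],[0,0.2,0,0,-0.002,0.03,0],[0,0.2,0,0,-0.002,0.055,0],[0,0.2,0,0,-0.002,0.075,0],[0,0.2,0,0,-0.002,0.09,0]]
  ]
}}

```text
time: 19.92
eef_pos: [0.535, 0.3229, 0.0496]
tcp_rot: [-0.078, 0.997, 0.001, -0.001]
contact_force: [-0.0, -0.5, -1.6]
opening: 0.137
```

```bash
python3 to.py c .005 .1025 .0155;python3 look.py w13
```

```text
t 19.93 p [0.535  0.3229 0.0496] F [-0.01 -0.47 -1.59] op 0.137 yaw(y) 98.89 deg tilt 0.20 q [ 0.38  0.34  1.81  0.    0.99 -1.35]
[0.536  0.3201 0.0155]
turn [ 0.17 -0.1   0.09] shift [-0.0006 -0.0031  0.0341]
t 19.93 p [0.535  0.3229 0.0496] F [-0.01 -0.47 -1.59] op 0.137 yaw(y) 98.89 deg tilt 0.20 q [ 0.38  0.34  1.81  0.    0.99 -1.35]
```

View pics/w13.png

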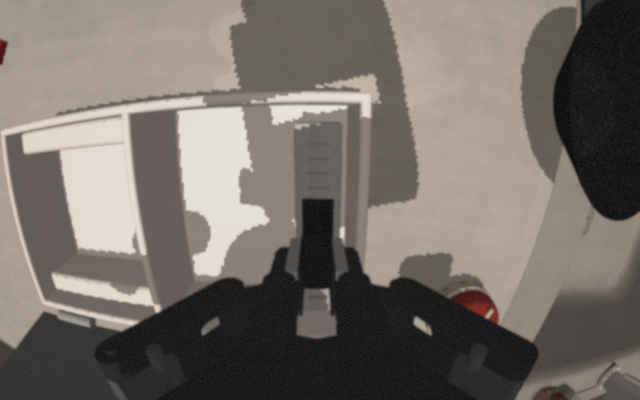

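>>> {"op": "move_arm", "data": {
  "plan": [
    [[0,0,0,0,-0.003,0.008,0],[0,0,0,0,-0.004,0.016,0],[0,0,0,0,-0.004,0.024,0],[0,0,0,0,-0.004,0.031,0],[0,0,0,0,-0.004,0.033,0]]
  ]
}}

```text
time: 20.6
eef_pos: [0.5341, 0.3187, 0.0143]
tcp_rot: [-0.078, 0.997, 0.001, -0.003]
contact_force: [0.6, 0.6, -1.1]
opening: 0.138
```

```bash
python3 to.py c .005 .1025 .0155
```

```text
t 20.60 p [0.5341 0.3187 0.0143] F [ 0.65  0.62 -1.12] op 0.138 yaw(y) 98.91 deg tilt 0.32 q [ 0.37  0.39  1.82  0.    0.93 -1.36]
[0.536  0.3201 0.0155]
turn [ 0.13 -0.29  0.11] shift [-0.0021  0.001  -0.0012]
```

>>> {"op": "move_arm", "data": {
  "plan": [
    [[0,0,0,0,0,0.001,0],[0,0,0,0,0,0.001,0.02],[0,0,0,0,0,0.001,0.022],[0,0,0,0,0,0.001,0.022],[0,0,0,0,0,-0.01,0.022]]
  ]
}}

```text
time: 21.22
eef_pos: [0.5333, 0.3184, 0.0237]
tcp_rot: [-0.078, 0.997, 0.001, -0.004]
contact_force: [-0.3, 0.2, -0.1]
opening: 0.261
```

>>> {"op": "move_arm", "data": {
  "plan": [
    [[0,0,0,0,0,-0.03,0.022],[0,0,0,0,0,-0.06,0.022],[0,0,0,0,0,-0.1,0.022],[0,0,0,0,0,-0.14,0.022],[0,0,0,0,-0.02,-0.15,0.03]]
  ]
}}

```text
time: 21.85
eef_pos: [0.5395, 0.2994, 0.1783]
tcp_rot: [-0.079, 0.997, 0.002, 0.0]
contact_force: [0.1, 0.1, 0.9]
opening: 0.352
```

```bash
python3 to.py s 0.0 .025 .13;python3 look.py w14
```

```text
t 21.85 p [0.5395 0.2994 0.1783] F [0.13 0.08 0.85] op 0.352 yaw(y) 99.02 deg tilt 0.19 q [ 0.34  0.18  1.75  0.    1.21 -1.39]
[ 0.5437 -0.2039  0.13  ]
turn [ 0.19  0.   15.33] shift [ 0.0747 -0.4979  0.0467]
t 21.85 p [0.5395 0.2994 0.1783] F [0.13 0.08 0.85] op 0.352 yaw(y) 99.02 deg tilt 0.19 q [ 0.34  0.18  1.75  0.    1.21 -1.39]
```

View pics/w14.png

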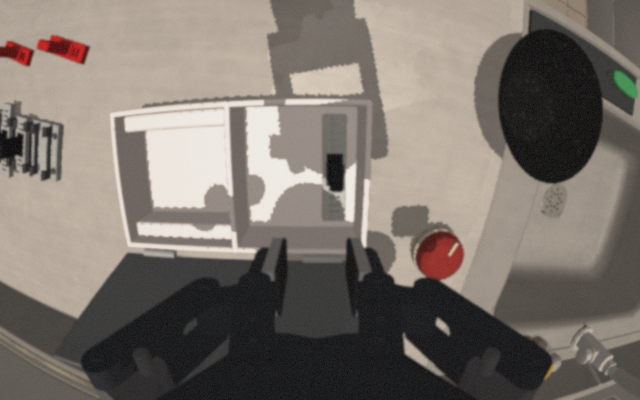

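First long insert lies upright in the long bay at (335,170). Next is the short insert at strip y = +75.

```bash
python3 to.py s -0.001 .075 .13
```

```text
t 21.90 p [0.5397 0.2964 0.1775] F [ 1.25 -0.72  0.23] op 0.351 yaw(y) 98.90 deg tilt 0.09 q [ 0.34  0.18  1.75  0.    1.21 -1.39]
[ 0.5482 -0.154   0.13  ]
turn [ 0.03 -0.08 15.21] shift [ 0.0612 -0.4464  0.0472]
```

>>> {"op": "move_arm", "data": {
  "plan": [
    [[0,0,2,0.007,-0.05,0,0.03],[0,0,4,0.014,-0.1,0,0.03],[0,0,6,0.021,-0.155,0,0.03],[0,0,8,0.028,-0.21,0,0.03],[0,0,10,0.036,-0.265,0.01,0.03]]
  ]
}}

```text
time: 22.52
eef_pos: [0.5443, 0.0267, 0.1661]
tcp_rot: [0.011, 1.0, 0.0, -0.001]
contact_force: [0.3, 0.1, 0.4]
opening: 0.358
```

```bash
python3 to.py s -0.001 .075 .12
```

```text
t 22.52 p [0.5443 0.0267 0.1661] F [0.33 0.07 0.39] op 0.358 yaw(y) 88.80 deg tilt 0.14 q [-0.14  0.04  1.93  0.    1.18 -1.69]
[ 0.5482 -0.154   0.12  ]
turn [ 0.02 -0.14  5.1 ] shift [-0.0078 -0.1806  0.046 ]
```

>>> {"op": "move_arm", "data": {
  "plan": [
    [[0,0,2,-0.002,-0.05,0.01,0.03],[0,0,4,-0.004,-0.1,0.02,0.03],[0,0,5,-0.006,-0.15,0.035,0.03],[0,0,5.1,-0.008,-0.18,0.046,0.03],[0,0,5.1,-0.008,-0.18,0.046,0.03]]
  ]
}}

```text
time: 23.15
eef_pos: [0.5461, -0.1551, 0.1169]
tcp_rot: [0.057, 0.998, 0.001, -0.004]
contact_force: [0.1, 0.9, 0.4]
opening: 0.354
```

```bash
python3 to.py s -0.001 .075 .017; python3 look.py w15
```

```text
t 23.15 p [ 0.5461 -0.1551  0.1169] F [0.08 0.9  0.38] op 0.354 yaw(y) 83.45 deg tilt 0.45 q [-0.46  0.14  1.91 -0.    1.09 -1.91]
[ 0.5482 -0.154   0.017 ]
turn [ 0.12 -0.44 -0.25] shift [-0.0028  0.0011  0.0999]
t 23.15 p [ 0.5461 -0.1551  0.1169] F [0.08 0.9  0.38] op 0.354 yaw(y) 83.45 deg tilt 0.45 q [-0.46  0.14  1.91 -0.    1.09 -1.91]
```

View pics/w15.png

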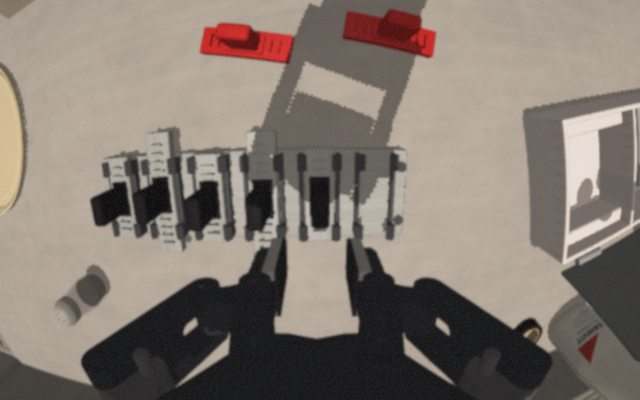

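The short insert's tab is at column 320, between the jaws. Descending and gripping.

>>> {"op": "move_arm", "data": {
  "plan": [
    [[0,-0.4,0,-0.001,0.001,0.02,0.03],[0,-0.4,0,-0.001,0.001,0.05,0.03],[0,-0.4,0,0,0.001,0.08,0.03],[0,-0.4,0,0,0.001,0.101,0.03],[0,-0.4,0,0,0.001,0.101,0.03]]
  ]
}}

```text
time: 23.82
eef_pos: [0.5442, -0.1506, 0.0147]
tcp_rot: [0.056, 0.998, 0.002, -0.002]
contact_force: [0.4, 0.0, 0.3]
opening: 0.348
```

>>> {"op": "move_arm", "data": {
  "plan": [
    [[0,0,0,0,0,0,0.0],[0,0,0,0,0,0,0.0],[0,0,0,0,0,0,0.0],[0,0,0,0,0,0,0.0],[0,0,0,0,0,0,0.0]]
  ],
  "force": 100
}}

```text
time: 24.45
eef_pos: [0.5452, -0.1511, 0.0159]
tcp_rot: [0.056, 0.998, 0.002, -0.001]
contact_force: [1.1, -0.6, 4.4]
opening: 0.146
```

>>> {"op": "move_arm", "data": {
  "plan": [
    [[0,0,0,0,0,-0.004,0.0],[0,0,0,0,0,-0.01,0.0],[0,0,0,0,0,-0.018,0.0],[0,0,0,0,0,-0.028,0.0],[0,0,0,0,0,-0.04,0.0]]
  ]
}}

```text
time: 25.08
eef_pos: [0.5456, -0.1511, 0.0572]
tcp_rot: [0.056, 0.998, 0.002, -0.001]
contact_force: [0.2, 0.6, -1.8]
opening: 0.145
```

```bash
python3 to.py s 0 .075 .017; python3 look.py w16
```

```text
t 25.07 p [ 0.5456 -0.1511  0.0572] F [ 0.2   0.58 -1.85] op 0.145 yaw(y) 83.60 deg tilt 0.22 q [-0.45  0.22  1.95  0.    0.98 -1.91]
[ 0.5492 -0.1542  0.017 ]
turn [ 0.21 -0.07 -0.1 ] shift [-0.004  -0.0028  0.0402]
t 25.07 p [ 0.5456 -0.1511  0.0572] F [ 0.2   0.58 -1.85] op 0.145 yaw(y) 83.60 deg tilt 0.22 q [-0.45  0.22  1.95  0.    0.98 -1.91]
```

View pics/w16.png

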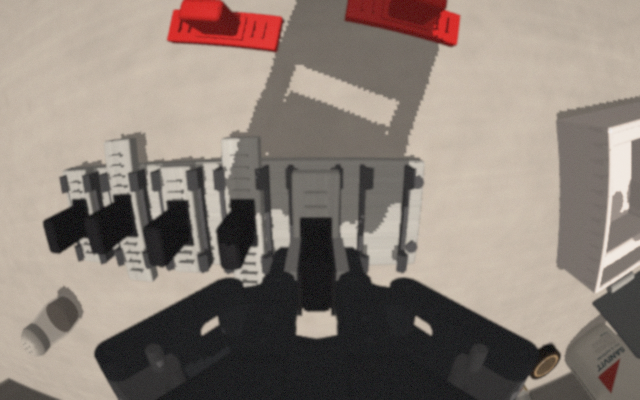

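```bash
cat > x0.py <<'E'
from h import *
T=np.load('pics/lastT.npy'); half=float(sys.argv[1]); uz=float(sys.argv[2])  # underside tool z
for x0 in (-.009,-.006,-.003,0,.003,.006,.009): print(x0,proj('wrist',(T@[x0+half,0.0025,uz-.012,1])[:3],T).round(1))
E
python3 x0.py .0425 .002; sed -i 's/^SP=.*/SP=np.array([.541,-.2265]);SY=-.11/' sp.py; python3 to.py c 0 -.0285 .13
```

```text
-0.009 [318.5 181.2]
-0.006 [318.5 175.7]
-0.003 [318.6 170.2]
0 [318.6 164.6]
0.003 [318.6 159. ]
0.006 [318.6 153.4]
0.009 [318.6 147.7]
t 25.12 p [ 0.5468 -0.1517  0.0591] F [ 0.3  -0.84  0.45] op 0.144 yaw(y) 83.61 deg tilt 0.17 q [-0.45  0.22  1.95  0.    0.98 -1.91]
[0.5511 0.1898 0.13  ]
turn [  0.12   0.12 -15.19] shift [ 0.0337  0.34   -0.0701]
```

>>> {"op": "move_arm", "data": {
  "plan": [
    [[0,0,0,0,0.005,-0.04,0],[0,0,-2,0.005,0.035,-0.07,0],[0,0,-4,0.012,0.08,-0.07,0],[0,0,-6,0.02,0.13,-0.07,0],[0,0,-9,0.025,0.18,-0.07,0]]
  ]
}}

```text
time: 25.75
eef_pos: [0.5418, 0.0313, 0.1304]
tcp_rot: [-0.023, 1.0, 0.001, 0.002]
contact_force: [1.2, 0.3, -1.6]
opening: 0.143
```

```bash
python3 to.py c -.003 -.0285 .13
```

```text
t 25.75 p [0.5418 0.0313 0.1304] F [ 1.2   0.31 -1.59] op 0.143 yaw(y) 92.66 deg tilt 0.24 q [-0.13  0.07  1.97  0.    1.1  -1.75]
[0.5481 0.1894 0.13  ]
turn [ 0.11  0.21 -6.14] shift [-0.0136  0.1576  0.0007]
```

>>> {"op": "move_arm", "data": {
  "plan": [
    [[0,0,-2,-0.003,0.05,0,0],[0,0,-4,-0.006,0.1,0,0],[0,0,-6.1,-0.01,0.14,0,0],[0,0,-6.1,-0.0135,0.157,0,0],[0,0,-6.1,-0.0135,0.157,0,0]]
  ]
}}

```text
time: 26.38
eef_pos: [0.5481, 0.1893, 0.131]
tcp_rot: [-0.077, 0.997, 0.001, 0.002]
contact_force: [0.3, -0.0, -0.9]
opening: 0.143
```

```bash
python3 to.py c -.003 -.0285 .06;python3 look.py w17
```

```text
t 26.38 p [0.5481 0.1893 0.131 ] F [ 0.25 -0.02 -0.85] op 0.143 yaw(y) 98.84 deg tilt 0.24 q [ 0.16  0.15  1.88  0.    1.11 -1.57]
[0.5481 0.1894 0.06  ]
turn [0.08 0.22 0.04] shift [ 0.0003 -0.0001  0.071 ]
t 26.38 p [0.5481 0.1893 0.131 ] F [ 0.25 -0.02 -0.85] op 0.143 yaw(y) 98.84 deg tilt 0.24 q [ 0.16  0.15  1.88  0.    1.11 -1.57]
```

View pics/w17.png

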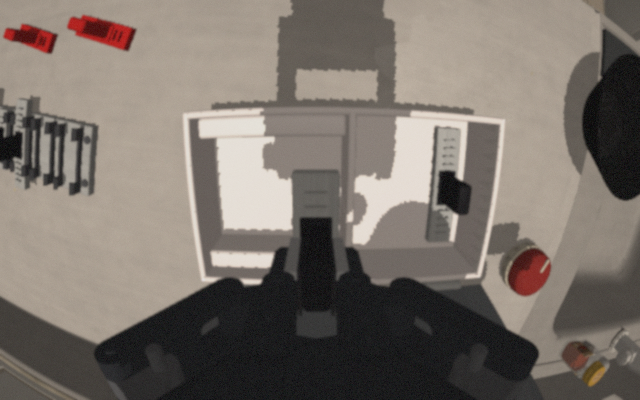

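>>> {"op": "move_arm", "data": {
  "plan": [
    [[0,0,0,0,0,0.015,0],[0,0,0,0,0,0.035,0],[0,0,0,0,0,0.055,0],[0,0,0,0,0,0.075,0],[0,0,0,0,0,0.09,0]]
  ]
}}

```text
time: 27.05
eef_pos: [0.5475, 0.1883, 0.0386]
tcp_rot: [-0.076, 0.997, 0.001, 0.001]
contact_force: [-0.0, 0.5, -1.3]
opening: 0.144
```

```bash
python3 to.py c -.003 -.0285 .008;python3 look.py w18
```

```text
t 27.05 p [0.5475 0.1883 0.0386] F [-0.02  0.47 -1.32] op 0.144 yaw(y) 98.76 deg tilt 0.10 q [ 0.16  0.27  1.93  0.    0.94 -1.57]
[0.5481 0.1894 0.008 ]
turn [ 0.07  0.08 -0.04] shift [-0.0007  0.0009  0.0306]
t 27.05 p [0.5475 0.1883 0.0386] F [-0.02  0.47 -1.32] op 0.144 yaw(y) 98.76 deg tilt 0.10 q [ 0.16  0.27  1.93  0.    0.94 -1.57]
```

View pics/w18.png

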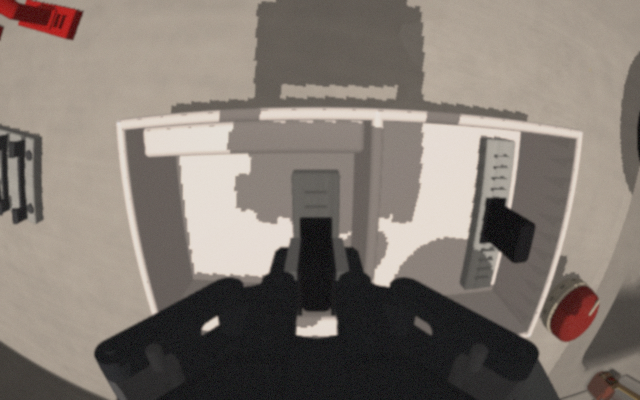

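>>> {"op": "move_arm", "data": {
  "plan": [
    [[0,0,0,0,0,0.01,0],[0,0,0,0,0,0.02,0],[0,0,0,0,0,0.028,0],[0,0,0,0,0,0.0305,0],[0,0,0,0,0,0.0305,0]]
  ]
}}

```text
time: 27.72
eef_pos: [0.5465, 0.1882, 0.007]
tcp_rot: [-0.076, 0.997, 0.001, -0.001]
contact_force: [-1.3, -0.6, 1.7]
opening: 0.144
```

```bash
python3 to.py c -.003 -.0285 .007
```

```text
t 27.73 p [0.5465 0.1882 0.007 ] F [-1.29 -0.57  1.72] op 0.144 yaw(y) 98.77 deg tilt 0.10 q [ 0.16  0.32  1.94  0.    0.89 -1.57]
[0.5481 0.1894 0.007 ]
turn [ 0.07 -0.08 -0.03] shift [-0.0017  0.0009 -0.    ]
```

Contact has just begun (upward force 1.7 N). Releasing and rising.

>>> {"op": "move_arm", "data": {
  "plan": [
    [[0,0,0,0,0,0,0.02],[0,0,0,0,0,0,0.022],[0,0,0,0,0,0,0.022],[0,0,0,0,0,-0.01,0.022],[0,0,0,0,0,-0.03,0.022]]
  ]
}}

```text
time: 28.35
eef_pos: [0.5459, 0.1881, 0.0372]
tcp_rot: [-0.076, 0.997, 0.0, -0.002]
contact_force: [-0.1, -0.6, 0.6]
opening: 0.262
```

>>> {"op": "move_arm", "data": {
  "plan": [
    [[0,0,0,0,0,-0.03,0.022],[0,0,0,0,0,-0.06,0.022],[0,0,0,0,0,-0.09,0.022],[0,0,0,0,-0.02,-0.11,0.03],[0,0,2,0.005,-0.06,-0.11,0.03]]
  ]
}}

```text
time: 28.98
eef_pos: [0.5523, 0.1273, 0.1509]
tcp_rot: [-0.06, 0.998, 0.0, 0.001]
contact_force: [0.8, 0.9, -0.4]
opening: 0.35
```

```bash
python3 to.py s -0.001 .025 .13;python3 look.py w19
```

```text
t 28.98 p [0.5523 0.1273 0.1509] F [ 0.81  0.88 -0.4 ] op 0.350 yaw(y) 96.84 deg tilt 0.17 q [ 0.05  0.1   1.9   0.    1.15 -1.64]
[ 0.5428 -0.2015  0.13  ]
turn [ 0.04  0.17 13.15] shift [ 0.0488 -0.3253  0.0206]
t 28.98 p [0.5523 0.1273 0.1509] F [ 0.81  0.88 -0.4 ] op 0.350 yaw(y) 96.84 deg tilt 0.17 q [ 0.05  0.1   1.9   0.    1.15 -1.64]
```

View pics/w19.png

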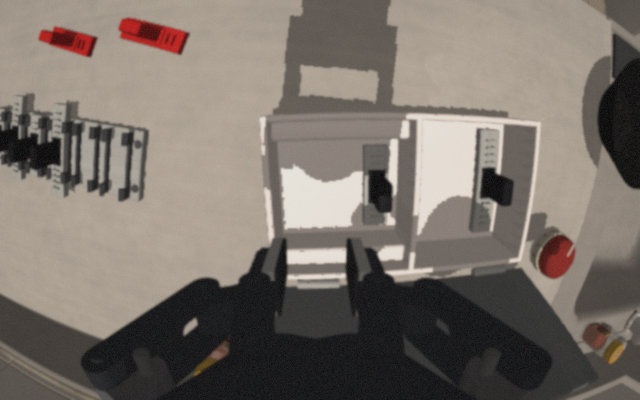

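The short insert lies in the short bay at (378,185), and the long one is still in place. Next is the long insert at strip y = +25.

>>> {"op": "move_arm", "data": {
  "plan": [
    [[0,0,2,0.007,-0.05,0,0.03],[0,0,4,0.015,-0.1,0,0.03],[0,0,6,0.022,-0.15,0,0.03],[0,0,8,0.03,-0.205,0.005,0.03],[0,0,10,0.038,-0.255,0.01,0.03]]
  ]
}}

```text
time: 29.65
eef_pos: [0.5426, -0.1381, 0.1407]
tcp_rot: [0.031, 1.0, -0.002, 0.0]
contact_force: [0.1, -1.3, 0.4]
opening: 0.353
```

```bash
python3 to.py s -0.001 .025 .12
```

```text
t 29.65 p [ 0.5426 -0.1381  0.1407] F [ 0.11 -1.26  0.35] op 0.353 yaw(y) 86.47 deg tilt 0.21 q [-0.43  0.09  1.92 -0.    1.13 -1.94]
[ 0.5428 -0.2015  0.12  ]
turn [-0.21  0.05  2.77] shift [-0.004  -0.0632  0.0209]
```

>>> {"op": "move_arm", "data": {
  "plan": [
    [[0,0,1,-0.002,-0.03,0.01,0.03],[0,0,2.7,-0.004,-0.055,0.02,0.03],[0,0,2.7,-0.004,-0.063,0.02,0.03],[0,0,2.7,-0.004,-0.063,0.02,0.03],[0,0,2.7,-0.004,-0.063,0.02,0.03]]
  ]
}}

```text
time: 30.28
eef_pos: [0.5429, -0.2007, 0.1215]
tcp_rot: [0.054, 0.999, -0.002, 0.001]
contact_force: [0.0, 0.0, 0.0]
opening: 0.354
```

```bash
python3 to.py s -0.001 .025 .017; python3 look.py w20
```

```text
t 30.27 p [ 0.5429 -0.2007  0.1215] F [0.01 0.02 0.04] op 0.354 yaw(y) 83.83 deg tilt 0.22 q [-0.53  0.16  1.89 -0.    1.09 -1.99]
[ 0.5428 -0.2015  0.017 ]
turn [-0.21  0.09  0.13] shift [ 0.0002 -0.0005  0.1045]
t 30.27 p [ 0.5429 -0.2007  0.1215] F [0.01 0.02 0.04] op 0.354 yaw(y) 83.83 deg tilt 0.22 q [-0.53  0.16  1.89 -0.    1.09 -1.99]
```

View pics/w20.png

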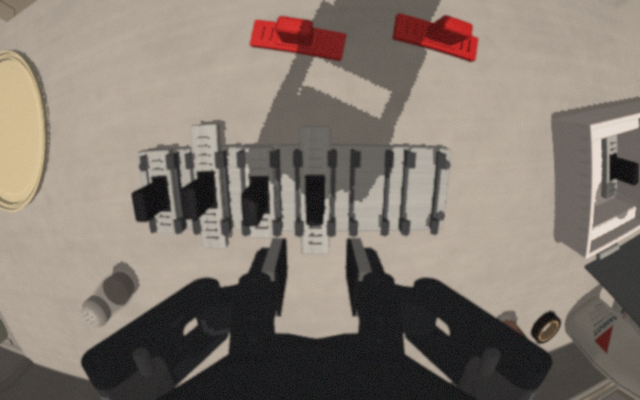

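>>> {"op": "move_arm", "data": {
  "plan": [
    [[0,0,0,0,-0.001,0.02,0.03],[0,0,0,0,-0.001,0.05,0.03],[0,0,0,0,-0.001,0.08,0.03],[0,0,0,0,-0.001,0.104,0.03],[0,0,0,0,-0.001,0.104,0.03]]
  ]
}}

```text
time: 30.95
eef_pos: [0.5405, -0.1999, 0.0139]
tcp_rot: [0.053, 0.999, -0.0, -0.002]
contact_force: [-0.5, 0.4, 0.4]
opening: 0.354
```

>>> {"op": "move_arm", "data": {
  "plan": [
    [[0,0,0,0,0,0,0.0],[0,0,0,0,0,0,0.0],[0,0,0,0,0,0,0.0],[0,0,0,0,0,0,0.0],[0,0,0,0,0,0,0.0]]
  ],
  "force": 100
}}

```text
time: 31.58
eef_pos: [0.5412, -0.2007, 0.0147]
tcp_rot: [0.053, 0.999, -0.001, -0.002]
contact_force: [0.2, -3.4, 0.6]
opening: 0.141
```

>>> {"op": "move_arm", "data": {
  "plan": [
    [[0,0,0,0,0,-0.004,0.0],[0,0,0,0,0,-0.01,0.0],[0,0,0,0,0,-0.018,0.0],[0,0,0,0,0,-0.028,0.0],[0,0,0,0,0,-0.04,0.0]]
  ]
}}

```text
time: 32.2
eef_pos: [0.5415, -0.2002, 0.0558]
tcp_rot: [0.053, 0.999, -0.001, -0.001]
contact_force: [-0.0, 0.5, -1.8]
opening: 0.151
```

```bash
python3 to.py c 0 .0655 .13; python3 look.py w21
```

```text
t 32.20 p [ 0.5415 -0.2002  0.0558] F [-0.04  0.46 -1.76] op 0.151 yaw(y) 83.90 deg tilt 0.18 q [-0.53  0.24  1.92 -0.    0.98 -1.99]
[0.5367 0.2827 0.13  ]
turn [ -0.07  -0.16 -14.9 ] shift [ 0.0563  0.4796 -0.0748]
t 32.20 p [ 0.5415 -0.2002  0.0558] F [-0.04  0.46 -1.76] op 0.151 yaw(y) 83.90 deg tilt 0.18 q [-0.53  0.24  1.92 -0.    0.98 -1.99]
```

View pics/w21.png

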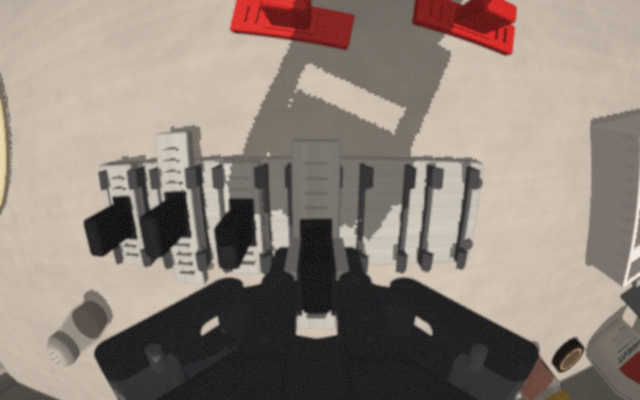

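```bash
python3 x0.py .06 .0007; python3 to.py c -.004 .0655 .13
```

```text
-0.009 [318.6 148.9]
-0.006 [318.6 143.2]
-0.003 [318.7 137.5]
0 [318.7 131.7]
0.003 [318.7 125.9]
0.006 [318.7 120.1]
0.009 [318.7 114.3]
t 32.25 p [ 0.5427 -0.201   0.0578] F [ 1.83 -1.21 -0.06] op 0.148 yaw(y) 83.91 deg tilt 0.18 q [-0.53  0.24  1.92 -0.    0.98 -1.99]
[0.5327 0.2821 0.13  ]
turn [ -0.18  -0.   -14.89] shift [ 0.0612  0.4791 -0.0737]
```

>>> {"op": "move_arm", "data": {
  "plan": [
    [[0,0,0,0,0.005,-0.04,0],[0,0,-1,0.003,0.035,-0.073,0],[0,0,-3,0.01,0.085,-0.073,0],[0,0,-5,0.02,0.14,-0.073,0],[0,0,-7,0.028,0.195,-0.073,0]]
  ]
}}

```text
time: 32.88
eef_pos: [0.5353, -0.0021, 0.1309]
tcp_rot: [-0.008, 1.0, -0.001, 0.001]
contact_force: [1.7, -0.3, -2.0]
opening: 0.141
```

```bash
python3 to.py c -.004 .064 .13
```

```text
t 32.88 p [ 0.5353 -0.0021  0.1309] F [ 1.71 -0.33 -1.99] op 0.141 yaw(y) 90.93 deg tilt 0.16 q [-0.19  0.05  1.98 -0.    1.11 -1.78]
[0.533  0.2806 0.13  ]
turn [-0.15  0.05 -7.87] shift [-0.0022  0.2827  0.0002]
```

>>> {"op": "move_arm", "data": {
  "plan": [
    [[0,0,-1.5,0,0.055,0,0],[0,0,-3,0,0.115,0,0],[0,0,-5,0,0.175,0,0],[0,0,-7,-0.002,0.235,0,0],[0,0,-7.9,-0.002,0.283,0,0]]
  ]
}}

```text
time: 33.5
eef_pos: [0.5323, 0.2836, 0.1308]
tcp_rot: [-0.078, 0.997, -0.001, 0.001]
contact_force: [1.1, 0.0, -0.9]
opening: 0.148
```

```bash
python3 to.py c -.004 .064 .04;python3 look.py w22
```

```text
t 33.50 p [0.5323 0.2836 0.1308] F [ 1.06  0.03 -0.88] op 0.148 yaw(y) 98.94 deg tilt 0.15 q [ 0.32  0.2   1.82 -0.    1.12 -1.4 ]
[0.533  0.2806 0.04  ]
turn [-0.12  0.08  0.14] shift [-0.     -0.0028  0.0908]
t 33.50 p [0.5323 0.2836 0.1308] F [ 1.06  0.03 -0.88] op 0.148 yaw(y) 98.94 deg tilt 0.15 q [ 0.32  0.2   1.82 -0.    1.12 -1.4 ]
```

View pics/w22.png

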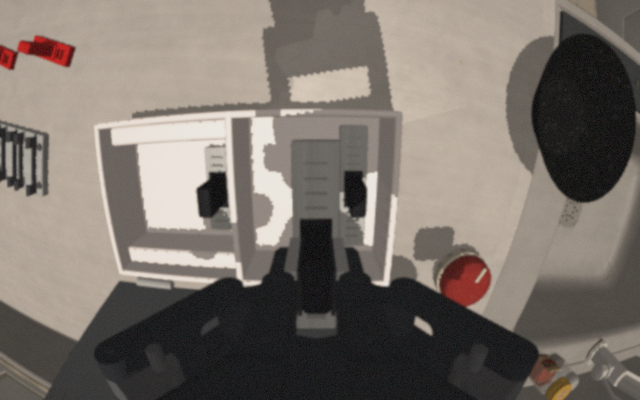

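>>> {"op": "move_arm", "data": {
  "plan": [
    [[0,0,0,0,-0.003,0.01,0],[0,0,0,0,-0.003,0.03,0],[0,0,0,0,-0.003,0.05,0],[0,0,0,0,-0.003,0.07,0],[0,0,0,0,-0.003,0.09,0]]
  ]
}}

```text
time: 34.17
eef_pos: [0.5321, 0.285, 0.039]
tcp_rot: [-0.079, 0.997, 0.001, 0.001]
contact_force: [1.1, 0.2, -1.7]
opening: 0.147
```

```bash
python3 to.py c -.004 .064 .0065;python3 look.py w23
```

```text
t 34.17 p [0.5321 0.285  0.039 ] F [ 1.12  0.25 -1.66] op 0.147 yaw(y) 99.02 deg tilt 0.15 q [ 0.32  0.32  1.87  0.    0.96 -1.41]
[0.533  0.2806 0.0065]
turn [0.13 0.08 0.22] shift [-0.0001 -0.0045  0.0325]
t 34.17 p [0.5321 0.285  0.039 ] F [ 1.12  0.25 -1.66] op 0.147 yaw(y) 99.02 deg tilt 0.15 q [ 0.32  0.32  1.87  0.    0.96 -1.41]
```

View pics/w23.png

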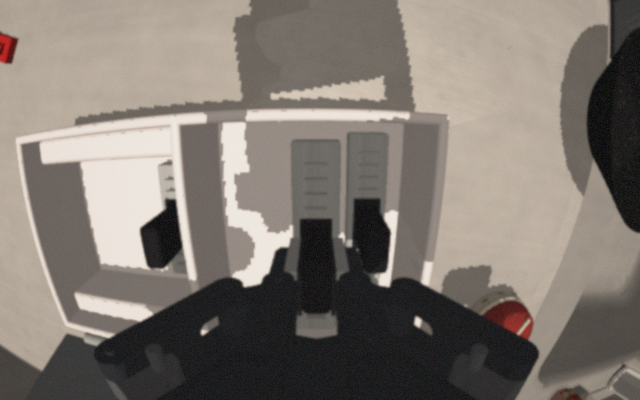

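>>> {"op": "move_arm", "data": {
  "plan": [
    [[0,0,0,0,-0.006,0.002,0],[0,0,0,0,-0.008,0.01,0],[0,0,0,0,-0.008,0.018,0],[0,0,0,0,-0.008,0.026,0],[0,0,0,0,-0.008,0.03,0]]
  ]
}}

```text
time: 34.85
eef_pos: [0.5309, 0.2764, 0.0056]
tcp_rot: [-0.079, 0.997, 0.0, -0.002]
contact_force: [-6.2, -5.2, 25.9]
opening: 0.144
```

```bash
python3 to.py c -.004 .064 .0065;python3 look.py w24
```

```text
t 34.85 p [0.5309 0.2764 0.0056] F [-6.21 -5.22 25.93] op 0.144 yaw(y) 99.04 deg tilt 0.27 q [ 0.31  0.36  1.88  0.    0.9  -1.42]
[0.533  0.2806 0.0065]
turn [ 0.07 -0.26  0.24] shift [-0.0027  0.0038 -0.0009]
t 34.85 p [0.5309 0.2764 0.0056] F [-6.21 -5.22 25.93] op 0.144 yaw(y) 99.04 deg tilt 0.27 q [ 0.31  0.36  1.88  0.    0.9  -1.42]
```

View pics/w24.png

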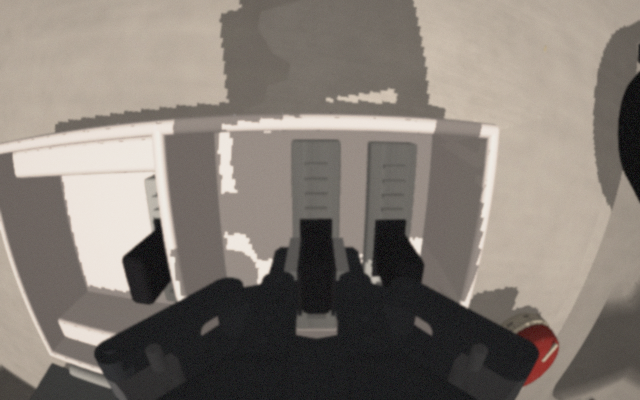

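>>> {"op": "move_arm", "data": {
  "plan": [
    [[0,0,0,0,0.001,-0.004,0],[0,0,0,0,0.004,-0.005,0],[0,0,0,0,0.006,-0.005,0],[0,0,0,0,0.006,-0.003,0],[0,0,0,0,0.006,-0.002,0]]
  ]
}}

```text
time: 35.52
eef_pos: [0.5299, 0.2824, 0.0075]
tcp_rot: [-0.079, 0.997, 0.0, -0.002]
contact_force: [-0.6, -1.2, -2.4]
opening: 0.144
```

```bash
python3 to.py c -.004 .066 .0065
```

```text
t 35.52 p [0.5299 0.2824 0.0075] F [-0.61 -1.18 -2.39] op 0.144 yaw(y) 99.05 deg tilt 0.28 q [ 0.32  0.36  1.88  0.    0.91 -1.41]
[0.5327 0.2826 0.0065]
turn [ 0.07 -0.27  0.25] shift [-0.0028 -0.0002  0.001 ]
```

>>> {"op": "move_arm", "data": {
  "plan": [
    [[0,0,0,0,0,0.0015,0],[0,0,0,0,0,0.0015,0.02],[0,0,0,0,0,0.0015,0.021],[0,0,0,0,0,0,0.021],[0,0,0,0,0,-0.02,0.021]]
  ]
}}

```text
time: 36.15
eef_pos: [0.5286, 0.2819, 0.0267]
tcp_rot: [-0.079, 0.997, -0.0, -0.004]
contact_force: [0.4, 0.0, -0.2]
opening: 0.241
```

>>> {"op": "move_arm", "data": {
  "plan": [
    [[0,0,0,0,0,-0.03,0.021],[0,0,0,0,0,-0.07,0.021],[0,0,0,0,0,-0.12,0.021],[0,0,0,0,-0.03,-0.13,0.03],[0,0,2,0.005,-0.08,-0.13,0.03]]
  ]
}}

```text
time: 36.78
eef_pos: [0.5391, 0.2027, 0.161]
tcp_rot: [-0.062, 0.998, 0.0, -0.001]
contact_force: [0.3, -0.6, -0.4]
opening: 0.351
```

```bash
python3 to.py s -0.001 -.025 .13;python3 look.py w25
```

```text
t 36.77 p [0.5391 0.2027 0.161 ] F [ 0.34 -0.63 -0.37] op 0.351 yaw(y) 97.16 deg tilt 0.09 q [ 0.18  0.11  1.86  0.    1.17 -1.51]
[ 0.5373 -0.2512  0.13  ]
turn [ 0.03 -0.09 13.46] shift [ 0.0583 -0.4502  0.0308]
t 36.77 p [0.5391 0.2027 0.161 ] F [ 0.34 -0.63 -0.37] op 0.351 yaw(y) 97.16 deg tilt 0.09 q [ 0.18  0.11  1.86  0.    1.17 -1.51]
```

View pics/w25.png

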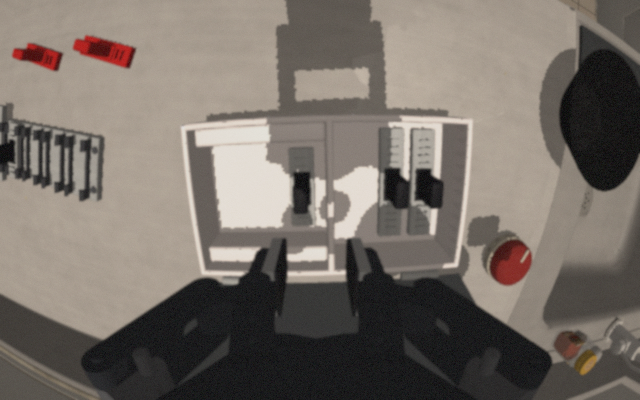

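Two long inserts lie in the long bay, (393,180) and (422,180), and one short in the short bay (301,185). Next is the short insert at strip y = −25.

>>> {"op": "move_arm", "data": {
  "plan": [
    [[0,0,2,0.006,-0.05,0,0.03],[0,0,4,0.013,-0.105,0,0.03],[0,0,6,0.02,-0.16,0,0.03],[0,0,8,0.028,-0.215,0,0.03],[0,0,10,0.035,-0.27,0.005,0.03]]
  ]
}}

```text
time: 37.45
eef_pos: [0.5369, -0.0774, 0.1582]
tcp_rot: [0.028, 1.0, -0.003, -0.0]
contact_force: [1.2, 0.0, 0.4]
opening: 0.353
```

```bash
python3 to.py s -0.001 -.025 .12
```

```text
t 37.45 p [ 0.5369 -0.0774  0.1582] F [1.19 0.01 0.41] op 0.353 yaw(y) 86.81 deg tilt 0.31 q [-0.33  0.04  1.94 -0.01  1.16 -1.84]
[ 0.5373 -0.2512  0.12  ]
turn [-0.31 -0.01  3.11] shift [-0.01   -0.1734  0.0391]
```

>>> {"op": "move_arm", "data": {
  "plan": [
    [[0,0,1,-0.003,-0.05,0.005,0.03],[0,0,2,-0.006,-0.1,0.01,0.03],[0,0,3,-0.01,-0.15,0.025,0.03],[-0.3,0,3.1,-0.01,-0.174,0.039,0.03],[-0.3,0,3.1,-0.01,-0.174,0.039,0.03]]
  ]
}}

```text
time: 38.08
eef_pos: [0.5365, -0.2533, 0.1202]
tcp_rot: [0.056, 0.998, 0.0, -0.0]
contact_force: [0.3, 0.4, 0.1]
opening: 0.354
```

```bash
python3 to.py s -0.001 -.025 .017; python3 look.py w26
```

```text
t 38.08 p [ 0.5365 -0.2533  0.1202] F [0.32 0.42 0.12] op 0.354 yaw(y) 83.54 deg tilt 0.05 q [-0.61  0.19  1.85 -0.    1.1  -2.07]
[ 0.5373 -0.2512  0.017 ]
turn [ 0.01 -0.05 -0.16] shift [-0.0006  0.0021  0.1032]
t 38.08 p [ 0.5365 -0.2533  0.1202] F [0.32 0.42 0.12] op 0.354 yaw(y) 83.54 deg tilt 0.05 q [-0.61  0.19  1.85 -0.    1.1  -2.07]
```

View pics/w26.png

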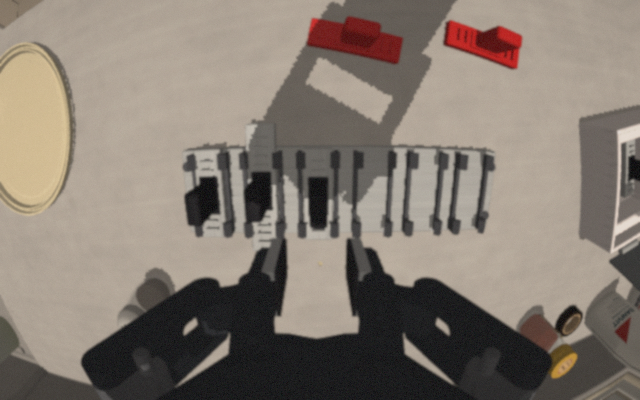

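>>> {"op": "move_arm", "data": {
  "plan": [
    [[0,0,0,0,0,0.02,0.03],[0,0,0,0,0,0.05,0.03],[0,0,0,0,0,0.08,0.03],[0,0,0,-0.001,0,0.102,0.03],[0,0,0,-0.001,0,0.102,0.03]]
  ]
}}

```text
time: 38.75
eef_pos: [0.5365, -0.2499, 0.0163]
tcp_rot: [0.055, 0.998, 0.001, -0.002]
contact_force: [-0.5, 0.6, -1.0]
opening: 0.35
```

>>> {"op": "move_arm", "data": {
  "plan": [
    [[0,0,0,0,0,0,0.0],[0,0,0,0,0,0,0.0],[0,0,0,0,0,0,0.0],[0,0,0,0,0,0,0.0],[0,0,0,0,0,0,0.0]]
  ],
  "force": 100
}}

```text
time: 39.38
eef_pos: [0.5374, -0.2507, 0.0174]
tcp_rot: [0.055, 0.998, 0.001, -0.001]
contact_force: [1.3, -1.6, 2.7]
opening: 0.145
```

>>> {"op": "move_arm", "data": {
  "plan": [
    [[0,0,0,0,0,-0.004,0.0],[0,0,0,0,0,-0.01,0.0],[0,0,0,0,0,-0.018,0.0],[0,0,0,0,0,-0.028,0.0],[0,0,0,0,0,-0.04,0.0]]
  ]
}}

```text
time: 40.0
eef_pos: [0.5377, -0.2504, 0.0587]
tcp_rot: [0.055, 0.998, 0.001, -0.001]
contact_force: [0.9, 0.5, -1.1]
opening: 0.146
```

```bash
python3 to.py c -.004 -.0655 .13; python3 look.py w27
```

```text
t 40.00 p [ 0.5377 -0.2504  0.0587] F [ 0.88  0.47 -1.07] op 0.146 yaw(y) 83.70 deg tilt 0.15 q [-0.61  0.27  1.88  0.    0.99 -2.07]
[0.5528 0.1527 0.13  ]
turn [  0.12  -0.09 -15.1 ] shift [ 0.0294  0.4024 -0.0705]
t 40.00 p [ 0.5377 -0.2504  0.0587] F [ 0.88  0.47 -1.07] op 0.146 yaw(y) 83.70 deg tilt 0.15 q [-0.61  0.27  1.88  0.    0.99 -2.07]
```

View pics/w27.png

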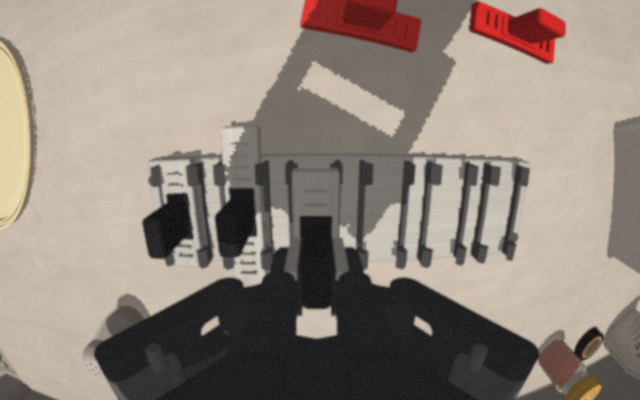

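```bash
python3 x0.py .0425 .0034 | sed -n 2,4p; python3 to.py c -.003 -.067 .13
```

```text
-0.006 [318.5 175.1]
-0.003 [318.5 169.6]
0 [318.6 164.1]
t 40.05 p [ 0.5389 -0.2513  0.0607] F [0.62 0.24 0.58] op 0.142 yaw(y) 83.71 deg tilt 0.07 q [-0.61  0.27  1.88  0.    0.99 -2.07]
[0.554  0.1513 0.13  ]
turn [ -0.     0.07 -15.09] shift [ 0.0291  0.4018 -0.0693]
```

>>> {"op": "move_arm", "data": {
  "plan": [
    [[0,0,0,0,0.005,-0.04,0],[0,0,-1,0.002,0.035,-0.07,0],[0,0,-3,0.006,0.085,-0.07,0],[0,0,-6,0.01,0.14,-0.07,0],[0,0,-9,0.014,0.195,-0.07,0]]
  ]
}}

```text
time: 40.67
eef_pos: [0.5463, -0.0542, 0.1315]
tcp_rot: [-0.024, 1.0, 0.0, 0.001]
contact_force: [-0.1, -0.0, -1.3]
opening: 0.142
```

```bash
python3 to.py c -.003 -.067 .13
```

```text
t 40.67 p [ 0.5463 -0.0542  0.1315] F [-0.1  -0.02 -1.3 ] op 0.142 yaw(y) 92.77 deg tilt 0.15 q [-0.28  0.08  1.95  0.    1.11 -1.9 ]
[0.554  0.1513 0.13  ]
turn [-0.01  0.15 -6.03] shift [-0.0176  0.2049  0.0016]
```

>>> {"op": "move_arm", "data": {
  "plan": [
    [[0,0,-2,-0.004,0.055,0,0],[0,0,-4,-0.008,0.11,0,0],[0,0,-6,-0.013,0.165,0,0],[0,0,-6,-0.0175,0.203,0,0],[0,0,-6,-0.0175,0.203,0,0]]
  ]
}}

```text
time: 41.3
eef_pos: [0.5537, 0.152, 0.1321]
tcp_rot: [-0.078, 0.997, 0.0, 0.002]
contact_force: [0.5, -0.4, -1.3]
opening: 0.142
```

```bash
python3 to.py c -.003 -.067 .04;python3 look.py w28
```

```text
t 41.30 p [0.5537 0.152  0.1321] F [ 0.47 -0.43 -1.33] op 0.142 yaw(y) 99.00 deg tilt 0.18 q [ 0.09  0.13  1.89  0.    1.11 -1.64]
[0.554  0.1513 0.04  ]
turn [0.02 0.17 0.2 ] shift [ 0.0001 -0.0008  0.0921]
t 41.30 p [0.5537 0.152  0.1321] F [ 0.47 -0.43 -1.33] op 0.142 yaw(y) 99.00 deg tilt 0.18 q [ 0.09  0.13  1.89  0.    1.11 -1.64]
```

View pics/w28.png

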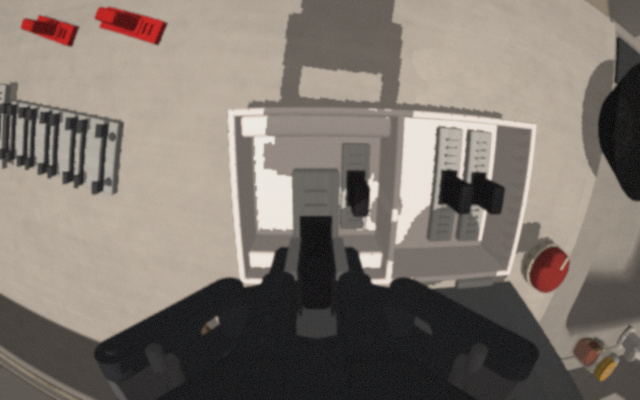

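>>> {"op": "move_arm", "data": {
  "plan": [
    [[0,0,0,0,-0.001,0.01,0],[0,0,0,0,-0.001,0.03,0],[0,0,0,0,-0.001,0.05,0],[0,0,0,0,-0.001,0.07,0],[0,0,0,0,-0.001,0.09,0]]
  ]
}}

```text
time: 41.98
eef_pos: [0.5537, 0.1492, 0.0399]
tcp_rot: [-0.078, 0.997, -0.0, 0.001]
contact_force: [0.3, 0.2, -0.9]
opening: 0.141
```

```bash
python3 to.py c -.003 -.067 .0095;python3 look.py w29
```

```text
t 41.98 p [0.5537 0.1492 0.0399] F [ 0.28  0.18 -0.86] op 0.141 yaw(y) 98.89 deg tilt 0.08 q [ 0.09  0.26  1.94 -0.    0.94 -1.64]
[0.554  0.1513 0.0095]
turn [-0.02  0.08  0.09] shift [-0.0005  0.002   0.0304]
t 41.98 p [0.5537 0.1492 0.0399] F [ 0.28  0.18 -0.86] op 0.141 yaw(y) 98.89 deg tilt 0.08 q [ 0.09  0.26  1.94 -0.    0.94 -1.64]
```

View pics/w29.png

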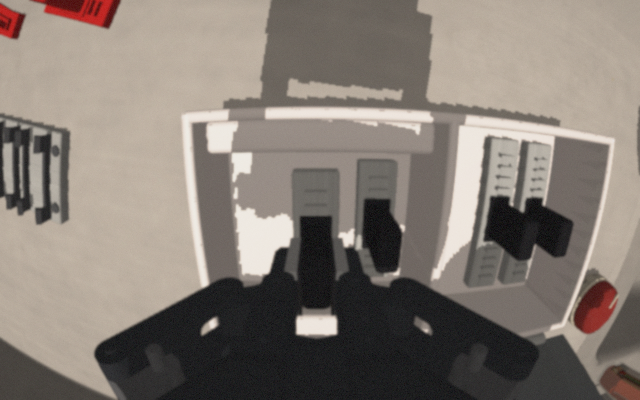

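>>> {"op": "move_arm", "data": {
  "plan": [
    [[0,0,0,0,0.001,0.01,0],[0,0,0,0,0.001,0.02,0],[0,0,0,0,0.001,0.028,0],[0,0,0,0,0.001,0.03,0],[0,0,0,0,0.001,0.03,0]]
  ]
}}

```text
time: 42.65
eef_pos: [0.5519, 0.15, 0.0084]
tcp_rot: [-0.078, 0.997, -0.0, -0.002]
contact_force: [-2.9, -0.5, 5.5]
opening: 0.145
```

```bash
python3 to.py c -.003 -.067 .0095
```

```text
t 42.65 p [0.5519 0.15   0.0084] F [-2.94 -0.47  5.47] op 0.145 yaw(y) 98.91 deg tilt 0.18 q [ 0.09  0.3   1.95 -0.    0.89 -1.64]
[0.554  0.1513 0.0095]
turn [-0.01 -0.18  0.11] shift [-0.0022  0.001  -0.0011]
```

The insert is on the floor (5.5 N). Releasing.

>>> {"op": "move_arm", "data": {
  "plan": [
    [[0,0,0,0,0,0,0.02],[0,0,0,0,0,0,0.021],[0,0,0,0,0,0,0.021],[0,0,0,0,0,-0.01,0.021],[0,0,0,0,0,-0.03,0.021]]
  ]
}}

```text
time: 43.28
eef_pos: [0.5513, 0.15, 0.0387]
tcp_rot: [-0.078, 0.997, -0.0, -0.002]
contact_force: [0.6, 0.4, 0.8]
opening: 0.253
```

>>> {"op": "move_arm", "data": {
  "plan": [
    [[0,0,0,0,0,-0.03,0.021],[0,0,0,0,0,-0.06,0.021],[0,0,0,0,0,-0.09,0.021],[0,0,0,0,-0.02,-0.11,0.03],[0,0,2,0.005,-0.06,-0.11,0.03]]
  ]
}}

```text
time: 43.9
eef_pos: [0.5581, 0.0893, 0.1523]
tcp_rot: [-0.061, 0.998, -0.001, 0.001]
contact_force: [0.4, 0.2, -0.4]
opening: 0.348
```

```bash
python3 to.py s -0.001 -.075 .13;python3 look.py w30
```

```text
t 43.90 p [0.5581 0.0893 0.1523] F [ 0.4   0.25 -0.42] op 0.348 yaw(y) 96.99 deg tilt 0.10 q [-0.02  0.09  1.9  -0.    1.15 -1.71]
[ 0.5318 -0.3009  0.13  ]
turn [-0.08  0.06 13.29] shift [ 0.0736 -0.3841  0.0228]
t 43.90 p [0.5581 0.0893 0.1523] F [ 0.4   0.25 -0.42] op 0.348 yaw(y) 96.99 deg tilt 0.10 q [-0.02  0.09  1.9  -0.    1.15 -1.71]
```

View pics/w30.png

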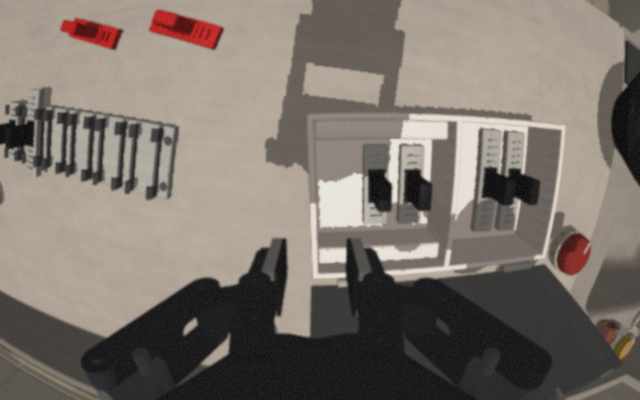

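Four inserts are placed: two long, two short. Next is the long insert at strip y = −75.

>>> {"op": "move_arm", "data": {
  "plan": [
    [[0,0,2,0.009,-0.05,0,0.03],[0,0,4,0.018,-0.105,0,0.03],[0,0,6,0.028,-0.16,0,0.03],[0,0,8,0.04,-0.215,0,0.03],[0,0,10,0.05,-0.27,0,0.03]]
  ]
}}

```text
time: 44.58
eef_pos: [0.5386, -0.1923, 0.1528]
tcp_rot: [0.029, 1.0, -0.003, -0.001]
contact_force: [0.2, -0.1, 0.3]
opening: 0.352
```

```bash
python3 to.py s -0.001 -.075 .12
```

```text
t 44.58 p [ 0.5386 -0.1923  0.1528] F [ 0.25 -0.1   0.32] op 0.352 yaw(y) 86.62 deg tilt 0.31 q [-0.52  0.11  1.88 -0.01  1.15 -2.03]
[ 0.5318 -0.3009  0.12  ]
turn [-0.3  -0.05  2.93] shift [ 0.0004 -0.1087  0.0334]
```

>>> {"op": "move_arm", "data": {
  "plan": [
    [[0,0,1,0,-0.04,0.01,0.03],[0,0,2,0,-0.08,0.02,0.03],[-0.3,0,2.9,0,-0.108,0.033,0.03],[-0.3,0,2.9,0,-0.109,0.033,0.03],[-0.3,0,2.9,0,-0.109,0.033,0.03]]
  ]
}}

```text
time: 45.2
eef_pos: [0.5318, -0.3014, 0.1207]
tcp_rot: [0.055, 0.998, 0.0, -0.001]
contact_force: [0.2, 0.1, 0.5]
opening: 0.352
```

```bash
python3 to.py s -0.001 -.075 .016; python3 look.py w31
```

```text
t 45.20 p [ 0.5318 -0.3014  0.1207] F [0.18 0.12 0.5 ] op 0.352 yaw(y) 83.69 deg tilt 0.06 q [-0.68  0.23  1.81 -0.    1.11 -2.14]
[ 0.5318 -0.3009  0.016 ]
turn [ 0.01 -0.06 -0.01] shift [-0.      0.0004  0.1047]
t 45.20 p [ 0.5318 -0.3014  0.1207] F [0.18 0.12 0.5 ] op 0.352 yaw(y) 83.69 deg tilt 0.06 q [-0.68  0.23  1.81 -0.    1.11 -2.14]
```

View pics/w31.png

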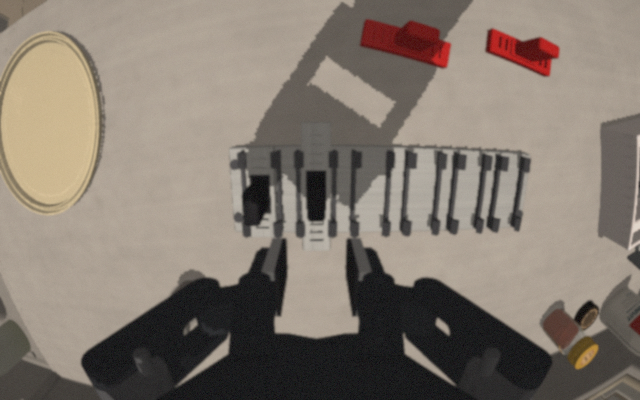

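>>> {"op": "move_arm", "data": {
  "plan": [
    [[0,0,0,0,0,0.02,0.03],[0,0,0,0,0,0.05,0.03],[0,0,0,0,-0.001,0.08,0.03],[0,0,0,0,-0.002,0.102,0.03],[0,0,0,0,-0.002,0.102,0.03]]
  ]
}}

```text
time: 45.88
eef_pos: [0.53, -0.3005, 0.0157]
tcp_rot: [0.054, 0.999, 0.002, -0.003]
contact_force: [0.5, -0.0, 1.0]
opening: 0.354
```

>>> {"op": "move_arm", "data": {
  "plan": [
    [[0,0,0,0,0,0,0.0],[0,0,0,0,0,0,0.0],[0,0,0,0,0,0,0.0],[0,0,0,0,0,0,0.0],[0,0,0,0,0,0,0.0]]
  ],
  "force": 100
}}

```text
time: 46.5
eef_pos: [0.5306, -0.3008, 0.0166]
tcp_rot: [0.054, 0.999, 0.002, -0.002]
contact_force: [-0.1, 0.5, 3.7]
opening: 0.151
```

>>> {"op": "move_arm", "data": {
  "plan": [
    [[0,0,0,0,0,-0.004,0.0],[0,0,0,0,0,-0.01,0.0],[0,0,0,0,0,-0.018,0.0],[0,0,0,0,0,-0.028,0.0],[0,0,0,0,0,-0.04,0.0]]
  ]
}}

```text
time: 47.12
eef_pos: [0.5311, -0.301, 0.058]
tcp_rot: [0.054, 0.999, 0.001, -0.002]
contact_force: [-0.0, -0.1, -0.9]
opening: 0.147
```

```bash
python3 to.py c -.004 .0285 .13; python3 look.py w32
```

```text
t 47.12 p [ 0.5311 -0.301   0.058 ] F [-0.   -0.12 -0.89] op 0.147 yaw(y) 83.80 deg tilt 0.26 q [-0.68  0.31  1.84  0.    1.   -2.14]
[0.5384 0.2456 0.13  ]
turn [  0.18  -0.19 -15.  ] shift [ 0.0521  0.5443 -0.0703]
t 47.12 p [ 0.5311 -0.301   0.058 ] F [-0.   -0.12 -0.89] op 0.147 yaw(y) 83.80 deg tilt 0.26 q [-0.68  0.31  1.84  0.    1.   -2.14]
```

View pics/w32.png

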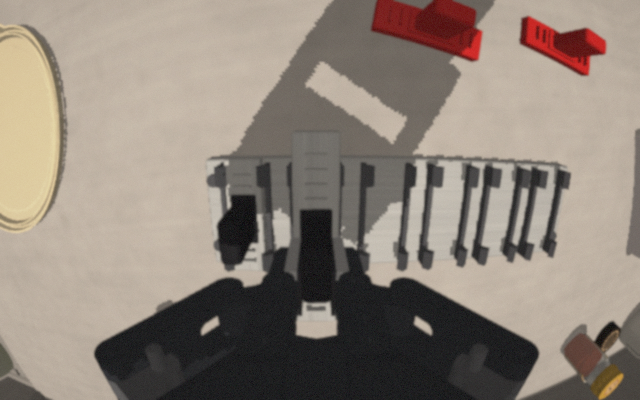

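```bash
python3 x0.py .06 .0026 | sed -n 2,5p; python3 to.py c -.001 .0285 .13
```

```text
-0.006 [318.6 142.8]
-0.003 [318.6 137.1]
0 [318.6 131.4]
0.003 [318.6 125.7]
t 47.17 p [ 0.5322 -0.3018  0.0601] F [ 0.06 -0.86 -0.34] op 0.141 yaw(y) 83.81 deg tilt 0.07 q [-0.68  0.3   1.84  0.    1.   -2.14]
[0.5414 0.246  0.13  ]
turn [  0.05  -0.04 -14.99] shift [ 0.0501  0.5457 -0.0694]
```

>>> {"op": "move_arm", "data": {
  "plan": [
    [[0,0,0,0,0.005,-0.04,0],[0,0,-1,0.003,0.035,-0.07,0],[0,0,-3,0.01,0.09,-0.07,0],[0,0,-5,0.016,0.15,-0.07,0],[0,0,-7,0.022,0.21,-0.07,0]]
  ]
}}

```text
time: 47.8
eef_pos: [0.5331, -0.0891, 0.1312]
tcp_rot: [-0.007, 1.0, 0.0, 0.0]
contact_force: [0.6, 0.2, -0.9]
opening: 0.145
```

```bash
python3 to.py c -.001 .0285 .13
```

```text
t 47.80 p [ 0.5331 -0.0891  0.1312] F [ 0.59  0.22 -0.94] op 0.145 yaw(y) 90.83 deg tilt 0.07 q [-0.35  0.06  1.97  0.    1.11 -1.94]
[0.5414 0.246  0.13  ]
turn [ 0.04  0.05 -7.97] shift [-0.0131  0.3349  0.0014]
```

>>> {"op": "move_arm", "data": {
  "plan": [
    [[0,0,-1,-0.002,0.055,0,0],[0,0,-2,-0.004,0.11,0,0],[0,0,-4,-0.006,0.165,0,0],[0,0,-6,-0.008,0.22,0,0],[0,0,-7,-0.01,0.275,0,0]]
  ]
}}

```text
time: 48.42
eef_pos: [0.5392, 0.188, 0.1323]
tcp_rot: [-0.069, 0.998, 0.0, 0.001]
contact_force: [0.1, -1.1, -1.1]
opening: 0.143
```

```bash
python3 to.py c -.001 .0285 .12
```

```text
t 48.42 p [0.5392 0.188  0.1323] F [ 0.09 -1.11 -1.07] op 0.143 yaw(y) 97.87 deg tilt 0.15 q [ 0.16  0.13  1.9   0.    1.11 -1.55]
[0.5414 0.246  0.12  ]
turn [ 0.04  0.14 -0.93] shift [-0.0101  0.0572  0.0124]
```

>>> {"op": "move_arm", "data": {
  "plan": [
    [[0,0,-0.5,-0.005,0.025,0,0],[0,0,-0.9,-0.01,0.05,0,0],[0,0,-0.9,-0.01,0.057,0.005,0],[0,0,-0.9,-0.01,0.057,0.01,0],[0,0,-0.9,-0.01,0.057,0.012,0]]
  ]
}}

```text
time: 49.05
eef_pos: [0.5409, 0.2448, 0.1195]
tcp_rot: [-0.076, 0.997, 0.0, 0.0]
contact_force: [0.3, -0.2, -1.8]
opening: 0.141
```

```bash
python3 to.py c -.001 .0285 .04;python3 look.py w33
```

```text
t 49.05 p [0.5409 0.2448 0.1195] F [ 0.29 -0.25 -1.77] op 0.141 yaw(y) 98.71 deg tilt 0.06 q [ 0.25  0.19  1.85  0.    1.1  -1.47]
[0.5414 0.246  0.04  ]
turn [ 0.01  0.06 -0.09] shift [-0.0006  0.0011  0.0795]
t 49.05 p [0.5409 0.2448 0.1195] F [ 0.29 -0.25 -1.77] op 0.141 yaw(y) 98.71 deg tilt 0.06 q [ 0.25  0.19  1.85  0.    1.1  -1.47]
```

View pics/w33.png

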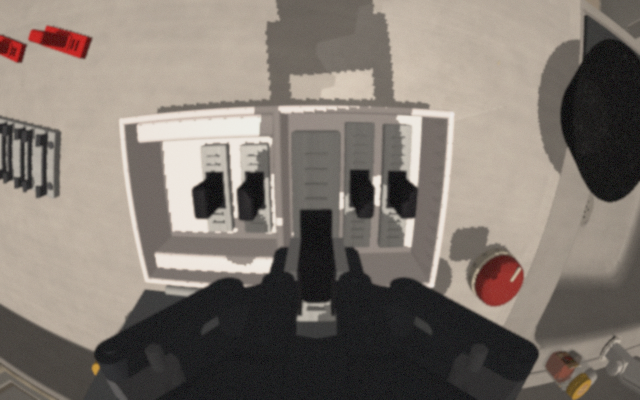

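>>> {"op": "move_arm", "data": {
  "plan": [
    [[0,0,0,0,0.002,0.01,0],[0,0,0,0,0.002,0.025,0],[0,0,0,0,0.002,0.045,0],[0,0,0,0,0.002,0.065,0],[0,0,0,0,0.002,0.08,0]]
  ]
}}

```text
time: 49.72
eef_pos: [0.5397, 0.2465, 0.0371]
tcp_rot: [-0.076, 0.997, -0.0, -0.001]
contact_force: [0.8, 0.6, -2.0]
opening: 0.146
```

```bash
python3 to.py c -.001 .0285 .009;python3 look.py w34
```

```text
t 49.73 p [0.5397 0.2465 0.0371] F [ 0.8   0.57 -2.04] op 0.146 yaw(y) 98.70 deg tilt 0.09 q [ 0.26  0.3   1.89  0.    0.95 -1.47]
[0.5414 0.246  0.009 ]
turn [-0.   -0.09 -0.1 ] shift [-0.0016 -0.0007  0.0281]
t 49.73 p [0.5397 0.2465 0.0371] F [ 0.8   0.57 -2.04] op 0.146 yaw(y) 98.70 deg tilt 0.09 q [ 0.26  0.3   1.89  0.    0.95 -1.47]
```

View pics/w34.png

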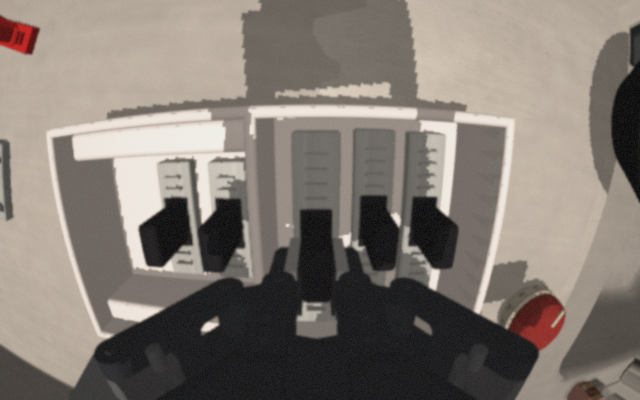

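>>> {"op": "move_arm", "data": {
  "plan": [
    [[0,0,0,0,-0.0005,0.01,0],[0,0,0,0,-0.0005,0.02,0],[0,0,0,0,-0.0005,0.026,0],[0,0,0,0,-0.0005,0.028,0],[0,0,0,0,-0.0005,0.028,0]]
  ]
}}

```text
time: 50.4
eef_pos: [0.5389, 0.2457, 0.0077]
tcp_rot: [-0.076, 0.997, -0.0, -0.002]
contact_force: [0.3, 0.6, -1.1]
opening: 0.143
```

```bash
python3 to.py c -.001 .0285 .009
```

```text
t 50.40 p [0.5389 0.2457 0.0077] F [ 0.27  0.57 -1.11] op 0.143 yaw(y) 98.69 deg tilt 0.18 q [ 0.26  0.34  1.9   0.    0.9  -1.47]
[0.5414 0.246  0.009 ]
turn [-0.01 -0.18 -0.11] shift [-0.0024 -0.0001 -0.0013]
```

>>> {"op": "move_arm", "data": {
  "plan": [
    [[0,0,0,0,0,0.001,0],[0,0,0,0,0,0.001,0.018],[0,0,0,0,0,0.001,0.02],[0,0,0,0,0,0,0.02],[0,0,0,0,0,-0.02,0.02]]
  ]
}}

```text
time: 51.02
eef_pos: [0.5375, 0.2453, 0.0267]
tcp_rot: [-0.076, 0.997, -0.001, -0.004]
contact_force: [0.3, 0.4, -0.1]
opening: 0.234
```

>>> {"op": "move_arm", "data": {
  "plan": [
    [[0,0,0,0,0,-0.03,0.02],[0,0,0,0,0,-0.07,0.02],[0,0,0,0,0,-0.11,0.02],[0,0,0,0,-0.03,-0.12,0.03],[0,0,2,0.005,-0.08,-0.12,0.03]]
  ]
}}

```text
time: 51.65
eef_pos: [0.5472, 0.1661, 0.1507]
tcp_rot: [-0.059, 0.998, -0.0, -0.0]
contact_force: [-0.2, -1.0, -0.6]
opening: 0.348
```

```bash
python3 to.py s -0.001 -.125 .13;python3 look.py w35
```

```text
t 51.65 p [0.5472 0.1661 0.1507] F [-0.18 -1.02 -0.56] op 0.348 yaw(y) 96.80 deg tilt 0.05 q [ 0.12  0.11  1.88 -0.    1.15 -1.57]
[ 0.5263 -0.3506  0.13  ]
turn [-0.04 -0.03 13.1 ] shift [ 0.0819 -0.5106  0.0211]
t 51.65 p [0.5472 0.1661 0.1507] F [-0.18 -1.02 -0.56] op 0.348 yaw(y) 96.80 deg tilt 0.05 q [ 0.12  0.11  1.88 -0.    1.15 -1.57]
```

View pics/w35.png

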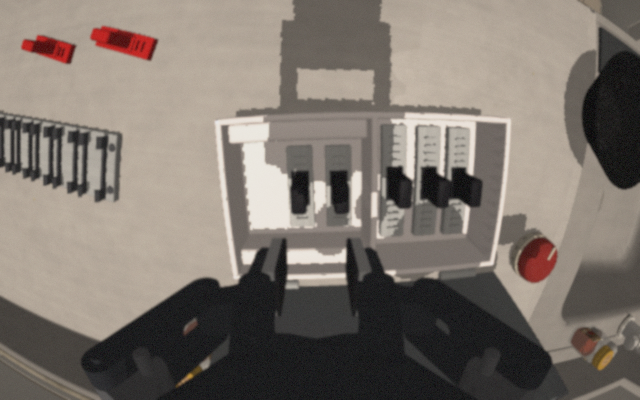

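All three long inserts are in their bay. The last short one is at strip y = −125.

>>> {"op": "move_arm", "data": {
  "plan": [
    [[0,0,2,0.009,-0.055,0,0.03],[0,0,4,0.018,-0.11,0,0.03],[0,0,6,0.028,-0.165,0,0.03],[0,0,8,0.038,-0.225,0,0.03],[0,0,10,0.05,-0.285,0,0.03]]
  ]
}}

```text
time: 52.32
eef_pos: [0.5298, -0.1305, 0.1528]
tcp_rot: [0.031, 1.0, -0.003, -0.0]
contact_force: [1.3, 0.2, -1.4]
opening: 0.352
```

```bash
python3 to.py s -0.001 -.125 .12
```

```text
t 52.33 p [ 0.5298 -0.1305  0.1528] F [ 1.27  0.2  -1.41] op 0.352 yaw(y) 86.46 deg tilt 0.36 q [-0.42  0.05  1.94 -0.01  1.15 -1.93]
[ 0.5263 -0.3506  0.12  ]
turn [-0.36  0.01  2.77] shift [-0.0101 -0.2197  0.0342]
```

>>> {"op": "move_arm", "data": {
  "plan": [
    [[0,0,1,-0.002,-0.055,0,0.03],[0,0,2,-0.004,-0.11,0.01,0.03],[-0.3,0,2.7,-0.007,-0.165,0.02,0.03],[-0.3,0,2.7,-0.01,-0.215,0.034,0.03],[-0.3,0,2.7,-0.01,-0.22,0.034,0.03]]
  ]
}}

```text
time: 52.95
eef_pos: [0.5254, -0.3538, 0.1201]
tcp_rot: [0.056, 0.998, -0.001, -0.0]
contact_force: [0.3, 0.4, -0.0]
opening: 0.354
```

```bash
python3 to.py s -0.001 -.125 .016; python3 look.py w36
```

```text
t 52.95 p [ 0.5254 -0.3538  0.1201] F [ 0.28  0.38 -0.05] op 0.354 yaw(y) 83.54 deg tilt 0.07 q [-0.75  0.27  1.75 -0.    1.12 -2.21]
[ 0.5263 -0.3506  0.016 ]
turn [-0.06 -0.02 -0.16] shift [-0.0006  0.0033  0.1041]
t 52.95 p [ 0.5254 -0.3538  0.1201] F [ 0.28  0.38 -0.05] op 0.354 yaw(y) 83.54 deg tilt 0.07 q [-0.75  0.27  1.75 -0.    1.12 -2.21]
```

View pics/w36.png

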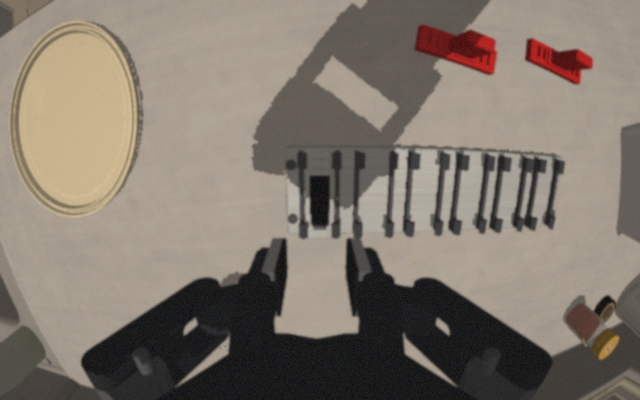

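>>> {"op": "move_arm", "data": {
  "plan": [
    [[0,0,0,0,0.001,0.02,0.03],[0,0,0,0,0.001,0.05,0.03],[0,0,0,0,0.001,0.08,0.03],[0,0,0,0,0.001,0.102,0.03],[0,0,0,0,0.001,0.102,0.03]]
  ]
}}

```text
time: 53.62
eef_pos: [0.5247, -0.3496, 0.0161]
tcp_rot: [0.055, 0.998, 0.001, -0.002]
contact_force: [-0.1, 0.5, 1.2]
opening: 0.348
```

>>> {"op": "move_arm", "data": {
  "plan": [
    [[0,0,0,0,0,0,0.0],[0,0,0,0,0,0,0.0],[0,0,0,0,0,0,0.0],[0,0,0,0,0,0,0.0],[0,0,0,0,0,0,0.0]]
  ],
  "force": 100
}}

```text
time: 54.25
eef_pos: [0.5256, -0.3504, 0.0175]
tcp_rot: [0.055, 0.998, 0.0, -0.001]
contact_force: [1.8, -0.8, 4.6]
opening: 0.145
```

>>> {"op": "move_arm", "data": {
  "plan": [
    [[0,0,0,0,0,-0.004,0.0],[0,0,0,0,0,-0.01,0.0],[0,0,0,0,0,-0.018,0.0],[0,0,0,0,0,-0.028,0.0],[0,0,0,0,0,-0.04,0.0]]
  ]
}}

```text
time: 54.88
eef_pos: [0.526, -0.3503, 0.0588]
tcp_rot: [0.055, 0.998, 0.0, -0.0]
contact_force: [0.4, 0.2, -1.8]
opening: 0.145
```

```bash
python3 look.py w37;  python3 to.py c -.003 -.1025 .13
```

```text
t 54.88 p [ 0.526  -0.3503  0.0588] F [ 0.38  0.16 -1.8 ] op 0.145 yaw(y) 83.66 deg tilt 0.06 q [-0.75  0.35  1.79 -0.    1.01 -2.21]
t 54.92 p [ 0.527  -0.3513  0.0609] F [ 0.33 -0.64  0.32] op 0.142 yaw(y) 83.67 deg tilt 0.15 q [-0.75  0.34  1.78 -0.    1.01 -2.21]
[0.5594 0.1162 0.13  ]
turn [ -0.11   0.1  -15.13] shift [ 0.0193  0.4681 -0.0699]
```

View pics/w37.png

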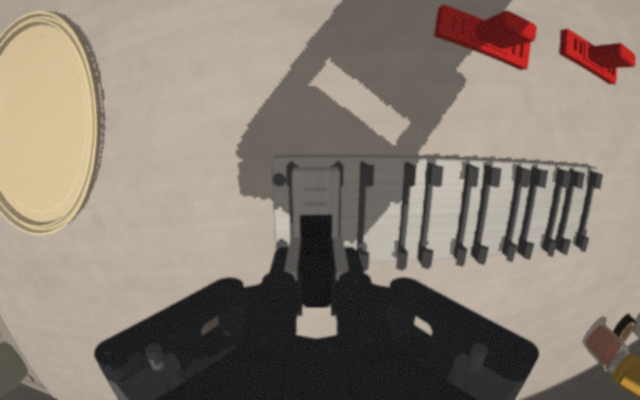

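>>> {"op": "move_arm", "data": {
  "plan": [
    [[0,0,0,0,0.005,-0.04,0],[0,0,-1,0,0.035,-0.07,0],[0,0,-3,0.003,0.09,-0.07,0],[0,0,-5,0.006,0.15,-0.07,0],[0,0,-7,0.008,0.21,-0.07,0]]
  ]
}}

```text
time: 55.55
eef_pos: [0.5422, -0.1398, 0.1314]
tcp_rot: [-0.006, 1.0, -0.001, 0.002]
contact_force: [0.8, -0.3, -0.9]
opening: 0.14
```

```bash
python3 to.py c -.0025 -.1025 .13
```

```text
t 55.55 p [ 0.5422 -0.1398  0.1314] F [ 0.84 -0.31 -0.9 ] op 0.140 yaw(y) 90.69 deg tilt 0.21 q [-0.43  0.1   1.93 -0.    1.11 -2.02]
[0.5599 0.1163 0.13  ]
turn [-0.13  0.16 -8.11] shift [-0.0208  0.2559  0.001 ]
```

>>> {"op": "move_arm", "data": {
  "plan": [
    [[0,0,-1.5,-0.004,0.055,0,0],[0,0,-3,-0.008,0.11,0,0],[0,0,-5,-0.012,0.165,0,0],[0,0,-7,-0.017,0.22,0,0],[0,0,-8,-0.021,0.256,0,0]]
  ]
}}

```text
time: 56.18
eef_pos: [0.56, 0.1191, 0.1318]
tcp_rot: [-0.077, 0.997, -0.001, 0.002]
contact_force: [1.8, -0.4, -1.6]
opening: 0.146
```

```bash
python3 to.py c -.0025 -.1025 .04; python3 look.py w38
```

```text
t 56.17 p [0.56   0.1191 0.1318] F [ 1.78 -0.42 -1.56] op 0.146 yaw(y) 98.83 deg tilt 0.24 q [ 0.03  0.13  1.9  -0.    1.11 -1.69]
[0.5599 0.1163 0.04  ]
turn [-0.11  0.21  0.03] shift [ 0.0008 -0.0025  0.0918]
t 56.17 p [0.56   0.1191 0.1318] F [ 1.78 -0.42 -1.56] op 0.146 yaw(y) 98.83 deg tilt 0.24 q [ 0.03  0.13  1.9  -0.    1.11 -1.69]
```

View pics/w38.png

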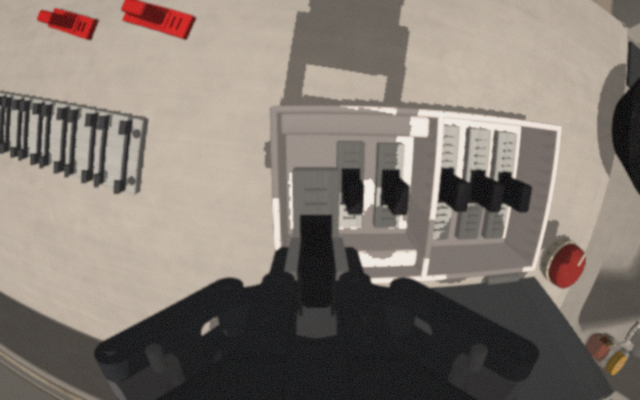

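>>> {"op": "move_arm", "data": {
  "plan": [
    [[0,0,0,0,-0.0025,0.01,0],[0,0,0,0,-0.0025,0.03,0],[0,0,0,0,-0.0025,0.05,0],[0,0,0,0,-0.0025,0.07,0],[0,0,0,0,-0.0025,0.085,0]]
  ]
}}

```text
time: 56.85
eef_pos: [0.5599, 0.1194, 0.0446]
tcp_rot: [-0.077, 0.997, 0.001, 0.001]
contact_force: [-0.5, 0.3, -0.4]
opening: 0.142
```

```bash
python3 to.py c -.0025 -.102 .009; python3 look.py w39
```

```text
t 56.85 p [0.5599 0.1194 0.0446] F [-0.46  0.27 -0.42] op 0.142 yaw(y) 98.88 deg tilt 0.14 q [ 0.03  0.25  1.94  0.    0.95 -1.69]
[0.5598 0.1168 0.009 ]
turn [0.07 0.12 0.08] shift [ 0.0006 -0.0026  0.0356]
t 56.85 p [0.5599 0.1194 0.0446] F [-0.46  0.27 -0.42] op 0.142 yaw(y) 98.88 deg tilt 0.14 q [ 0.03  0.25  1.94  0.    0.95 -1.69]
```

View pics/w39.png

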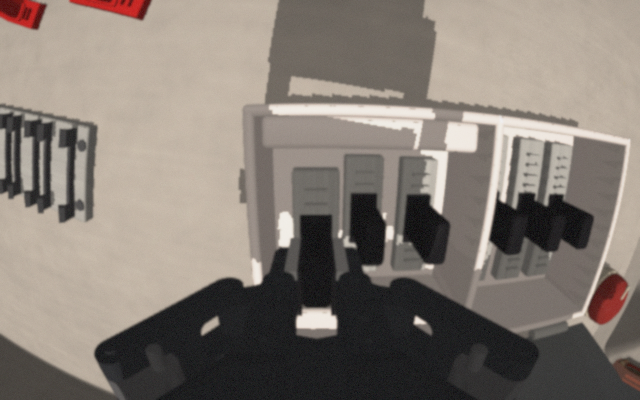

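>>> {"op": "move_arm", "data": {
  "plan": [
    [[0,0,0,0,-0.003,0,0],[0,0,0,0,-0.004,0.005,0],[0,0,0,0,-0.004,0.015,0],[0,0,0,0,-0.004,0.025,0],[0,0,0,0,-0.004,0.028,0]]
  ]
}}

```text
time: 57.52
eef_pos: [0.5584, 0.1156, 0.0136]
tcp_rot: [-0.077, 0.997, 0.001, -0.001]
contact_force: [0.3, 0.3, -1.4]
opening: 0.14
```

```bash
python3 to.py c -.0025 -.102 .009; python3 look.py w40
```

```text
t 57.52 p [0.5584 0.1156 0.0136] F [ 0.33  0.26 -1.43] op 0.140 yaw(y) 98.89 deg tilt 0.18 q [ 0.03  0.29  1.95  0.    0.9  -1.7 ]
[0.5598 0.1168 0.009 ]
turn [ 0.11 -0.15  0.09] shift [-0.0016  0.001   0.0046]
t 57.52 p [0.5584 0.1156 0.0136] F [ 0.33  0.26 -1.43] op 0.140 yaw(y) 98.89 deg tilt 0.18 q [ 0.03  0.29  1.95  0.    0.9  -1.7 ]
```

View pics/w40.png

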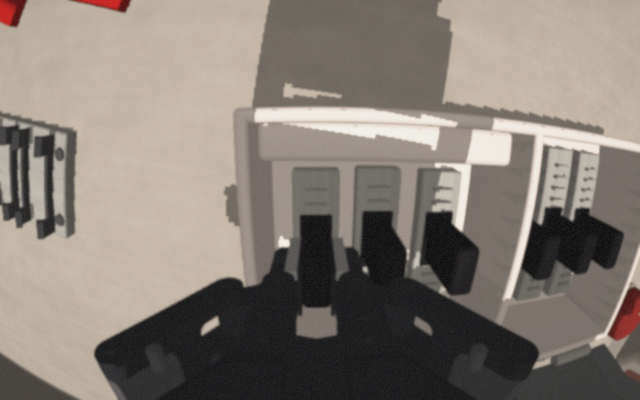

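Clear on both sides. I'll lower it the last few mm and release with a small opening.

>>> {"op": "move_arm", "data": {
  "plan": [
    [[0,0,0,0,0,0.003,0],[0,0,0,0,0,0.0055,0],[0,0,0,0,0,0.0055,0.017],[0,0,0,0,0,0.0055,0.018],[0,0,0,0,0,0.005,0.018]]
  ]
}}

```text
time: 58.2
eef_pos: [0.5586, 0.1156, 0.0088]
tcp_rot: [-0.077, 0.997, 0.001, -0.001]
contact_force: [-0.3, -0.1, -0.3]
opening: 0.211
```

>>> {"op": "move_arm", "data": {
  "plan": [
    [[0,0,0,0,0,-0.01,0.018],[0,0,0,0,0,-0.03,0.018],[0,0,0,0,0,-0.07,0.018],[0,0,0,0,0,-0.12,0.018],[0,0,0,0.03,0.03,-0.16,0.018]]
  ]
}}

```text
time: 58.82
eef_pos: [0.527, 0.1397, 0.1737]
tcp_rot: [-0.076, 0.997, 0.001, 0.002]
contact_force: [-0.4, 0.9, 0.5]
opening: 0.209
```

```bash
python3 look.py w41; python3 - <<'E'
from h import *
im=cv2.imread('pics/w41.png');cv2.imwrite('pics/w41c.png',cv2.resize(im[90:300,200:560],None,fx=2.2,fy=2.2,interpolation=cv2.INTER_CUBIC))
E
```

```text
t 58.83 p [0.527  0.1397 0.1737] F [-0.39  0.89  0.51] op 0.209 yaw(y) 98.73 deg tilt 0.23 q [ 0.07  0.02  1.93  0.    1.19 -1.65]
```

View pics/w41.png

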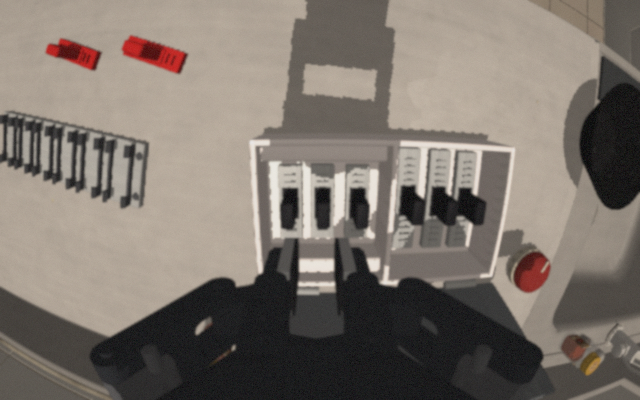

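View pics/w41c.png

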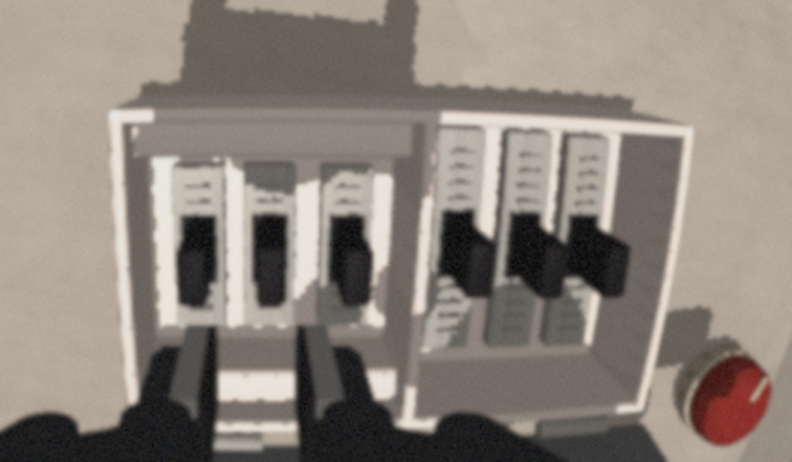

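All six lie flat and lengthwise: shorts at (290,200), (322,200) and (357,200), longs at (411,200), (441,200) and (468,200). Now I'll turn the hand to grasp the handle again.

```bash
python3 - <<'E'
from h import *
go([0.47,0.21,0.36],down(np.radians(8.4)))
E
```

```text
turn [ 0.53  0.22 90.53] shift [ 0.0426  0.0749 -0.1812]
```

>>> {"op": "move_arm", "data": {
  "plan": [
    [[0,0,6,0.01,0.01,-0.05,0.022],[0,0,16,0.02,0.03,-0.1,0.022],[0,0,26,0.03,0.05,-0.14,0.022],[0,0,36,0.042,0.075,-0.18,0.022],[0,0,46,0.042,0.075,-0.18,0.022]]
  ],
  "force": 30
}}

```text
time: 59.5
eef_pos: [0.4709, 0.2118, 0.3658]
tcp_rot: [0.319, 0.948, 0.007, 0.008]
contact_force: [0.9, 0.0, 0.3]
opening: 0.256
```

>>> {"op": "move_arm", "data": {
  "plan": [
    [[0,0,10,0,0,0,0.022],[0,0,20,0,0,0,0.022],[0,0,30,0,0,0,0.022],[0,0,40,0,0,0,0.022],[0,0,44.5,0,0,0,0.022]]
  ]
}}

```text
time: 60.12
eef_pos: [0.4706, 0.2117, 0.3673]
tcp_rot: [0.655, 0.755, 0.01, 0.005]
contact_force: [-0.4, -0.6, 0.3]
opening: 0.26
```

```bash
cat > ap.py <<'E'
from lid import *
th,lam,back=map(float,sys.argv[1:4]); st(); p,M=pose(th,lam); go(p-M[:,2]*back,M)
E
python3 ap.py 1.72 .77 .10; python3 look.py w42 lid_handle
```

```text
t 60.12 p [0.4706 0.2117 0.3673] F [-0.43 -0.63  0.32] op 0.260 yaw(y) 8.08 deg tilt 1.26 q [ 0.22 -0.16  1.76  0.    1.53  0.08]
turn [-42.89  -0.15  -0.41] shift [-0.0063  0.1483  0.0744]
t 60.12 p [0.4706 0.2117 0.3673] F [-0.43 -0.63  0.32] op 0.260 yaw(y) 8.08 deg tilt 1.26 q [ 0.22 -0.16  1.76  0.    1.53  0.08]
lid_handle [487.6 188.5] 0.56
```

View pics/w42.png

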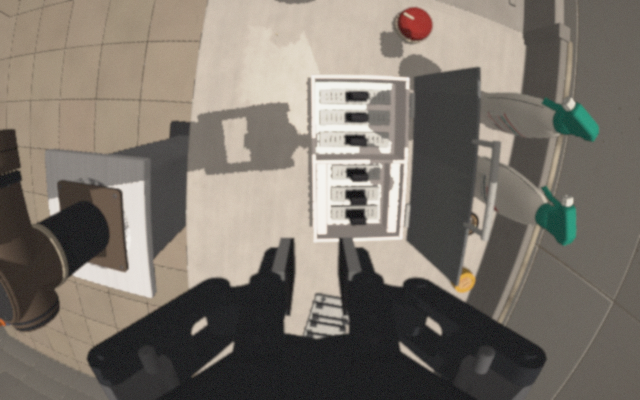

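>>> {"op": "move_arm", "data": {
  "plan": [
    [[-8.5,0,0,0,0.02,0.005,0.024],[-17,0,0,-0.001,0.05,0.015,0.024],[-26,0,0,-0.003,0.085,0.03,0.024],[-35,0,0,-0.005,0.12,0.055,0.024],[-42.9,0,0,-0.006,0.148,0.074,0.024]]
  ]
}}

```text
time: 60.85
eef_pos: [0.6199, 0.2277, 0.2969]
tcp_rot: [0.606, 0.7, 0.287, 0.246]
contact_force: [0.4, -0.3, -0.4]
opening: 0.283
```

```bash
python3 ap.py 1.72 .77 .05; python3 look.py w43 lid_handle
```

```text
t 60.85 p [0.6199 0.2277 0.2969] F [ 0.44 -0.34 -0.42] op 0.283 yaw(y) 8.13 deg tilt 44.45 q [ 0.22 -0.19  2.04 -0.1   0.51  0.14]
turn [ 0.33 -0.13 -0.19] shift [-0.0009 -0.001   0.0504]
t 60.85 p [0.6199 0.2277 0.2969] F [ 0.44 -0.34 -0.42] op 0.283 yaw(y) 8.13 deg tilt 44.45 q [ 0.22 -0.19  2.04 -0.1   0.51  0.14]
lid_handle [111.3 182.9] 0.71
lid_handle [312.4 200.9] 0.66
lid_handle [120.1 225.9] 0.66
```

View pics/w43.png

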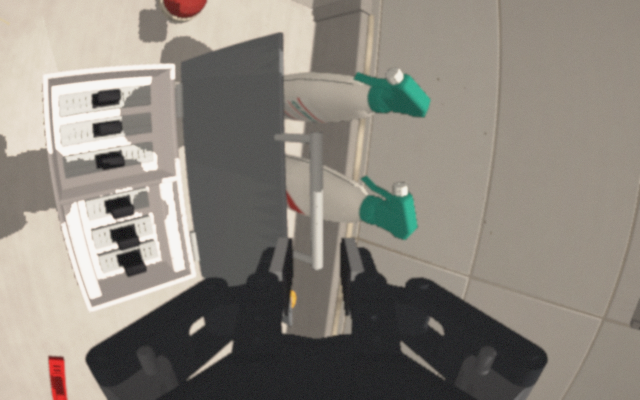

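The bar is centred at column 317 between the fingers. Advancing and pinching.

>>> {"op": "move_arm", "data": {
  "plan": [
    [[0.3,0,0,0,-0.001,0.03,0.024],[0.3,0,0,0,-0.001,0.06,0.024],[0.3,0,0,0,-0.001,0.085,0.024],[0.3,0,0,0,-0.001,0.099,0.024],[0.3,0,0,0,-0.001,0.099,0.024]]
  ]
}}

```text
time: 61.58
eef_pos: [0.6843, 0.2369, 0.2186]
tcp_rot: [0.608, 0.703, 0.28, 0.24]
contact_force: [1.9, 0.5, 0.6]
opening: 0.28
```

>>> {"op": "move_arm", "data": {
  "plan": [
    [[0,0,0,0,0,0,0],[0,0,0,0,0,0,0],[0,0,0,0,0,0,0],[0,0,0,0,0,0,0],[0,0,0,0,0,0,0]]
  ],
  "force": 30
}}

```text
time: 62.2
eef_pos: [0.6865, 0.2373, 0.2243]
tcp_rot: [0.607, 0.702, 0.283, 0.243]
contact_force: [2.2, -1.9, 6.4]
opening: 0.106
```

```bash
python3 lid.py 1.68 1.6 1.52 1.44 1.36; python3 look.py w44
```

```text
t 62.20 p [0.6865 0.2373 0.2243] F [ 2.17 -1.89  6.44] op 0.106 yaw(y) 8.19 deg tilt 43.83 q [ 0.21  0.04  1.96 -0.11  0.38  0.16]
bar now [0.6559 0.2327 0.2566] theta 1.7096643121142103 r 0.19092263351749672 y off 0.0004353841966511075
1.68 [ 0.51 -0.08 -0.15] [-0.0005 -0.0038 -0.0045]
1.6 [ 2.57 -0.09 -0.15] [-0.0005 -0.0155 -0.0161]
1.52 [ 4.63 -0.09 -0.15] [-0.0005 -0.028  -0.0268]
1.44 [ 6.7  -0.09 -0.15] [-0.0006 -0.0414 -0.0367]
1.36 [ 8.76 -0.09 -0.15] [-0.0006 -0.0555 -0.0457]
t 62.20 p [0.6865 0.2373 0.2243] F [ 2.17 -1.89  6.44] op 0.106 yaw(y) 8.19 deg tilt 43.83 q [ 0.21  0.04  1.96 -0.11  0.38  0.16]
```

View pics/w44.png

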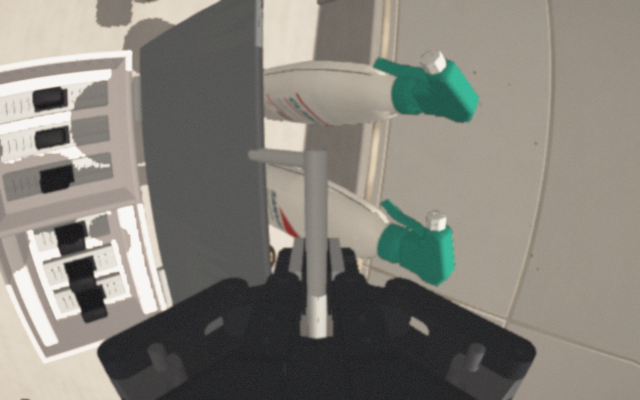

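Gripped (0.106). All six inserts are still in the bays. Swinging the lid down.

>>> {"op": "move_arm", "data": {
  "plan": [
    [[0.5,0,0,0,-0.004,-0.0045,0],[2.6,0,0,0,-0.0155,-0.016,0],[4.6,0,0,0,-0.028,-0.027,0],[6.7,0,0,0,-0.0415,-0.0365,0],[8.8,0,0,0,-0.0555,-0.0455,0]]
  ]
}}

```text
time: 62.88
eef_pos: [0.6157, 0.2265, 0.2208]
tcp_rot: [0.623, 0.721, 0.229, 0.197]
contact_force: [1.8, -2.3, 1.9]
opening: 0.102
```

```bash
python3 lid.py 1.28 1.18 1.08 .98 .88
```

```text
t 62.88 p [0.6157 0.2265 0.2208] F [ 1.84 -2.27  1.94] op 0.102 yaw(y) 8.30 deg tilt 35.15 q [ 0.21 -0.07  2.03 -0.07  0.57  0.12]
bar now [0.5903 0.2227 0.2574] theta 1.3620161955827708 r 0.19285129920348767 y off 9.40591732186621e-05
1.28 [ 2.15 -0.07 -0.08] [-0.0002 -0.017  -0.0042]
1.18 [ 4.73 -0.07 -0.08] [-0.0002 -0.0373 -0.0098]
1.08 [ 7.31 -0.07 -0.08] [-0.0002 -0.058  -0.0136]
0.98 [ 9.88 -0.07 -0.08] [-0.0002 -0.079  -0.0156]
0.88 [12.46 -0.07 -0.08] [-0.0003 -0.1001 -0.0158]
```

>>> {"op": "move_arm", "data": {
  "plan": [
    [[2.1,0,0,0,-0.017,-0.004,0],[4.7,0,0,0,-0.0375,-0.01,0],[7.3,0,0,0,-0.058,-0.0135,0],[9.9,0,0,0,-0.079,-0.0155,0],[12.5,0,0,0,-0.1,-0.016,0]]
  ]
}}

```text
time: 63.5
eef_pos: [0.5241, 0.2126, 0.175]
tcp_rot: [0.641, 0.742, 0.147, 0.127]
contact_force: [4.0, -3.0, -1.8]
opening: 0.1
```

```bash
python3 lid.py .8 .7 .6 .5 .4
```

```text
t 63.50 p [0.5241 0.2126 0.175 ] F [ 4.02 -2.99 -1.76] op 0.100 yaw(y) 8.37 deg tilt 22.44 q [ 0.22 -0.15  2.13 -0.04  0.77  0.1 ]
bar now [0.5073 0.2101 0.2164] theta 0.8706025368540828 r 0.19114212209500497 y off -0.0001743664214988173
0.8 [ 1.81 -0.03 -0.03] [ 0.0001 -0.0141  0.0044]
0.7 [ 4.39 -0.03 -0.03] [ 0.0001 -0.0337  0.012 ]
0.6 [ 6.97 -0.03 -0.03] [ 0.0001 -0.0523  0.0211]
0.5 [ 9.55 -0.03 -0.03] [ 0.0001 -0.0699  0.0318]
0.4 [12.12 -0.03 -0.03] [ 0.0001 -0.0864  0.0438]
```

>>> {"op": "move_arm", "data": {
  "plan": [
    [[1.8,0,0,0,-0.014,0.0045,0],[4.4,0,0,0,-0.0335,0.012,0],[7,0,0,0,-0.0525,0.021,0],[9.5,0,0,0,-0.07,0.032,0],[12.1,0,0,0,-0.0865,0.044,0]]
  ]
}}

```text
time: 64.12
eef_pos: [0.461, 0.2034, 0.1001]
tcp_rot: [0.651, 0.754, 0.067, 0.058]
contact_force: [5.2, -2.6, -0.1]
opening: 0.1
```

```bash
python3 lid.py .33 .24 .15 .07 0
```

```text
t 64.12 p [0.461  0.2034 0.1001] F [ 5.15 -2.59 -0.09] op 0.100 yaw(y) 8.38 deg tilt 10.19 q [ 0.22 -0.08  2.19 -0.02  0.86  0.08]
bar now [0.4532 0.2022 0.1441] theta 0.3919119766925949 r 0.19098875829392406 y off -6.728678809140075e-05
0.33 [ 1.68 -0.04 -0.02] [ 0.     -0.0076  0.01  ]
0.24 [ 4.   -0.04 -0.02] [ 0.     -0.0173  0.0252]
0.15 [ 6.32 -0.04 -0.02] [ 0.     -0.0257  0.0409]
0.07 [ 8.39 -0.04 -0.02] [-0.     -0.0319  0.0552]
0.0 [10.19 -0.04 -0.02] [-0.     -0.0363  0.068 ]
```

>>> {"op": "move_arm", "data": {
  "plan": [
    [[1.7,0,0,0,-0.0075,0.01,0],[4,0,0,0,-0.0175,0.025,0],[6.3,0,0,0,-0.0255,0.041,0],[8.4,0,0,0,-0.032,0.055,0],[10.2,0,0,0,-0.0365,0.0675,0]]
  ]
}}

```text
time: 64.75
eef_pos: [0.4373, 0.2001, 0.0265]
tcp_rot: [0.654, 0.757, -0.0, -0.001]
contact_force: [-6.5, -3.3, 43.8]
opening: 0.103
```

```bash
python3 lid.py 0 -.01
```

```text
t 64.75 p [0.4373 0.2001 0.0265] F [-6.54 -3.25 43.78] op 0.103 yaw(y) 8.37 deg tilt 0.13 q [0.22 0.09 2.16 0.   0.89 0.07]
bar now [0.4374 0.2001 0.0712] theta -0.0014726910777266462 r 0.19113798108121083 y off 9.74953952679848e-05
0.0 [-0.12 -0.06 -0.03] [-0.0001  0.0002 -0.0003]
-0.01 [ 0.14 -0.06 -0.03] [-0.0001  0.      0.0016]
```

The lid is down on the rim (θ ≈ 0, 44 N of press). I'll relax, release and retreat.

>>> {"op": "move_arm", "data": {
  "plan": [
    [[0,0,0,0,0,-0.001,0],[0,0,0,0,0,-0.001,0.018],[0,0,0,0,0,-0.001,0.02],[0,0,0,0,0,-0.001,0.02],[0,0,0,0,0,-0.015,0.02]]
  ]
}}

```text
time: 65.38
eef_pos: [0.436, 0.1999, 0.0409]
tcp_rot: [0.654, 0.757, -0.002, -0.002]
contact_force: [-0.3, 0.4, 0.3]
opening: 0.237
```

>>> {"op": "move_arm", "data": {
  "plan": [
    [[0,0,0,0,0,-0.03,0.02],[0,0,0,0,0,-0.07,0.02],[0,0,0,0,0,-0.12,0.02],[0,0,0,0,0,-0.17,0.02],[0,0,0,0,-0.01,-0.2,0.02]]
  ]
}}

```text
time: 66.0
eef_pos: [0.4282, 0.1987, 0.2455]
tcp_rot: [0.654, 0.757, 0.001, -0.0]
contact_force: [0.8, 0.7, -1.0]
opening: 0.227
```

```bash
python3 look.py w45 lid_handle; python3 - <<'E'
from h import *
T=np.load('pics/lastT.npy');print('expect bar',proj('wrist',[.4383,.2013,.0715],T))
snap('side','s5',(170,100,450,300),2.8); snap('scene','c5',(160,130,440,300),2.8)
E
```

```text
t 66.00 p [0.4282 0.1987 0.2455] F [ 0.82  0.66 -0.96] op 0.227 yaw(y) 8.37 deg tilt 0.10 q [ 0.22 -0.21  2.01  0.    1.34  0.07]
lid_handle [322.5 170.8] 0.68
expect bar [324.8232 173.4078]
```

View pics/w45.png

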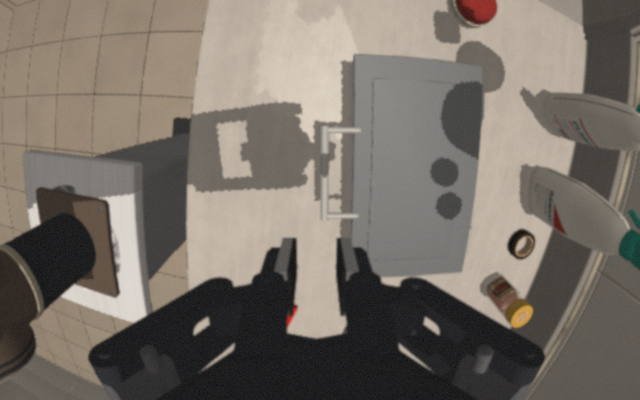

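View pics/s5.png

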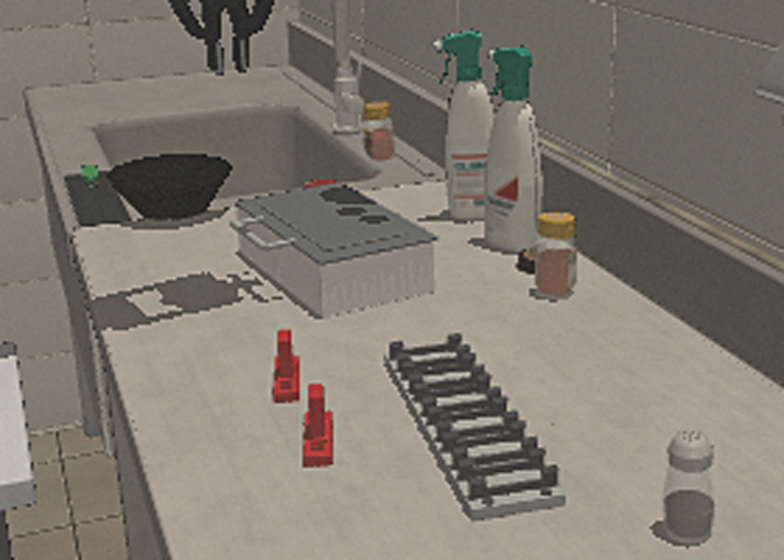

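View pics/c5.png

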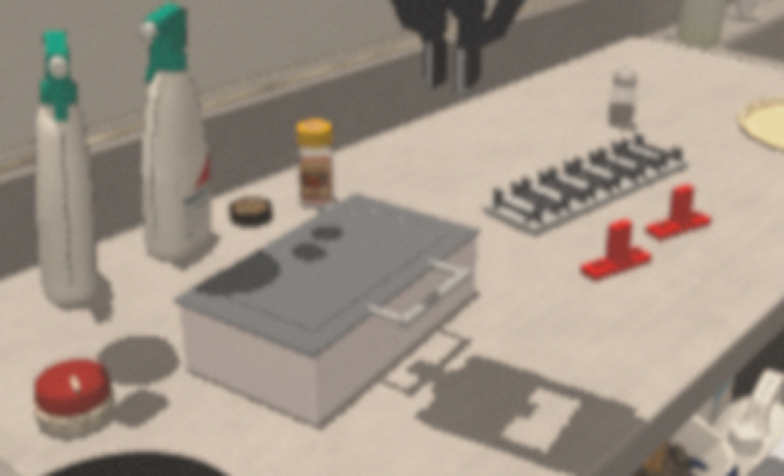

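The lid lies flat, the strip is empty, and the timer, spice jar and salt shaker are where they were. Handing in.

```bash
python3 - <<'E'
from h import *
print(ticket.sign_off())
E
```

```text
the job is handed in; nothing more can be done
None
```

The job is done and handed in at about 66 s of the 210 s allowed. I swung the lid open and pulled all six inserts out of the clips. The three long ones went into the long bay and the three short ones into the short bay, upright and lengthwise on the floor. Then I closed the lid by its handle.

**Last checks:**
- **Lid:** closed to an angle of about 0 by the arm's pose, and flat in all three cameras.
- **Strip:** empty.
- **Inserts:** all six were in their bays in the last view before closing. I could not see them once the lid was shut.
- **Bystanders:** the timer, spice jar and salt shaker stand where they were, judged by eye in the pictures. The red look-alikes were not touched.

**What failed or disagreed:**
- **First handle pinch:** it closed on nothing. The real finger ends are about 29 mm short of the reported TCP, so I allowed for that in every later move and the second pinch held.
- **Camera:** the wrist camera was off by about 2–3 mm sideways, so I corrected the strip and case positions.
- **Press forces:** one insert met the bay floor at 26 N, and the lid pressed the rim at 44 N as it closed. Both were far below the 120 N wrist limit. They came from the insert and the lid held in the fingers, so I don't count them against the 40 N body limit.

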